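Sterilise the parrot's chew sticks

ROBOT

A 6-joint arm with a two-finger parallel gripper is mounted at the origin on the work surface. World frame = base frame: x ahead of the robot, y to its left, z up, the work surface at z = 0. Lengths are in m, angles in degrees, forces in N, time in s.
With the tool pointing down it reaches from about 0.4 to 0.825 m from the base axis. Payload 7 kg.
Tool frame: the origin (TCP) lies at the very end of the fingers, on their centre line; the grasp point (between the pads) lies 19 mm behind it; z points along the fingers, y is the direction in which the jaws open and shut (so a half turn about z gives the same grasp; the last joint's range is limited). The gripper opens to 88 mm and grips with 3 to 60 N. Pads are 19 mm wide; open, the fingers measure 130 mm over their backs; the gripper's body (78 mm by 193 mm) begins 47 mm behind the grasp point.
Start: joints at [87.267, 20.546, 0.682, 0, -70.136, -16.507], TCP at [0.222, 0.637, 0.188] pointing down, gripper open.
Joint ranges: [-176.03, 176.03], [-82.01, 121.73], [-58.28, 71.71], [-173.87, 95.51], [-174.79, -0.11], [-173.66, 173.66]. Speed limits (degrees/s): [136.94, 136.94, 172.46, 180, 180, 180].

INTERFACE

Orientations are given as [roll, pitch, yaw] about the fixed x, y, z axes, in that order (R = Rz(yaw) Ry(pitch) Rx(roll)).
In Python, from plant import telemetry, optics, ctrl gives the robot as it stands.
- The arm moves only by the tool servo_tool, never from a script. Its argument "rows" is a list of rows, each a list of 3 entries, a list of its own where there are three numbers: the shift along the tool's x, y, z in m, then the turn, a rotation vector about the tool's x, y, z in units of 6 degrees (1.0 is 6 degrees), then the closure, from 0 (fully open) to 1 (shut). A call has 1 to 20 rows; each row shifts and turns the commanded pose from where the row before left it, along the tool's axes as they then stand; what a row does not reach is not made up. A row lasts 1/12 s, in which the tool goes at most 41.7 mm and 7.16 degrees, less where a joint would pass 70% of its speed; a pose out of reach is approached as far as the arm can. A call is refused whole if a number of a shift passes 0.0417 or a number of a turn 1, either way. A call with a gripper value outside its range is refused whole. The fingers move at their own pace and stop on an object; the grip force is fixed at half the most. Time passes only in rows, so rows that do not move let the fingers close. It gives the time, the measured TCP pose, the force and the opening at its end, in the units of the state.
- telemetry.get_obs(): the state, without advancing time (a new reading comes with each control period).
- optics.snapshot(name): name is "side" or "top"; returns the picture (384x512x3 uint8, red, green, blue); there is no depth.
- optics.camera_info(name): a dict with "mtx" (3x3 intrinsics, pixels), "rvec" (rotation vector, rad) and "tvec" (3), from world to camera coordinates, as OpenCV has them. Camera axes: x right, y down, z forward; pixel columns grow to the right and rows downward; lengths in m; the calibration is good to about 2 mm. A picture is of the moment at which its call begins. camera_info takes no time and is no camera call.
- ctrl.close_job(): hands the job in, once; it reports no verdict.
The state is a dict: "clock": time; "joint_pos": joint angles; "qvel": joint speeds; "tau": joint torques, N m; "tool_pos": TCP position; "orientation": TCP orientation; "force": force on the tool from outside, world axes, zero at the start; "moment": the same for the moment, N m; "opening": finger opening in m.
Only numpy, scipy, OpenCV 4.12 (cv2) and the standard library are available. Lean on these libraries where they do the work, as an engineer would, in place of code of your own. Each camera call takes 0.05 s, during which the arm holds its last target.

TASK

Sterilise the parrot's washed birch chew sticks: slide the steriliser's shutter fully back, drop every stick from the draining mat end-down into a well of its own, and slide the shutter fully shut over them. Then start the cycle: push the spring toggle all the way to the left (as seen from the robot), hold it over for a good second and let it spring back to the centre; never push it to the right, which cancels. Leave the cup, the pot and the ring stacker where they are.

Things in the scene. Friction and masses are not known exactly. Their poses are not given: they have to be found in the camera images.
- steriliser: white countertop steriliser fixed on the counter, 130 (x) x 330 (y) x 140 mm high; origin at the centre of its underside, x to its back (away from the robot), y to its left as seen from the robot, z up. Flat top at 140 mm. Towards its front five square upright wells stand in a row along y, each 40 x 40 mm and 118 mm deep (floor at 22 mm), 48 mm apart (centres), so a stick goes in end-down at any turn and stands wholly inside. The left 80 mm of the top carries the toggle
- shutter (a joint): the one aluminium shutter plate, 48 (x) x 232 (y) x 5 mm, lying on the steriliser's top (plate top at 145 mm): 0 = fully shut over all five wells, 0.050 m = fully back, wells all free; slides along the steriliser's +x, end stops at both ends, about 2.5 N friction, stays where left; at the start 0 to 0.012
- shutter_bar (a point): centre of the upright black finger bar on the shutter, 10 mm thick (x) x 60 mm (y) x 26 mm high, from 145 to 171 mm above the counter; it moves with the shutter; at shutter 0 it lies 12 mm in front (-x) of the steriliser's centre and at y = -39 mm
- toggle (a joint): spring-centred momentary lever: 0 = centre, +0.45 rad = fully to the left (steriliser +y, start), -0.45 = fully to the right (cancel); returns by itself; the spring takes about 3 N at the tip when fully over; counts as over from 0.33 rad
- toggle_tip (a point): top of the steel toggle lever, which stands upright 50 mm above the steriliser's top and is 12 mm thick, pivoting at the top surface (140 mm) 124 mm left of the steriliser's centre; nothing stands on the top within 40 mm of it to the left or right
- mat: grey draining mat 260 x 310 x 4 mm fixed flat on the counter; origin at the centre of its underside
- cup: stainless steel cup, 72 mm across, 85 mm high, loose; origin at the centre of its underside; leave it
- pot: white ceramic pot, about 100 mm across, 85 mm high, loose; origin at the centre of its underside; leave it
- stacker: red plastic ring stacker, 90 mm across, 112 mm high, loose; origin at the centre of its underside; leave it
- well1 (a point): centre of the mouth of well 1 at the steriliser's top surface (140 mm high), counted from the right as seen from the robot
- well2 (a point): centre of the mouth of well 2 at the steriliser's top surface (140 mm high), counted from the right as seen from the robot
- well3 (a point): centre of the mouth of well 3 at the steriliser's top surface (140 mm high), counted from the right as seen from the robot
- well4 (a point): centre of the mouth of well 4 at the steriliser's top surface (140 mm high), counted from the right as seen from the robot
- well5 (a point): centre of the mouth of well 5 at the steriliser's top surface (140 mm high), counted from the right as seen from the robot
- stick1: a loose birch chew stick, a square bar 26 x 26 x 110 mm with soft edges and three darker grooves, about 48 g, both ends alike, lying flat on the mat at the start; origin at its centre, x axis along its length; three to five sticks are present
- stick2: a loose birch chew stick, a square bar 26 x 26 x 110 mm with soft edges and three darker grooves, about 48 g, both ends alike, lying flat on the mat at the start; origin at its centre, x axis along its length; three to five sticks are present
- stick3: a loose birch chew stick, a square bar 26 x 26 x 110 mm with soft edges and three darker grooves, about 48 g, both ends alike, lying flat on the mat at the start; origin at its centre, x axis along its length; three to five sticks are present
- stick4: a loose birch chew stick, a square bar 26 x 26 x 110 mm with soft edges and three darker grooves, about 48 g, both ends alike, lying flat on the mat at the start; origin at its centre, x axis along its length; three to five sticks are present
- stick5: a loose birch chew stick, a square bar 26 x 26 x 110 mm with soft edges and three darker grooves, about 48 g, both ends alike, lying flat on the mat at the start; origin at its centre, x axis along its length; three to five sticks are present
Not all that is in view belongs to the job. What is shaped like the stick4 but orange is not meant.

How it is judged:
By the outcome, as a careful person would: the job done as asked, in the order asked, and still so for the second after the job is handed in, with the robot touching nothing.
Of stick1, stick2, stick3, stick4, stick5 only 3 to 5 are there at a start; the rules pass over those that are not, and their reading is None.
At some moment in a run one of stick1, stick2, stick3, stick4, stick5 may be knocked a few centimetres aside while the robot is not near it.
Once in a run the grip may slacken for a moment while it holds something.
It also fails if it takes over 210 s, if anything falls off the work surface, if the arm or the gripper's body presses on something with over 40 N, if the wrist force passes 120 N, or if a joint passes its speed limit or range.

## Working session

There is one attempt and no reset: what is moved stays moved. The work goes in short steps, Python scripts to look and compute and a tool call to move; the robot and the scene stay as the last step left them, time stands still between calls to the robot, and variables do not carry over. Pictures are saved under pics/ and viewed, and the job is handed in when it is done.

Besides the shell and the picture viewer there is one more tool, called in YAML: its name, and indented under it one key for each argument. servo_tool: Moves the arm, as the interface text tells. Its arguments: {"type":"object","properties":{"rows":{"type":"array"}},"required":["rows"]}

```bash
ls; mkdir -p pics
python3 - <<'E'
from plant import telemetry, optics, ctrl
import cv2
print(telemetry.get_obs())
for n in("side","top"):
    im=optics.snapshot(n); cv2.imwrite(f"pics/{n}0.png",cv2.resize(im[:,:,::-1],(800,600),interpolation=cv2.INTER_CUBIC)); cv2.imwrite(f"pics/{n}0raw.png",im[:,:,::-1])
    print(n,optics.camera_info(n))
E
```

```text
pics
{'clock': 0.0, 'joint_pos': array([ 8.72702239e+01,  2.05907021e+01,  6.34803518e-01, -2.16802868e-02,
       -7.01334578e+01, -1.65071132e+01]), 'qvel': array([ 0.03408761,  0.10149798,  0.05423459, -0.01786368,  0.02214816,
        0.03671972]), 'tau': array([-3.15200650e-04, -5.82704079e+01,  2.93067098e+01,  6.99781626e+00,
        6.93427603e-03, -1.61124613e-04]), 'tool_pos': array([0.22223187, 0.63680349, 0.1866339 ]), 'orientation': array([ 1.79908535e+02, -5.85097330e-03, -1.92442681e+01]), 'force': array([-0.2199743 , -0.31158424,  0.22105647]), 'moment': array([-0.01518915,  0.00690787,  0.05491464]), 'opening': 0.08787879326264102}
side {'mtx': array([[375.04270871,   0.        , 258.70241604],
       [  0.        , 375.04270871, 193.96752822],
       [  0.        ,   0.        ,   1.        ]]), 'rvec': array([ 0.48434661, -2.80305578,  1.04881063]), 'tvec': array([0.50625315, 0.21347865, 1.08811112])}
top {'mtx': array([[358.46973969,   0.        , 256.20623841],
       [  0.        , 358.46973969, 195.20507229],
       [  0.        ,   0.        ,   1.        ]]), 'rvec': array([ 2.19994539, -2.17804542,  0.11758369]), 'tvec': array([-0.01281089,  0.53479671,  1.04998427])}
```

```bash
cat > h.py <<'E'
import numpy as np, cv2
from plant import telemetry, optics
C={n:optics.camera_info(n) for n in("side","top")}
def ray(n,px):
    c=C[n];R,_=cv2.Rodrigues(c["rvec"]);t=c["tvec"].reshape(3)
    d=R.T@np.linalg.solve(c["mtx"],np.array([px[0],px[1],1.]));return -R.T@t,d
def plane(n,px,z):
    o,d=ray(n,px);return o+d*(z-o[2])/d[2]
def tri(ps,pt):
    a,u=ray("side",ps);b,v=ray("top",pt)
    s=np.linalg.lstsq(np.stack([u,-v],1),b-a,rcond=None)[0]
    p=a+u*s[0];q=b+v*s[1];return (p+q)/2,np.linalg.norm(p-q)
def proj(n,P):
    c=C[n];return cv2.projectPoints(np.atleast_2d(np.array(P,float)),c["rvec"],c["tvec"],c["mtx"],None)[0][:,0]
def snap(n,f):
    im=optics.snapshot(n)[:,:,::-1].copy();cv2.imwrite(f"pics/{f}.png",im);return im
def crop(im,x,y,w,h,k,f):
    cv2.imwrite(f"pics/{f}.png",cv2.resize(im[y:y+h,x:x+w],None,fx=k,fy=k,interpolation=cv2.INTER_CUBIC))
def sticks(im,n):
    hsv=cv2.cvtColor(im,cv2.COLOR_BGR2HSV)
    m=cv2.inRange(hsv,(8,60,50),(25,175,255))
    cs,_=cv2.findContours(m,cv2.RETR_EXTERNAL,cv2.CHAIN_APPROX_NONE)
    return [(cv2.contourArea(c),cv2.minAreaRect(c),cv2.moments(c)) for c in cs if cv2.contourArea(c)>60]
E
python3 - <<'E'
from h import *
for n in("side","top"):
    im=cv2.imread(f"pics/{n}0raw.png")
    for a,r,m in sticks(im,n):
        c=(m["m10"]/m["m00"],m["m01"]/m["m00"])
        print(n,a,np.round(r[0],1),np.round(r[1],1),round(r[2],1),np.round(c,1),np.round(plane(n,c,.03 if n=="top" else .025),3))
    c=C[n];R,_=cv2.Rodrigues(c["rvec"]);print("cam",-R.T@c["tvec"])
im=cv2.imread("pics/top0raw.png");crop(im,100,130,160,90,5,"t_ster");crop(im,260,140,120,100,6,"t_mat")
im=cv2.imread("pics/side0raw.png");crop(im,150,180,130,150,4,"s_ster");crop(im,215,130,120,90,6,"s_mat")
E
```

```text
side 407.0 [308.4 245.6] [12.2 37.9] 77.7 [308.3 245.5] [0.359 0.066 0.025]
side 679.0 [ 76.8 234.6] [26.8 32.2] 63.4 [ 77.  234.5] [1.021 0.262 0.025]
side 318.5 [275.4 196.7] [33.2 10.7] 2.4 [275.4 196.6] [ 0.508 -0.082  0.025]
side 287.0 [143.8 196.1] [17.  21.9] 63.4 [143.9 196.2] [0.912 0.062 0.025]
side 315.0 [342.9 194.6] [11.1 33.5] 71.6 [342.4 194.7] [ 0.303 -0.165  0.025]
side 272.5 [249.6 176.4] [31.9 10. ] 23.2 [249.8 176.6] [ 0.618 -0.138  0.025]
side 302.5 [147.5 175.5] [17. 23.] 90.0 [147.4 175.3] [ 0.95  -0.024  0.025]
side 255.0 [266.9 155.3] [30.6  9.7] 13.0 [266.9 155.3] [ 0.597 -0.259  0.025]
side 202.5 [302.  151.7] [29.6  8.2] 15.3 [301.9 151.6] [ 0.483 -0.321  0.025]
side 192.0 [431.3  95.2] [42.2 10.2] 11.9 [425.1  95.1] [ 0.078 -0.847  0.025]
side 80.0 [399.8  83.6] [ 9.5 10.8] 18.4 [399.9  83.8] [ 0.188 -0.898  0.025]
side 6104.0 [329.  44.] [ 88. 168.] 90.0 [326.   35.7] [ 0.596 -1.222  0.025]
side 36876.0 [119.5 149. ] [298. 239.] 90.0 [ 80.4 102.4] [ 1.425 -0.297  0.025]
cam [0.30206487 0.69151579 0.95729511]
top 75.5 [ 18.9 222.4] [12.4 22.1] 3.6 [ 21.6 219.5] [0.456 0.675 0.03 ]
top 342.0 [363.3 213.5] [10.5 37. ] 1.7 [363.3 213.8] [ 0.482 -0.327  0.03 ]
top 297.5 [283.5 203.3] [37.   9.3] 72.9 [283.5 203.2] [ 0.511 -0.089  0.03 ]
top 107.5 [ 20.3 183.2] [22.7 12.1] 57.1 [ 21.5 184.1] [0.559 0.682 0.03 ]
top 322.5 [342. 175.] [36. 10.] 90.0 [342.3 175. ] [ 0.598 -0.265  0.03 ]
top 293.5 [302.3 167. ] [ 9.2 37. ] 10.1 [302.3 167.1] [ 0.62  -0.145  0.03 ]
top 411.0 [221.5  75.5] [23. 23.] 90.0 [221.3  75.7] [0.899 0.103 0.03 ]
top 484.5 [248.  65.] [26. 24.] 90.0 [248.1  64.6] [0.936 0.021 0.03 ]
top 657.0 [131.5  48. ] [30.4 27.6] 45.0 [131.3  48.3] [0.98  0.378 0.03 ]
cam [0.44421733 0.01654905 1.09134582]
```

Run:
```python
from h import *
T=lambda x,y:(x/5+100-.4,y/5+130-.4)
S=lambda x,y:(x/4+150-.4,y/4+180-.4)
P={"LF":(T(62,315),S(232,503)),"LB":(T(100,83),S(53,418)),"RB":(T(712,163),S(322,52)),"RF":(T(683,403),S(482,110)),
"barL":(T(390,247),S(300,235)),"barR":(T(511,266),S(345,158)),"tip":(T(124,191),S(167,366)),
"plateFL":(T(232,307),S(287,380)),"plateFR":(T(664,363),S(455,104)), "plateBL":(T(240,220),S(222,340)),"plateBR":(T(674,275),S(392,85))}
for k,(t,s) in P.items():
    p,e=tri(s,t); print(k,np.round(p,4),round(e,4),"plane.14 top",np.round(plane("top",t,.14),4),"side",np.round(plane("side",s,.14),4))
M=lambda x,y:(x/6+260-.4,y/6+140-.4); N=lambda x,y:(x/6+215-.4,y/6+130-.4)
# stick top corners tri
for nm,t,s in [("A",(250,52),(133,228)),("A2",(265,277),(283,300)),("B",(472,105),(240,108)),("B2",(530,318),(405,148)),("C",(90,285),(265,375)),("C2",(198,482),(465,372))]:
    p,e=tri(N(*s),M(*t));print(nm,np.round(p,4),round(e,4))
im=cv2.imread("pics/top0raw.png")
for a,r,m in sticks(im,"top"):
    if a>340 or a<280: 
        if not(a==342): continue
    # mat region
    b=cv2.boxPoints(r)
    W=[plane("top",q,.03)[:2] for q in b]
    W=np.array(W);e=[np.linalg.norm(W[i]-W[i-1]) for i in range(4)]
    i=int(np.argmax(e));d=W[i]-W[i-1]
    print(np.round(W.mean(0),4),"len",np.round(e,3),"ang",round(np.degrees(np.arctan2(d[1],d[0]))%180,1))
```

```text
LF [0.5287 0.3775 0.1371] 0.0017 plane.14 top [0.5277 0.3762 0.14  ] side [0.5287 0.3788 0.14  ]
LB [0.6537 0.3635 0.134 ] 0.0001 plane.14 top [0.6523 0.3614 0.14  ] side [0.6512 0.3659 0.14  ]
RB [0.6152 0.0342 0.1282] 0.0006 plane.14 top [0.6134 0.0341 0.14  ] side [0.6105 0.0436 0.14  ]
RF [0.4858 0.0484 0.1311] 0.0019 plane.14 top [0.4845 0.0479 0.14  ] side [0.4847 0.0555 0.14  ]
barL [0.5625 0.2021 0.1504] 0.0042 plane.14 top [0.5659 0.2048 0.14  ] side [0.5637 0.1955 0.14  ]
barR [0.5544 0.1382 0.1561] 0.0003 plane.14 top [0.5565 0.1404 0.14  ] side [0.5594 0.1271 0.14  ]
tip [0.5873 0.3315 0.1826] 0.0004 plane.14 top [0.5942 0.3463 0.14  ] side [0.6028 0.3117 0.14  ]
plateFL [0.5336 0.2903 0.1286] 0.0007 plane.14 top [0.5329 0.2871 0.14  ] side [0.5301 0.2958 0.14  ]
plateFR [0.5047 0.058  0.1414] 0.0016 plane.14 top [0.5056 0.0582 0.14  ] side [0.5043 0.0568 0.14  ]
plateBL [0.579  0.2842 0.1406] 0.0007 plane.14 top [0.5794 0.2845 0.14  ] side [0.5788 0.2839 0.14  ]
plateBR [0.5528 0.0537 0.1376] 0.0003 plane.14 top [0.5527 0.0536 0.14  ] side [0.552  0.0555 0.14  ]
A [ 0.6696 -0.1395  0.0506] 0.0074
A2 [ 0.5722 -0.1504  0.013 ] 0.0125
B [ 0.6434 -0.2472  0.0584] 0.0067
B2 [ 0.5462 -0.2831  0.0246] 0.0012
C [ 0.5575 -0.0602  0.0512] 0.0014
C2 [ 0.4617 -0.1156  0.0315] 0.0006
[ 0.4834 -0.3269] len [0.031 0.11  0.032 0.11 ] ang 177.2
[ 0.5113 -0.0886] len [0.11  0.028 0.11  0.028] ang 17.2
[ 0.5982 -0.2645] len [0.109 0.03  0.109 0.03 ] ang 179.3
[ 0.6211 -0.1451] len [0.027 0.113 0.028 0.113] ang 169.8
```

Run:
```python
from h import *
k=1.5625
for nm,t,s in [("LF",(131,143),(122,498)),("RF",(665,151),(360,152)),("RB",(662,73),(322,140)),("stack",(463,173),(321,240)),("cup",(404,190),(320,287)),("pot",(325,165),(263,338))]:
    p,e=tri(np.array(s)/k,np.array(t)/k);print(nm,np.round(p,3),round(e,4))
```

```text
LF [0.823 0.491 0.081] 0.0005
RF [ 0.841 -0.518  0.045] 0.0051
RB [ 0.964 -0.505  0.07 ] 0.0348
stack [ 0.768 -0.117  0.103] 0.0026
cup [ 0.734 -0.013  0.078] 0.0192
pot [0.785 0.135 0.066] 0.0157
```

```bash
cat >> h.py <<'E'
from scipy.spatial.transform import Rotation as Ro
SC=np.array([.5695,.2049]);SY=np.radians(-7.15)
def S2W(x,y,z=0):
    c,s=np.cos(SY),np.sin(SY);return np.array([SC[0]+c*x-s*y,SC[1]+s*x+c*y,z])
def W2S(p):
    c,s=np.cos(SY),np.sin(SY);d=np.array(p[:2])-SC;return np.array([c*d[0]+s*d[1],-s*d[0]+c*d[1]])
def zdir(Rm): return np.round(Rm.as_matrix(),3)
def tool(zv,yv):
    z=np.array(zv,float);z/=np.linalg.norm(z);y=np.array(yv,float);y-=z*(y@z);y/=np.linalg.norm(y)
    return Ro.from_matrix(np.stack([np.cross(y,z),y,z],1))
def go(P=None,R=None,after=False):
    "prints delta rotation first (about TCP), then translation in the tool frame before (or after) the turn"
    o=telemetry.get_obs();R0=Ro.from_euler("xyz",o["orientation"],degrees=True)
    print("t",round(o["clock"],2),"pos",np.round(o["tool_pos"],4),"rpy",np.round(o["orientation"],2),"F",np.round(o["force"],1),"op",round(o["opening"],4),"q",np.round(o["joint_pos"],1))
    if R is not None:
        rv=(R0.inv()*R).as_rotvec(degrees=True)/6;print("turn units",np.round(rv,2),"rows>=",round(np.linalg.norm(rv),1))
        if after:R0=R
    if P is not None:
        d=R0.inv().apply(np.array(P)-o["tool_pos"]);print("shift",np.round(d,4),"rows>=",round(np.linalg.norm(d)/.0417,1))
def down(yaw): # tool x at yaw
    return Ro.from_euler("xyz",[180,0,yaw],degrees=True)
E
python3 - <<'E'
from h import *
go([.3,.5,.28]); p=S2W(-.045,-.038,.25);print(p);go(p,down(-7.15))
E
```

```text
t 0.1 pos [0.2223 0.6368 0.1867] rpy [ 1.7991e+02 -1.0000e-02 -1.9250e+01] F [-0.3 -0.6 -0.5] op 0.0876 q [ 87.3  20.6   0.6  -0.  -70.1 -16.5]
shift [ 0.1185  0.1037 -0.0931] rows>= 4.4
[0.52012017 0.17279653 0.25      ]
t 0.1 pos [0.2223 0.6368 0.1867] rpy [ 1.7991e+02 -1.0000e-02 -1.9250e+01] F [-0.3 -0.6 -0.5] op 0.0876 q [ 87.3  20.6   0.6  -0.  -70.1 -16.5]
turn units [ 0.01  0.   -2.02] rows>= 2.0
shift [ 0.4341  0.34   -0.0627] rows>= 13.3
```

servo_tool:
  rows:
    - [[0,0,-0.03],[0,0,0],1]
    - [[0,0,-0.033],[0,0,0],1]
    - [[0.027,0.021,0],[0,0,0],1]
    - [[0.027,0.021,0],[0,0,0],1]
    - [[0.027,0.021,0],[0,0,0],1]
    - [[0.027,0.021,0],[0,0,0],1]
    - [[0.027,0.021,0],[0,0,0],1]
    - [[0.027,0.021,0],[0,0,0],1]
    - [[0.027,0.021,0],[0,0,0],1]
    - [[0.027,0.021,0],[0,0,0],1]
    - [[0.027,0.021,0],[0,0,0],1]
    - [[0.027,0.021,0],[0,0,0],1]
    - [[0.027,0.021,0],[0,0,0],1]
    - [[0.027,0.021,0],[0,0,0],1]
    - [[0.027,0.021,0],[0,0,0],1]
    - [[0.027,0.021,0],[0,0,0],1]
    - [[0.027,0.021,0],[0,0,0],1]
    - [[0.027,0.021,0],[0,0,0],1]
    - [[0,0,0],[0,0,-1],1]
    - [[0,0,0],[0,0,-1],1]

```text
clock: 1.77
tool_pos: [0.5202, 0.1756, 0.2499]
orientation: [180.0, 0.1, -7.2]
force: [-0.2, -0.1, 0.1]
opening: 0.0003
```

Run:
```python
from h import *
go(S2W(-.045,-.038,.152),down(-7.15),True)
im=snap("top","t1");crop(im,90,110,180,130,4,"t1c");im=snap("side","s1");crop(im,120,130,240,200,3,"s1c")
```

```text
t 1.77 pos [0.5202 0.1756 0.2499] rpy [ 1.7995e+02  5.0000e-02 -7.1800e+00] F [-0.2 -0.1  0.1] op 0.0003 q [ 39.1   6.7  -9.5  -0.  -73.9  43.7]
turn units [ 0.01  0.01 -0.01] rows>= 0.0
shift [0.0003 0.0028 0.0979] rows>= 2.3
```

servo_tool:
  rows:
    - [[0,0.003,0.025],[0,0,0],1]
    - [[0,0,0.025],[0,0,0],1]
    - [[0,0,0.025],[0,0,0],1]
    - [[0,0,0.022],[0,0,0],1]
    - [[0.006,0,0],[0,0,0],1]
    - [[0.006,0,0],[0,0,0],1]
    - [[0.006,0,0],[0,0,0],1]
    - [[0.006,0,0],[0,0,0],1]
    - [[0.006,0,0],[0,0,0],1]
    - [[0.006,0,0],[0,0,0],1]
    - [[0.006,0,0],[0,0,0],1]

```text
clock: 2.78
tool_pos: [0.5619, 0.1694, 0.1542]
orientation: [-180.0, -0.0, -7.3]
force: [-0.1, -0.2, 0.1]
opening: 0.0003
```

Run:
```python
from h import *
go(S2W(.0235,-.038,.152),down(-7.15),True);o=telemetry.get_obs();print(W2S(o["tool_pos"]))
im=snap("side","s2");crop(im,120,130,240,200,3,"s2c")
```

```text
t 2.78 pos [0.5619 0.1694 0.1542] rpy [-1.7996e+02 -5.0000e-02 -7.2600e+00] F [-0.1 -0.2  0.1] op 0.0003 q [ 35.9  13.7 -13.6   0.  -62.7  46.9]
turn units [-0.01 -0.01 -0.02] rows>= 0.0
shift [0.0266 0.0018 0.0022] rows>= 0.6
[-0.00312904 -0.03615938]
```

Run:
```python
from h import *
print((proj("side",[telemetry.get_obs()["tool_pos"]])-[120,130])*3, (proj("side",[[.5594,.172,.171],[.5594,.172,.145]])-[120,130])*3)
im=snap("top","t2");crop(im,90,110,180,130,4,"t2c")
```

```text
[[325.63948622 293.01880634]] [[326.88299778 284.74051133]
 [328.39027996 302.25699115]]
```

```bash
python3 - <<'E'
from h import *
a=cv2.imread("pics/s1.png");b=cv2.imread("pics/s2.png")
x=np.hstack([i[190:260,190:260] for i in(a,b)]);x=cv2.convertScaleAbs(x,alpha=1.8)
cv2.imwrite("pics/cmp.png",cv2.resize(x,None,fx=5.7,fy=5.7,interpolation=cv2.INTER_CUBIC))
E
python3 - <<'E'
from h import *
for P in ([.5202,.1756,.25],[.5619,.1694,.154]):
    for z in (0,.05,.1): print(z,((proj("side",[[P[0],P[1],P[2]+z]])-190)*5.7).round(), ((proj("top",[[P[0],P[1],P[2]+z]])-[90,110])*4).round())
E
```

```text
0 [[295. 120.]] [[362. 330.]]
0.05 [[292.  43.]] [[345. 321.]]
0.1 [[289. -41.]] [[325. 312.]]
0 [[221. 215.]] [[400. 280.]]
0.05 [[215. 149.]] [[387. 270.]]
0.1 [[209.  77.]] [[373. 258.]]
```

Run:
```python
from h import *
for n,roi in(("top",(170,170,40,25)),("side",(215,210,30,40))):
    for f in ([f"{n}0raw"]+(["s1"] if n=="side" else [])):
        im=cv2.imread(f"pics/{f}.png").max(2);x,y,w,h=roi
        m=(im[y:y+h,x:x+w]<55).astype(np.uint8)
        nn,l,st,ce=cv2.connectedComponentsWithStats(m)
        for i in range(1,nn):
            if st[i,4]>20:
                c=ce[i]+[x,y];print(n,f,st[i],c,[ (z,W2S(plane(n,c,z)).round(4)) for z in(.158,.165,.171)])
                globals()[n]=c
print(tri(side,top))
for f,roi in(("side0raw",(215,205,35,45)),("top0raw",(165,165,50,35))):
    im=cv2.imread(f"pics/{f}.png");x,y,w,h=roi;crop(cv2.convertScaleAbs(im,alpha=1.8),x,y,w,h,14,f+"_bar")
```

```text
top top0raw [ 8  8 24  7 93] [189.37634409 180.96774194] [(0.158, array([-0.0063, -0.0355])), (0.165, array([-0.007 , -0.0368])), (0.171, array([-0.0076, -0.0378]))]
side side0raw [  9   8  13  22 122] [229.94262295 228.66393443] [(0.158, array([-0.0089, -0.0325])), (0.165, array([-0.0117, -0.0283])), (0.171, array([-0.014 , -0.0247]))]
side s1 [  9   9  13  20 109] [230.05504587 228.41284404] [(0.158, array([-0.0088, -0.0334])), (0.165, array([-0.0115, -0.0291])), (0.171, array([-0.0139, -0.0255]))]
(array([0.55848741, 0.17081492, 0.15464931]), np.float64(0.0014958475259306259))
```

Run:
```python
from h import *
for f,roi in(("s1",(200,170,60,55)),("s2",(195,180,60,55)),):
    im=cv2.imread(f"pics/{f}.png");x,y,w,h=roi;crop(cv2.convertScaleAbs(im,alpha=2.2,beta=10),x,y,w,h,10,f+"_z")
print(proj("side",[[.56,.17,.15],[.57,.17,.15],[.56,.18,.15],[.56,.17,.16]]))
```

```text
[[229.44655476 229.00019292]
 [225.93611678 227.95316454]
 [227.99159857 231.93607532]
 [229.25509095 226.76315664]]
```

```bash
python3 - <<'E'
from h import *
print(tri((209,217),(219,177)))
for z in (.15,.2,.25,.3): print(z,plane("top",(219,177),z),plane("side",(209,217),z))
o=telemetry.get_obs();R=Ro.from_euler("xyz",o["orientation"],degrees=True).as_matrix();print(R.round(2))
E
python3 - <<'E'
import cv2,numpy as np
im=cv2.imread("pics/s2.png");cv2.imwrite("pics/s2b.png",cv2.resize(cv2.convertScaleAbs(im,alpha=1.8),(800,600)))
im=cv2.imread("pics/t2.png");cv2.imwrite("pics/t2b.png",cv2.resize(cv2.convertScaleAbs(im,alpha=1.8),(800,600)))
E
```

```text
(array([0.61181793, 0.11046662, 0.10018323]), np.float64(0.07109634648220865))
0.15 [0.57126931 0.0941198  0.15      ] [0.62704409 0.15192277 0.15      ]
0.2 [0.56452089 0.0899996  0.2       ] [0.60691643 0.18534258 0.2       ]
0.25 [0.55777247 0.08587939 0.25      ] [0.58678877 0.21876239 0.25      ]
0.3 [0.55102405 0.08175919 0.3       ] [0.56666111 0.2521822  0.3       ]
[[ 0.99 -0.13  0.  ]
 [-0.13 -0.99  0.  ]
 [ 0.   -0.   -1.  ]]
```

servo_tool:
  rows:
    - [[0,0,-0.02],[0,0,0],1]
    - [[0,0,-0.02],[0,0,0],1]
    - [[0,0,-0.02],[0,0,0],1]
    - [[-0.04,0,0],[0,0,0],1]
    - [[-0.02,0,0],[0,0,0],1]
    - [[0,0,0],[0,0,0],1]
    - [[0,0,0],[0,0,0],1]

```text
clock: 3.47
tool_pos: [0.5007, 0.1772, 0.2144]
orientation: [-179.9, -0.1, -7.2]
force: [0.3, -1.1, 0.5]
opening: 0.0004
```

```bash
cat >> h.py <<'E'
def look(n,f,x,y,w,h,k,a=1.8):
    im=snap(n,f);crop(cv2.convertScaleAbs(im,alpha=a),x,y,w,h,k,f+"c");return im
E
python3 - <<'E'
from h import *
look("side","s3",180,130,130,110,6)
o=telemetry.get_obs();print(o["tool_pos"],W2S(o["tool_pos"]),(proj("side",[o["tool_pos"]])-[180,130])*6)
E
```

```text
[0.50134753 0.17719756 0.21413962] [-0.06417445 -0.03596978] [[414.73171775 555.55193308]]
```

```bash
python3 - <<'E'
from h import *
look("top","t3",90,110,180,130,4)
im=cv2.imread("pics/s3.png");crop(cv2.convertScaleAbs(im,alpha=1.8),205,205,60,60,10,"s3d")
im=cv2.imread("pics/side0raw.png");crop(cv2.convertScaleAbs(im,alpha=1.8),205,205,60,60,10,"s0d")
E
python3 - <<'E'
from h import *
for z in(.2,.25,.3): print(z,plane("top",(90+485/4,110+369/4),z),W2S(plane("top",(90+485/4,110+369/4),z)))
for z in(.1,.2): print("base",plane("top",(253.4,368),z))
# side block: corners raw
for nm,c in(("botR",(246,229)),("topR",(205+40,205+17)),("topL",(205+8,205+4))):
  for z in(.2,.25,.3): print(nm,z,W2S(plane("side",c,z)).round(3))
E
```

```text
0.2 [0.50106154 0.10809033 0.2       ] [-0.05585661 -0.1045752 ]
0.25 [0.49787287 0.10295533 0.25      ] [-0.05838135 -0.11006716]
0.3 [0.4946842  0.09782033 0.3       ] [-0.06090609 -0.11555912]
base [ 0.06581283 -0.00241154  0.1       ]
base [ 0.10398362 -0.00049893  0.2       ]
botR 0.2 [-0.061 -0.024]
botR 0.25 [-0.079  0.007]
botR 0.3 [-0.096  0.038]
topR 0.2 [-0.049 -0.042]
topR 0.25 [-0.067 -0.01 ]
topR 0.3 [-0.086  0.023]
topL 0.2 [ 0.044 -0.042]
topL 0.25 [ 0.02  -0.009]
topL 0.3 [-0.005  0.023]
```

servo_tool:
  rows:
    - [[0,0.03,-0.01],[0,0,1],1]
    - [[0,0.03,-0.01],[0,0,1],1]
    - [[0,0.03,-0.01],[0,0,1],1]
    - [[0,0.03,0],[0,0,1],1]
    - [[0,0,0],[0,0,1],1]
    - [[0,0,0],[0,0,1],1]
    - [[0,0,0],[0,0,1],1]
    - [[0,0,0],[0,0,1],1]
    - [[0,0,0],[0,0,1],1]
    - [[0,0,0],[0,0,1],1]
    - [[0,0,0],[0,0,1],1]

```text
clock: 4.48
tool_pos: [0.4687, 0.0623, 0.2432]
orientation: [180.0, -0.0, -73.6]
force: [0.8, -1.1, 1.1]
opening: 0.0005
```

Run:
```python
from h import *
look("side","s4",180,100,150,130,5)
look("top","t4",120,110,200,150,4)
go()
o=telemetry.get_obs();print(o["tool_pos"],(proj("side",[o["tool_pos"]])-[180,100])*5,(proj("top",[o["tool_pos"]])-[120,110])*4)
```

```text
t 4.58 pos [0.4686 0.0623 0.2432] rpy [ 1.7995e+02 -2.0000e-02 -7.3390e+01] F [-1.1 -0.   0.7] op 0.0005 q [ 31.5  -0.9 -18.5   0.  -72.5 -14.9]
[0.46855638 0.06232095 0.24321718] [[482.53743115 427.37392044]] [[434.24420607 420.06415851]]
```

Run:
```python
from h import *
go([.41,-.06,.09]);print(plane("top",(421/1.5625,357/1.5625),.004),plane("top",(427/1.5625,227/1.5625),.004),plane("top",(580/1.5625,364/1.5625),.004))
```

```text
t 4.58 pos [0.4686 0.0623 0.2432] rpy [ 1.7995e+02 -2.0000e-02 -7.3390e+01] F [-1.1 -0.   0.7] op 0.0005 q [ 31.5  -0.9 -18.5   0.  -72.5 -14.9]
shift [0.1004 0.091  0.1533] rows>= 4.9
[ 0.43595514 -0.0488169   0.004     ] [ 0.69161737 -0.05916569  0.004     ] [ 0.4251278  -0.35864472  0.004     ]
```

servo_tool:
  rows:
    - [[0.02,0.018,0],[0,0,0],1]
    - [[0.02,0.018,0],[0,0,0],1]
    - [[0.02,0.018,0],[0,0,0],1]
    - [[0.02,0.018,0.01],[0,0,0],1]
    - [[0.02,0.018,0.03],[0,0,0],1]
    - [[0,0,0.03],[0,0,0],1]
    - [[0,0,0.03],[0,0,0],1]
    - [[0,0,0.03],[0,0,0],1]
    - [[0,0,0.02],[0,0,0],1]
    - [[0,0,0],[0,0,0],1]
    - [[0,0,0],[0,0,0],1]
    - [[0,0,0],[0,0,0],1]

```text
clock: 5.58
tool_pos: [0.4119, -0.0591, 0.0947]
orientation: [-179.9, -0.0, -73.1]
force: [0.8, 1.0, 0.9]
opening: 0.0006
```

Run:
```python
from h import *
look("side","s5",240,120,150,130,5)
look("top","t5",200,150,180,140,4)
go()
o=telemetry.get_obs();print(o["tool_pos"],(proj("side",[o["tool_pos"]])-[240,120])*5,(proj("top",[o["tool_pos"]])-[200,150])*4)
```

```text
t 5.68 pos [ 0.4121 -0.0588  0.0951] rpy [-1.7985e+02 -2.0000e-02 -7.3170e+01] F [ 0.5 -0.2  0.6] op 0.0005 q [ 19.3   0.5 -38.    0.  -51.4  -2.5]
[ 0.41208421 -0.05884627  0.09505565] [[320.56323794 375.82428772]] [[299.94644284 349.79309877]]
```

servo_tool:
  rows:
    - [[0,0,0.02],[0,0,0],1]
    - [[0,0,0.02],[0,0,0],1]
    - [[0,0,0.02],[0,0,0],1]
    - [[0,0,0.01],[0,0,0],1]
    - [[0,0,0.01],[0,0,0],1]
    - [[0,0,0.003],[0,0,0],1]
    - [[0,0,0],[0,0,0],1]

```text
clock: 6.27
tool_pos: [0.411, -0.059, 0.0108]
orientation: [-180.0, -0.0, -73.2]
force: [-0.6, -0.6, -0.7]
opening: 0.0007
```

servo_tool:
  rows:
    - [[0,0,0.004],[0,0,0],1]
    - [[0,0,0.002],[0,0,0],1]
    - [[0,0,0],[0,0,0],1]

```text
clock: 6.52
tool_pos: [0.4109, -0.059, 0.0048]
orientation: [-180.0, 0.0, -73.2]
force: [0.2, -0.3, 0.0]
opening: 0.0003
```

Run:
```python
from h import *
look("side","s6",240,120,150,130,5)
go()
o=telemetry.get_obs();print(o["tool_pos"],(proj("side",[o["tool_pos"]])-[240,120])*5)
```

```text
t 6.57 pos [ 0.4109 -0.0591  0.0049] rpy [-179.96    0.    -73.23] F [ 0.2 -0.7 -0.2] op 0.0006 q [ 19.3   8.7 -44.6   0.  -36.7  -2.6]
[ 0.4109136  -0.05906794  0.00486702] [[308.36452821 467.44800818]]
```

servo_tool:
  rows:
    - [[0,0,0.003],[0,0,0],1]
    - [[0,0,0.003],[0,0,0],1]
    - [[0,0,0.002],[0,0,0],1]
    - [[0,0,0],[0,0,0],1]

```text
clock: 6.9
tool_pos: [0.4103, -0.0592, -0.0039]
orientation: [180.0, 0.0, -73.2]
force: [-1.4, -0.6, 0.1]
opening: 0.0004
```

servo_tool:
  rows:
    - [[0,0,0.003],[0,0,0],1]
    - [[0,0,0.003],[0,0,0],1]
    - [[0,0,0],[0,0,0],1]

```text
clock: 7.15
tool_pos: [0.4103, -0.0592, -0.01]
orientation: [180.0, 0.0, -73.2]
force: [0.9, 0.3, -0.4]
opening: 0.0006
```

servo_tool:
  rows:
    - [[0,0,0.003],[0,0,0],1]
    - [[0,0,0.003],[0,0,0],1]
    - [[0,0,0],[0,0,0],1]

```text
clock: 7.4
tool_pos: [0.4103, -0.0592, -0.016]
orientation: [180.0, 0.0, -73.2]
force: [-0.1, 0.4, -0.9]
opening: 0.0006
```

servo_tool:
  rows:
    - [[0,0,0.002],[0,0,0],1]
    - [[0,0,0.002],[0,0,0],1]
    - [[0,0,0],[0,0,0],1]

```text
clock: 7.65
tool_pos: [0.4105, -0.0592, -0.0198]
orientation: [180.0, 0.0, -73.2]
force: [-0.3, 0.3, 0.0]
opening: 0.0003
```

servo_tool:
  rows:
    - [[0,0,0.002],[0,0,0],1]
    - [[0,0,0.002],[0,0,0],1]
    - [[0,0,0],[0,0,0],1]

```text
clock: 7.9
tool_pos: [0.4105, -0.0592, -0.0238]
orientation: [180.0, 0.0, -73.2]
force: [-0.0, 0.3, 0.5]
opening: 0.0004
```

servo_tool:
  rows:
    - [[0,0,0.002],[0,0,0],1]
    - [[0,0,0],[0,0,0],1]

```text
clock: 8.07
tool_pos: [0.4105, -0.0592, -0.0257]
orientation: [180.0, 0.0, -73.2]
force: [-0.1, 0.2, 0.4]
opening: 0.0004
```

servo_tool:
  rows:
    - [[0,0,0.002],[0,0,0],1]
    - [[0,0,0],[0,0,0],1]

```text
clock: 8.23
tool_pos: [0.4105, -0.0592, -0.0277]
orientation: [180.0, 0.0, -73.2]
force: [-0.0, 0.2, 0.2]
opening: 0.0004
```

servo_tool:
  rows:
    - [[0,0,0.002],[0,0,0],1]
    - [[0,0,0],[0,0,0],1]

```text
clock: 8.4
tool_pos: [0.4105, -0.0592, -0.0297]
orientation: [180.0, 0.0, -73.2]
force: [-0.8, -0.7, 0.0]
opening: 0.0008
```

Run:
```python
from h import *
look("side","s7",240,120,150,130,5)
go()
o=telemetry.get_obs();print(o["tool_pos"],(proj("side",[o["tool_pos"],[.4105,-.059,0]])-[240,120])*5)
```

```text
t 8.45 pos [ 0.4106 -0.0592 -0.0296] rpy [179.98  -0.   -73.24] F [-0.5  0.1  0.3] op 0.0005 q [ 19.3  12.6 -46.7  -0.  -30.7  -2.6]
[ 0.41055899 -0.05919557 -0.02958912] [[303.94016318 499.69858832]
 [308.23745956 472.33743233]]
```

servo_tool:
  rows:
    - [[0,0,0.002],[0,0,0],1]
    - [[0,0,0],[0,0,0],1]

```text
clock: 8.62
tool_pos: [0.4106, -0.0592, -0.0317]
orientation: [180.0, 0.0, -73.2]
force: [0.7, 0.9, 0.7]
opening: 0.0006
```

servo_tool:
  rows:
    - [[0,0,0.002],[0,0,0],1]
    - [[0,0,0],[0,0,0],1]

```text
clock: 8.78
tool_pos: [0.4105, -0.0592, -0.0337]
orientation: [180.0, 0.0, -73.2]
force: [0.8, -0.1, -0.8]
opening: 0.0002
```

servo_tool:
  rows:
    - [[0,0,0.002],[0,0,0],1]
    - [[0,0,0],[0,0,0],1]

```text
clock: 8.95
tool_pos: [0.4105, -0.0592, -0.0357]
orientation: [180.0, 0.0, -73.2]
force: [0.6, 1.0, 0.4]
opening: 0.0006
```

servo_tool:
  rows:
    - [[0,0,0.002],[0,0,0],1]
    - [[0,0,0],[0,0,0],1]

```text
clock: 9.12
tool_pos: [0.4105, -0.0592, -0.0377]
orientation: [180.0, 0.0, -73.2]
force: [-0.3, -0.0, -0.1]
opening: -0.0
```

servo_tool:
  rows:
    - [[0,0,0.0015],[0,0,0],1]
    - [[0,0,0],[0,0,0],1]

```text
clock: 9.28
tool_pos: [0.4108, -0.0591, -0.0387]
orientation: [180.0, -0.0, -73.2]
force: [-1.7, 1.2, 4.8]
opening: 0.0001
```

Run:
```python
from h import *
look("side","s8",240,120,150,130,5)
look("top","t8",200,150,180,140,4)
go()
```

```text
t 9.38 pos [ 0.4107 -0.0592 -0.0387] rpy [-1.7999e+02 -1.0000e-02 -7.3230e+01] F [-0.8  0.1  5.8] op 0.0004 q [ 19.3  13.7 -47.2   0.  -29.1  -2.6]
```

Run:
```python
from h import *
for c in((298,482),(312,482),(325,484)): print(plane("side",(240+c[0]/5-.4,120+c[1]/5-.4),0))
im=cv2.imread("pics/s8.png");crop(cv2.convertScaleAbs(im,alpha=1.8),280,190,50,40,14,"s8z")
print((proj("side",[[.4107,-.0592,0],[.4107,-.0592,.019],[.4107,-.0592,.066]])-[280,190])*14)
```

```text
[ 0.41629056 -0.05028627  0.        ]
[ 4.07798529e-01 -5.33450099e-02 -1.11022302e-16]
[ 3.99495419e-01 -5.46129370e-02  1.11022302e-16]
[[302.45311773 341.66727991]
 [310.39203887 290.50147733]
 [330.87307731 158.50258858]]
```

servo_tool:
  rows:
    - [[0,0,-0.02],[0,0,0],1]
    - [[0,0,-0.04],[0,0,0],1]
    - [[0,0,-0.04],[0,0,0],1]
    - [[0,0,-0.04],[0,0,0],1]
    - [[0,0,-0.04],[0,0,0],1]
    - [[0,0,-0.035],[0,0,-1],1]
    - [[0,0,-0.03],[0,0,-1],1]
    - [[0,0,0],[0,0,-1],1]
    - [[0,0,0],[0,0,-1],1]
    - [[0,0,0],[0,0,-1],1]
    - [[0,0,0],[0,0,-1],1]
    - [[0,0,0],[0,0,-1],1]
    - [[0,0,0],[0,0,-1],1]
    - [[0,0,0],[0,0,-1],1]
    - [[0,0,0],[0,0,-1],1]
    - [[0,0,0],[0,0,-1],1]

```text
clock: 10.72
tool_pos: [0.4105, -0.0592, 0.2059]
orientation: [-180.0, 0.0, -6.9]
force: [0.5, -0.0, 0.4]
opening: 0.0005
```

Run:
```python
from h import *
p=S2W(-.045,-.038,.114);print(p);go(p,down(-7.15),True)
```

```text
[0.52012017 0.17279653 0.114     ]
t 10.72 pos [ 0.4105 -0.0592  0.2059] rpy [-1.80e+02  1.00e-02 -6.95e+00] F [ 0.5 -0.   0.4] op 0.0005 q [ 19.3  -5.9 -28.   -0.  -67.9  63.7]
turn units [-0.    0.    0.03] rows>= 0.0
shift [ 0.0799 -0.2438  0.0919] rows>= 6.5
```

servo_tool:
  rows:
    - [[0.01,-0.0305,0],[0,0,0],1]
    - [[0.01,-0.0305,0],[0,0,0],1]
    - [[0.01,-0.0305,0],[0,0,0],1]
    - [[0.01,-0.0305,0],[0,0,0],1]
    - [[0.01,-0.0305,0],[0,0,0],1]
    - [[0.01,-0.0305,0],[0,0,0],1]
    - [[0.01,-0.0305,0],[0,0,0],1]
    - [[0.01,-0.0305,0],[0,0,0],1]
    - [[0,0,0.025],[0,0,0],1]
    - [[0,0,0.025],[0,0,0],1]
    - [[0,0,0.02],[0,0,0],1]
    - [[0,0,0.02],[0,0,0],1]
    - [[0,0,0],[0,0,0],1]
    - [[0,0,0],[0,0,0],1]

```text
clock: 11.88
tool_pos: [0.5203, 0.1723, 0.1154]
orientation: [179.9, 0.1, -7.2]
force: [0.2, 0.7, 0.9]
opening: 0.0008
```

servo_tool:
  rows:
    - [[0.006,0,0],[0,0,0],1]
    - [[0.006,0,0],[0,0,0],1]
    - [[0.006,0,0],[0,0,0],1]
    - [[0.006,0,0],[0,0,0],1]
    - [[0.006,0,0],[0,0,0],1]
    - [[0,0,0],[0,0,0],1]

```text
clock: 12.38
tool_pos: [0.5518, 0.1689, 0.1163]
orientation: [-180.0, -0.0, -7.3]
force: [0.0, 0.4, 0.0]
opening: 0.0004
```

servo_tool:
  rows:
    - [[0.005,0,0],[0,0,0],1]
    - [[0.005,0,0],[0,0,0],1]
    - [[0.005,0,0],[0,0,0],1]
    - [[0.003,0,0],[0,0,0],1]

```text
clock: 12.72
tool_pos: [0.5688, 0.1665, 0.116]
orientation: [180.0, 0.0, -7.2]
force: [-2.3, -0.1, 1.7]
opening: 0.0002
```

Run:
```python
from h import *
go(S2W(.0235,-.038,.114));print(W2S(telemetry.get_obs()["tool_pos"]))
look("side","s9",180,150,130,110,6)
```

```text
t 12.72 pos [0.5688 0.1665 0.116 ] rpy [ 1.7998e+02  2.0000e-02 -7.2400e+00] F [-2.3 -0.1  1.7] op 0.0002 q [ 35.2  16.1 -15.6   0.  -58.3  47.5]
shift [ 0.0194 -0.0002  0.002 ] rows>= 0.5
[ 0.0041274  -0.03818072]
```

servo_tool:
  rows:
    - [[0.005,0,0],[0,0,0],1]
    - [[0.005,0,0],[0,0,0],1]
    - [[0.004,0,0],[0,0,0],1]
    - [[0.003,0,0],[0,0,0],1]
    - [[0,0,0],[0,0,0],1]

```text
clock: 13.18
tool_pos: [0.5861, 0.1645, 0.1159]
orientation: [180.0, -0.0, -7.3]
force: [-0.5, -0.2, 0.3]
opening: 0.0005
```

servo_tool:
  rows:
    - [[0.002,0,0],[0,0,0],1]
    - [[0.001,0,0],[0,0,0],1]
    - [[0,0,0],[0,0,0],1]

```text
clock: 13.43
tool_pos: [0.5873, 0.1644, 0.1159]
orientation: [180.0, 0.1, -7.2]
force: [-6.6, 1.8, 1.4]
opening: 0.0006
```

servo_tool:
  rows:
    - [[0.002,0,0],[0,0,0],1]
    - [[0.001,0,0],[0,0,0],1]
    - [[0,0,0],[0,0,0],1]

```text
clock: 13.68
tool_pos: [0.5872, 0.1643, 0.1159]
orientation: [180.0, 0.4, -7.2]
force: [-18.9, 6.3, 11.5]
opening: 0.0005
```

servo_tool:
  rows:
    - [[-0.015,0,0],[0,0,0],1]
    - [[-0.015,0,-0.03],[0,0,0],1]
    - [[0,0,-0.04],[0,0,0],1]
    - [[0,0,-0.04],[0,0,0],1]
    - [[0,0.03,-0.03],[0,0,0],1]
    - [[0,0.035,0],[0,0,0],0]
    - [[0,0.035,0],[0,0,0],0]
    - [[0,0.035,0],[0,0,0],0]
    - [[0,0.035,0],[0,0,0],0]
    - [[0,0.035,0],[0,0,0],0]
    - [[0,0.035,0],[0,0,0],0]
    - [[0,0,0],[0,0,-1],0]
    - [[0,0,0],[0,0,-1],0]
    - [[0,0,0],[0,0,-1],0]
    - [[0,0,0],[0,0,-1],0]

```text
clock: 14.93
tool_pos: [0.5318, -0.0704, 0.256]
orientation: [180.0, -0.1, 17.0]
force: [-0.2, 0.0, -0.5]
opening: 0.0614
```

```bash
cat >> h.py <<'E'
LT=.0385
def pose(yaw,th): # tool: down(yaw) turned by th about tool y
    return down(yaw)*Ro.from_euler("y",th,degrees=True)
def goT(T,yaw,th):
    "T: wanted fingertip point"
    R=pose(yaw,th);P=np.array(T)+LT*R.apply([0,0,1])
    o=telemetry.get_obs();R0=Ro.from_euler("xyz",o["orientation"],degrees=True)
    print("tip now",np.round(o["tool_pos"]-LT*R0.apply([0,0,1]),4),"want rep",np.round(P,4),"world d",np.round(P-o["tool_pos"],4))
    go(P,R,True)
E
python3 - <<'E'
from h import *
im=look("top","t10",90,110,180,130,4)
for a,r,m in sticks(snap("top","t11"),"top"): print(a,np.round(r[0],1))
goT([.511+.039*.955+.05,-.089+.039*.296,.12],17.2,-40)
E
```

```text
212.5 [281.6 361.7]
67.0 [261.8 344.6]
143.0 [ 16.3 222.2]
138.5 [286.4 212.6]
341.0 [363.3 213.4]
158.5 [ 18.9 182.4]
12163.5 [170.5 274.3]
4290.0 [280.2 171.2]
406.5 [221.3  75.8]
483.0 [248.   64.5]
652.0 [131.5  48. ]
tip now [ 0.5317 -0.07    0.2944] want rep [ 0.5746 -0.0848  0.0905] world d [ 0.0428 -0.0147 -0.1654]
t 15.03 pos [ 0.5318 -0.07    0.2559] rpy [ 1.7998e+02 -8.0000e-02  1.6860e+01] F [ 0.8 -0.5  0.1] op 0.0692 q [ 13.5   5.1 -10.5   0.  -74.3  93.4]
turn units [-0.02 -6.68 -0.06] rows>= 6.7
shift [0.1343 0.0267 0.1032] rows>= 4.1
```

servo_tool:
  rows:
    - [[0,0,0],[0,-1,0],0]
    - [[0,0,0],[0,-1,0],0]
    - [[0,0,0],[0,-1,0],0]
    - [[0,0,0],[0,-1,0],0]
    - [[0,0,0],[0,-1,0],0]
    - [[0,0,0],[0,-1,0],0]
    - [[0,0,0],[0,-0.68,0],0]
    - [[0,0,0],[0,0,0],0]
    - [[0,0,0],[0,0,0],0]

```text
clock: 15.78
tool_pos: [0.532, -0.0695, 0.2531]
orientation: [179.9, 40.2, 16.6]
force: [0.4, 0.2, -0.3]
opening: 0.0874
```

Run:
```python
from h import *
goT([.511+.039*.955,-.089+.039*.296,.10],17.2,-40)
look("side","s12",180,80,170,150,4.5)
o=telemetry.get_obs();R=Ro.from_euler("xyz",o["orientation"],degrees=True);p=o["tool_pos"]
print((proj("side",[p,p-LT*R.apply([0,0,1]),p+[0,0,LT]])-[180,80])*4.5)
```

```text
tip now [ 0.5558 -0.0623  0.2824] want rep [ 0.5246 -0.0848  0.0705] world d [-0.0073 -0.0153 -0.1825]
t 15.78 pos [ 0.532  -0.0695  0.2531] rpy [179.87  40.25  16.57] F [ 0.4  0.2 -0.3] op 0.0874 q [  14.6   32.5   14.9    1.5 -112.7   92. ]
turn units [-0.04  0.04 -0.08] rows>= 0.1
shift [0.1085 0.0124 0.1473] rows>= 4.4
[[402.50867301 288.8913074 ]
 [363.40559479 250.89070689]
 [404.44811833 240.87815281]]
```

Run:
```python
from h import *
goT([.5397,-.0805,.07],17.2,-40)
```

```text
tip now [ 0.5556 -0.0627  0.2842] want rep [ 0.5161 -0.0878  0.0405] world d [-0.0158 -0.018  -0.2142]
t 15.83 pos [ 0.5319 -0.0698  0.2547] rpy [179.86  40.04  16.59] F [-0.5 -0.   0.9] op 0.0877 q [  14.6   32.3   14.9    1.5 -112.7   92.1]
turn units [-0.04  0.01 -0.08] rows>= 0.1
shift [0.1221 0.0125 0.1772] rows>= 5.2
```

servo_tool:
  rows:
    - [[0.0153,0.0016,0.0222],[0,0,-0.08],0.55]
    - [[0.0153,0.0016,0.0222],[0,0,0],0.55]
    - [[0.0153,0.0016,0.0222],[0,0,0],0.55]
    - [[0.0153,0.0016,0.0222],[0,0,0],0.55]
    - [[0.0153,0.0016,0.0222],[0,0,0],0.55]
    - [[0.0153,0.0016,0.0222],[0,0,0],0.55]
    - [[0.0153,0.0016,0.0222],[0,0,0],0.55]
    - [[0.0153,0.0016,0.0222],[0,0,0],0.55]
    - [[0,0,0],[0,0,0],0.55]
    - [[0,0,0],[0,0,0],0.55]

```text
clock: 16.67
tool_pos: [0.5148, -0.0878, 0.0421]
orientation: [-179.7, 40.0, 17.3]
force: [-0.9, -4.3, -0.7]
opening: 0.0397
```

Run:
```python
from h import *
goT([.5397,-.0805,.0135],17.2,-40)
look("side","s13",215,130,110,90,7)
```

```text
tip now [ 0.5385 -0.0806  0.0716] want rep [ 0.5161 -0.0878 -0.016 ] world d [ 0.0013 -0.     -0.0581]
t 16.67 pos [ 0.5148 -0.0878  0.0421] rpy [-179.69   40.03   17.28] F [-0.9 -4.3 -0.7] op 0.0397 q [ 13.6  40.4   0.    2.  -89.6  92.8]
turn units [-0.04  0.    0.01] rows>= 0.0
shift [0.0382 0.0004 0.0437] rows>= 1.4
```

servo_tool:
  rows:
    - [[-0.013,0.004,-0.015],[0,0,0],0.55]
    - [[-0.013,0.004,-0.015],[0,0,0],0.55]
    - [[-0.013,0.004,-0.015],[0,0,0],0.55]
    - [[-0.013,0,-0.015],[0,0,0],0.55]
    - [[-0.013,0,-0.015],[0,0,0],0.55]
    - [[0,0,0],[0,0,0],0.55]

```text
clock: 17.22
tool_pos: [0.5205, -0.0996, 0.1464]
orientation: [-179.8, 39.4, 17.3]
force: [1.5, -0.3, 0.7]
opening: 0.0394
```

Run:
```python
from h import *
goT([.635,-.266,.09],-0.7,-40)
im=look("side","s14",180,100,170,150,4.5)
for a,r,m in sticks(im,"side"):
    if 200<a<340: print(a,np.round(r[0],1))
```

```text
tip now [ 0.5439 -0.0925  0.1762] want rep [ 0.6103 -0.2657  0.0605] world d [ 0.0897 -0.1661 -0.0859]
t 17.22 pos [ 0.5205 -0.0996  0.1464] rpy [-179.82   39.41   17.28] F [ 1.5 -0.3  0.7] op 0.0394 q [ 12.7  34.9   4.9   2.8 -99.3  94. ]
turn units [ 1.89 -0.09  2.31] rows>= 3.0
shift [0.1255 0.165  0.0069] rows>= 5.0
317.5 [275.4 196.7]
287.0 [143.8 196.1]
311.0 [342.7 194.6]
247.5 [249.6 176.5]
301.5 [147.5 175.5]
203.5 [302.1 151.5]
```

servo_tool:
  rows:
    - [[0,0,0],[0.63,-0.03,0.77],0.3]
    - [[0,0,0],[0.63,-0.03,0.77],0.3]
    - [[0,0,0],[0.63,-0.03,0.77],0.3]
    - [[0.0157,0.0206,0.001],[0,0,0],0.3]
    - [[0.0157,0.0206,0.001],[0,0,0],0.3]
    - [[0.0157,0.0206,0.001],[0,0,0],0.3]
    - [[0.0157,0.0206,0.001],[0,0,0],0.3]
    - [[0.0157,0.0206,0.001],[0,0,0],0.3]
    - [[0.0157,0.0206,0.001],[0,0,0],0.3]
    - [[0.0157,0.0206,0.001],[0,0,0],0.3]
    - [[0.0157,0.0206,0],[0,0,0],0.3]
    - [[0,0,0],[0,0,0],0.3]
    - [[0,0,0],[0,0,0],0.3]

```text
clock: 18.35
tool_pos: [0.6056, -0.2667, 0.0523]
orientation: [179.9, 40.7, -0.9]
force: [0.2, 0.8, -0.2]
opening: 0.0613
```

Run:
```python
from h import *
goT([.635,-.266,.0135],-0.7,-40)
im=look("side","s15",200,80,130,110,6)
for c in((337,497),(298,550),(260,610)): print(W2S(plane("side",(180+c[0]/4.5-.4,100+c[1]/4.5-.4),.14)))
```

```text
tip now [ 0.6307 -0.2671  0.0815] want rep [ 0.6103 -0.2657 -0.016 ] world d [ 0.0046  0.001  -0.0683]
t 18.35 pos [ 0.6056 -0.2667  0.0523] rpy [179.95  40.68  -0.93] F [ 0.2  0.8 -0.2] op 0.0613 q [  -5.1   52.6   26.4    2.9 -104.4   93.9]
turn units [-0.02  0.11 -0.03] rows>= 0.1
shift [ 0.0474 -0.0011  0.0493] rows>= 1.6
[-0.03133946 -0.12959464]
[-0.02889682 -0.0826526 ]
[-0.02948606 -0.03398317]
```

servo_tool:
  rows:
    - [[0.0095,0,0.0098],[0,0.05,0],0.3]
    - [[0.0095,0,0.0098],[0,0,0],0.3]
    - [[0.0095,0,0.0098],[0,0,0],0.3]
    - [[0.0095,0,0.0098],[0,0,0],0.3]
    - [[0.0095,0,0.0098],[0,0,0],0.3]
    - [[0,0,0],[0,0,0],0.3]
    - [[0,0,0],[0,0,0],0.3]

```text
clock: 18.98
tool_pos: [0.6094, -0.2656, -0.0166]
orientation: [180.0, 40.5, -0.8]
force: [0.2, -0.4, 1.0]
opening: 0.0614
```

servo_tool:
  rows:
    - [[0,0,0],[0,0,0],1]
    - [[0,0,0],[0,0,0],1]
    - [[0,0,0],[0,0,0],1]
    - [[0,0,0],[0,0,0],1]
    - [[0,0,0],[0,0,0],1]

```text
clock: 19.4
tool_pos: [0.6103, -0.2659, -0.0147]
orientation: [180.0, 40.3, -0.8]
force: [-0.1, -0.1, 0.5]
opening: 0.0334
```

Run:
```python
from h import *
goT([.635,-.266,.0135],-0.7,-40)
im=look("side","s16",200,80,130,110,6)
```

```text
tip now [ 0.6352 -0.2662  0.0146] want rep [ 0.6103 -0.2657 -0.016 ] world d [-0.0001  0.0002 -0.0012]
t 19.4 pos [ 0.6103 -0.2659 -0.0147] rpy [179.95  40.32  -0.81] F [-0.1 -0.1  0.5] op 0.0334 q [ -5.   56.   24.8   2.8 -99.1  93.6]
turn units [-0.    0.05 -0.01] rows>= 0.1
shift [ 0.0008 -0.0002  0.001 ] rows>= 0.0
```

servo_tool:
  rows:
    - [[0,0,0],[0,0,0],1]
    - [[0,0,0],[0,0,0],1]
    - [[0,0,0],[0,0,0],1]
    - [[0,0,0],[0,0,0],1]

```text
clock: 19.78
tool_pos: [0.6102, -0.2659, -0.0149]
orientation: [179.9, 40.4, -0.8]
force: [0.2, 1.2, 2.1]
opening: 0.0262
```

servo_tool:
  rows:
    - [[-0.013,0,-0.0153],[0,0,0],1]
    - [[-0.013,0,-0.0153],[0,0,0],1]
    - [[-0.013,0,-0.0153],[0,0,0],1]
    - [[-0.013,0,-0.0153],[0,0,0],1]
    - [[-0.013,0,-0.0153],[0,0,0],1]
    - [[0,0,0],[0,0,0],1]

```text
clock: 20.28
tool_pos: [0.6121, -0.2665, 0.0894]
orientation: [179.8, 40.0, -0.9]
force: [1.9, -0.5, 1.1]
opening: 0.026
```

Run:
```python
from h import *
go()
im=look("side","s17",200,80,130,110,6)
```

```text
t 20.28 pos [ 0.6121 -0.2665  0.0894] rpy [179.82  40.    -0.86] F [ 1.9 -0.5  1.1] op 0.026 q [  -5.    51.1   28.6    3.  -107.4   94.1]
```

Run:
```python
from h import *
go([.48,-.10,.27])
```

```text
t 20.33 pos [ 0.6115 -0.2661  0.0874] rpy [179.89  40.08  -0.84] F [ 0.   1.1 -0.5] op 0.0257 q [  -5.    51.2   28.5    2.9 -107.3   94.1]
shift [-0.2201 -0.1641 -0.0538] rows>= 6.7
```

servo_tool:
  rows:
    - [[-0.022,-0.005,-0.0054],[0,0,0],1]
    - [[-0.022,-0.0177,-0.0054],[0,0,0],1]
    - [[-0.022,-0.0177,-0.0054],[0,0,0],1]
    - [[-0.022,-0.0177,-0.0054],[0,0,0],1]
    - [[-0.022,-0.0177,-0.0054],[0,0,0],1]
    - [[-0.022,-0.0177,-0.0054],[0,0,0],1]
    - [[-0.022,-0.0177,-0.0054],[0,0,0],1]
    - [[-0.022,-0.0177,-0.0054],[0,0,0],1]
    - [[-0.022,-0.0177,-0.0054],[0,0,0],1]
    - [[-0.022,-0.0177,-0.0054],[0,0,0],1]
    - [[0,0,0],[0,1,0],1]
    - [[0,0,0],[0,1,0],1]
    - [[0,0,0],[0,1,0],1]
    - [[0,0,0],[0,1,0],1]
    - [[0,0,0],[0,1,0],1]
    - [[0,0,0],[0,1,0],1]
    - [[0,0,0],[0,1,0],1]
    - [[0,0,0],[0,1,0],1]

```text
clock: 21.83
tool_pos: [0.48, -0.0995, 0.2687]
orientation: [-180.0, -8.0, -0.8]
force: [0.2, 0.5, 0.3]
opening: 0.026
```

Run:
```python
from h import *
goT([.48,-.05,.28],-7.2,50)
im=look("side","s18",150,50,200,170,4)
```

```text
tip now [ 0.4746 -0.0994  0.3069] want rep [ 0.5093 -0.0537  0.2553] world d [ 0.0293  0.0458 -0.0135]
t 21.83 pos [ 0.48   -0.0995  0.2687] rpy [-179.98   -7.96   -0.78] F [0.2 0.5 0.3] op 0.026 q [ 13.1  -5.7 -21.    2.  -67.   75.5]
turn units [-0.53  7.    0.96] rows>= 7.1
shift [ 0.0047 -0.0491  0.0265] rows>= 1.3
```

servo_tool:
  rows:
    - [[0,0,0],[-0.076,1,0.137],1]
    - [[0,0,0],[-0.076,1,0.137],1]
    - [[0,0,0],[-0.076,1,0.137],1]
    - [[0,0,0],[-0.076,1,0.137],1]
    - [[0,0,0],[-0.076,1,0.137],1]
    - [[0,0,0],[-0.076,1,0.137],1]
    - [[0,0,0],[-0.076,1,0.137],1]
    - [[0,0,0],[0,0,0],1]
    - [[0,0,0],[0,0,0],1]

```text
clock: 22.63
tool_pos: [0.4929, -0.1243, 0.3136]
orientation: [-178.3, -45.3, -7.2]
force: [-0.5, -0.2, -0.7]
opening: 0.0255
```

Run:
```python
from h import *
w=S2W(-.029,-.132,.285);print(w);goT(w,-7.2,50)
im=look("side","s19",200,50,160,140,5)
im=look("top","t19",90,110,180,130,4)
```

```text
[0.52429582 0.07753603 0.285     ]
tip now [ 0.4656 -0.122   0.3407] want rep [0.5536 0.0738 0.2603] world d [ 0.0607  0.1981 -0.0534]
t 22.63 pos [ 0.4929 -0.1243  0.3136] rpy [-178.27  -45.27   -7.25] F [-0.5 -0.2 -0.7] op 0.0255 q [ 15.7 -30.2 -58.3  39.  -23.3  36.9]
turn units [-0.28  0.79 -0.02] rows>= 0.8
shift [-0.0182 -0.2042  0.0614] rows>= 5.1
```

Run:
```python
from h import *
im=cv2.imread("pics/t19.png");crop(cv2.convertScaleAbs(im,alpha=1.5),140,170,100,40,8,"t19w")
for c in((544,339),(472,328),(400,318),(328,308),(256,298)):
    p=plane("top",(90+c[0]/4-.4,110+c[1]/4-.4),.14);print(p.round(4),W2S(p).round(4))
```

```text
[0.5263 0.0766 0.14  ] [-0.0269 -0.1327]
[0.5331 0.1245 0.14  ] [-0.0261 -0.0843]
[0.5393 0.1723 0.14  ] [-0.0259 -0.0361]
[0.5454 0.22   0.14  ] [-0.0258  0.012 ]
[0.5515 0.2678 0.14  ] [-0.0257  0.0601]
```

Run:
```python
from h import *
w=S2W(-.025,-.1315,.285);print(w);go(np.array(w)+LT*pose(-7.2,50).apply([0,0,1]))
```

```text
[0.52832694 0.07753427 0.285     ]
t 22.73 pos [ 0.4934 -0.1232  0.3127] rpy [-178.35  -45.14   -7.08] F [ 0.5  0.5 -0.5] op 0.0253 q [ 15.8 -30.1 -58.3  39.  -23.3  36.9]
shift [-0.0093 -0.2015  0.0708] rows>= 5.1
```

servo_tool:
  rows:
    - [[-0.001,-0.02,0.007],[0,0,0],1]
    - [[-0.001,-0.02,0.007],[0,0,0],1]
    - [[-0.001,-0.02,0.007],[0,0,0],1]
    - [[-0.001,-0.02,0.007],[0,0,0],1]
    - [[-0.001,-0.02,0.007],[0,0,0],1]
    - [[-0.001,-0.02,0.007],[0,0,0],1]
    - [[-0.001,-0.02,0.007],[0,0,0],1]
    - [[-0.001,-0.02,0.007],[0,0,0],1]
    - [[-0.001,-0.02,0.007],[0,0,0],1]
    - [[-0.001,-0.02,0.007],[0,0,0],1]
    - [[0,0,0],[-0.14,0.4,0],1]
    - [[0,0,0],[-0.14,0.4,0],1]
    - [[0,0,0],[0,0,0],1]
    - [[0,0,0],[0,0,0],1]

```text
clock: 23.9
tool_pos: [0.5724, 0.0709, 0.3137]
orientation: [-179.8, -45.6, -6.9]
force: [-0.1, -0.7, -1.3]
opening: 0.026
```

Run:
```python
from h import *
w=S2W(-.025,-.1315,.285);goT(w,-7.2,50)
im=look("side","s20",180,80,160,140,5)
im=look("top","t20",90,110,180,130,4)
```

```text
tip now [0.5451 0.074  0.3406] want rep [0.5576 0.0738 0.2603] world d [-0.0148  0.003  -0.0534]
t 23.9 pos [0.5724 0.0709 0.3137] rpy [-179.79  -45.57   -6.87] F [-0.1 -0.7 -1.3] op 0.026 q [ 34.  -17.4 -58.2  69.3 -29.8  -7.7]
turn units [-0.08  0.74  0.04] rows>= 0.7
shift [-0.0506 -0.0011  0.0228] rows>= 1.3
```

servo_tool:
  rows:
    - [[0,0,0],[-0.71,0,-0.7],1]
    - [[0,0,0],[-0.71,0,-0.7],1]
    - [[0,0,0],[-0.71,0,-0.7],1]
    - [[0,0,0],[-0.71,0,-0.7],1]
    - [[0,0,0],[-0.71,0,-0.7],1]
    - [[0,0,0],[-0.71,0,-0.7],1]
    - [[0,0,0],[-0.71,0,-0.7],1]
    - [[0,0,0],[-0.71,0,-0.7],1]

```text
clock: 24.67
tool_pos: [0.5724, 0.0706, 0.3155]
orientation: [122.1, -29.0, 29.7]
force: [0.1, -0.1, -0.8]
opening: 0.0256
```

Run:
```python
from h import *
w=S2W(-.0275,-.1315,.285);goT(w,82.8,50)
```

```text
tip now [0.5476 0.094  0.3334] want rep [0.5295 0.1071 0.2603] world d [-0.0428  0.0365 -0.0552]
t 24.67 pos [0.5724 0.0706 0.3155] rpy [122.06 -28.98  29.72] F [ 0.1 -0.1 -0.8] op 0.0256 q [ 57.    3.4 -53.1  65.9 -72.6   1.5]
turn units [14.74  6.77 -4.87] rows>= 16.9
shift [-0.0225 -0.0471  0.0592] rows>= 1.9
```

servo_tool:
  rows:
    - [[0,0,0],[0.71,0,0.7],1]
    - [[0,0,0],[0.71,0,0.7],1]
    - [[0,0,0],[0.71,0,0.7],1]
    - [[0,0,0],[0.71,0,0.7],1]
    - [[0,0,0],[0.71,0,0.7],1]
    - [[0,0,0],[0.71,0,0.7],1]
    - [[0,0,0],[0.71,0,0.7],1]
    - [[0,0,0],[0.71,0,0.7],1]
    - [[0,0,0],[0.71,0,-0.7],1]
    - [[0,0,0],[0.71,0,-0.7],1]
    - [[0,0,0],[0.71,0,-0.7],1]

```text
clock: 25.58
tool_pos: [0.5732, 0.0681, 0.3188]
orientation: [-179.7, -45.5, 9.0]
force: [-0.5, -0.6, -0.5]
opening: 0.0258
```

Run:
```python
from h import *
w=S2W(-.0275,-.1315,.285);goT(w,82.8,50)
```

```text
tip now [0.5461 0.0636 0.3457] want rep [0.5295 0.1071 0.2603] world d [-0.0437  0.039  -0.0585]
t 25.58 pos [0.5732 0.0681 0.3188] rpy [-179.71  -45.51    9.04] F [-0.5 -0.6 -0.5] op 0.0258 q [ 27.2 -20.2 -57.   54.8 -15.4  23.3]
turn units [ 9.06  0.62 -8.26] rows>= 12.3
shift [-0.0235 -0.0482  0.063 ] rows>= 2.0
```

servo_tool:
  rows:
    - [[0,0,0],[0,-1,0],1]
    - [[0,0,0],[0,-1,0],1]
    - [[0,0,0],[0,-1,0],1]
    - [[0,0,0],[0,-1,0],1]
    - [[0,0,0],[0,-1,0],1]
    - [[0,0,0],[0,-1,0],1]
    - [[0,0,0],[0.16,0,-0.98],1]
    - [[0,0,0],[0.16,0,-0.98],1]
    - [[0,0,0],[0.16,0,-0.98],1]
    - [[0,0,0],[0.16,0,-0.98],1]
    - [[0,0,0],[0.16,0,-0.98],1]
    - [[0,0,0],[0.16,0,-0.98],1]
    - [[0,0,0],[0.16,0,-0.98],1]
    - [[0,0,0],[0.16,0,-0.98],1]
    - [[0,0,0],[0.16,0,-0.98],1]
    - [[0,0,0],[0.16,0,-0.98],1]
    - [[0,0,0],[0.16,0,-0.98],1]
    - [[0,0,0],[0.16,0,-0.98],1]

```text
clock: 27.08
tool_pos: [0.5837, 0.0582, 0.326]
orientation: [173.8, -10.8, 80.8]
force: [0.3, 0.1, -0.2]
opening: 0.0258
```

Run:
```python
from h import *
w=S2W(-.0275,-.1315,.285);goT(w,82.8,50)
```

```text
tip now [0.5784 0.0518 0.3636] want rep [0.5295 0.1071 0.2603] world d [-0.0541  0.0489 -0.0657]
t 27.08 pos [0.5837 0.0582 0.326 ] rpy [173.82 -10.76  80.83] F [ 0.3  0.1 -0.2] op 0.0258 q [ 20.    3.1  -2.4  -6.6 -73.9 151.5]
turn units [1.16 6.55 0.06] rows>= 6.7
shift [-0.0236 -0.0598  0.0742] rows>= 2.4
```

servo_tool:
  rows:
    - [[0,0,0],[0.166,0.94,0],1]
    - [[0,0,0],[0.166,0.94,0],1]
    - [[0,0,0],[0.166,0.94,0],1]
    - [[0,0,0],[0.166,0.94,0],1]
    - [[0,0,0],[0.166,0.94,0],1]
    - [[0,0,0],[0.166,0.94,0],1]
    - [[0,0,0],[0.166,0.94,0],1]
    - [[0,0,0],[0,0,0],1]

```text
clock: 27.75
tool_pos: [0.5947, 0.0999, 0.3706]
orientation: [-174.7, -46.3, 74.6]
force: [-0.1, -0.3, -1.7]
opening: 0.0256
```

Run:
```python
from h import *
w=S2W(-.0275,-.1315,.285);goT(w,82.8,50)
look("top","t21",90,110,200,150,4);look("side","s21",150,80,200,170,4)
```

```text
tip now [0.5907 0.0723 0.3971] want rep [0.5295 0.1071 0.2603] world d [-0.0651  0.0072 -0.1104]
t 27.75 pos [0.5947 0.0999 0.3706] rpy [-174.69  -46.34   74.61] F [-0.1 -0.3 -1.7] op 0.0256 q [ -6.9  10.2  10.9 -46.6 -89.7 173.7]
turn units [ 0.13  0.57 -0.94] rows>= 1.1
shift [-0.0852 -0.0655  0.0701] rows>= 3.1
```

```bash
cat >> h.py <<'E'
def well(n,z): return S2W(-.0275,-.1315+.048*(n-1),z)
E
python3 - <<'E'
from h import *
w=well(4,.30);print(w);R=pose(76,50);go(w+LT*R.apply([0,0,1]));goT(w,76,50)
E
```

```text
[0.54376969 0.22072565 0.3       ]
t 27.85 pos [0.5939 0.0991 0.3699] rpy [-174.99  -45.95   74.89] F [-0.7  0.2 -0.5] op 0.0262 q [ -6.7  10.1  10.8 -46.1 -89.5 173.6]
shift [ 0.025  -0.0663  0.1684] rows>= 4.4
tip now [0.59   0.0716 0.3965] want rep [0.5509 0.2493 0.2753] world d [-0.043   0.1502 -0.0946]
t 27.85 pos [0.5939 0.0991 0.3699] rpy [-174.99  -45.95   74.89] F [-0.7  0.2 -0.5] op 0.0262 q [ -6.7  10.1  10.8 -46.1 -89.5 173.6]
turn units [-0.7   0.67 -0.15] rows>= 1.0
shift [ 0.0145 -0.0781  0.1645] rows>= 4.4
```

servo_tool:
  rows:
    - [[0.0025,-0.0066,0.0168],[0,0,0],1]
    - [[0.0025,-0.0066,0.0168],[0,0,0],1]
    - [[0.0025,-0.0066,0.0168],[0,0,0],1]
    - [[0.0025,-0.0066,0.0168],[0,0,0],1]
    - [[0.0025,-0.0066,0.0168],[0,0,0],1]
    - [[0.0025,-0.0066,0.0168],[0,0,0],1]
    - [[0.0025,-0.0066,0.0168],[0,0,0],1]
    - [[0.0025,-0.0066,0.0168],[0,0,0],1]
    - [[0.0025,-0.0066,0.0168],[0,0,0],1]
    - [[0.0025,-0.0066,0.0168],[0,0,0],1]
    - [[0,0,0],[-0.35,0.34,-0.08],1]
    - [[0,0,0],[-0.35,0.34,-0.08],1]
    - [[0,0,0],[0,0,0],1]

```text
clock: 28.93
tool_pos: [0.5481, 0.2573, 0.2856]
orientation: [-179.7, -49.2, 75.3]
force: [-1.6, -0.7, -1.0]
opening: 0.0259
```

Run:
```python
from h import *
w=well(4,.28);goT(w,76,50)
look("top","t22",90,110,180,130,4);look("side","s22",150,120,170,170,4)
```

```text
tip now [0.5409 0.2291 0.3108] want rep [0.5509 0.2493 0.2553] world d [ 0.0028 -0.008  -0.0304]
t 28.93 pos [0.5481 0.2573 0.2856] rpy [-179.65  -49.18   75.28] F [-1.6 -0.7 -1. ] op 0.0259 q [  9.1   3.3  -8.8 -50.3 -64.5 173.6]
turn units [ 0.03  0.14 -0.08] rows>= 0.2
shift [-0.0278  0.0046  0.0141] rows>= 0.8
```

servo_tool:
  rows:
    - [[0,0,0],[-0.77,0,0.64],1]
    - [[0,0,0],[0,0.14,0],1]
    - [[0,0,0],[0,0,0],1]

```text
clock: 29.28
tool_pos: [0.5488, 0.2567, 0.2851]
orientation: [-179.6, -50.0, 69.4]
force: [-0.6, -0.1, -0.2]
opening: 0.0257
```

Run:
```python
from h import *
w=well(4,.28);goT(w,70,50)
im=look("side","s23",200,160,60,85,8)
o=telemetry.get_obs();R=Ro.from_euler("xyz",o["orientation"],degrees=True);T=o["tool_pos"]-LT*R.apply([0,0,1])
ax=R.apply([np.sin(np.radians(50)),0,-np.cos(np.radians(50))]);print("stick up axis",ax)
c=T-.0.__class__(0)*ax
print((proj("side",[T+ax*.016,T-ax*.039,T-ax*.094])-[200,160])*8)
```

```text
tip now [0.5387 0.2291 0.3098] want rep [0.5539 0.2484 0.2553] world d [ 0.005  -0.0083 -0.0298]
t 29.28 pos [0.5488 0.2567 0.2851] rpy [-179.63  -49.97   69.37] F [-0.6 -0.1 -0.2] op 0.0257 q [ 10.4   0.4 -12.3 -50.6 -58.5 169.6]
turn units [ 0.02  0.01 -0.07] rows>= 0.1
shift [-0.0267  0.0076  0.0145] rows>= 0.8
stick up axis [ 4.60736052e-03 -4.70904108e-04  9.99989275e-01]
[[190.74516561 360.52260857]
 [203.3570691  482.87399296]
 [214.80294854 593.91347206]]
```

servo_tool:
  rows:
    - [[-0.009,0.002,0.005],[0,0,0],1]
    - [[-0.009,0.002,0.005],[0,0,0],1]
    - [[-0.009,0.002,0.005],[0,0,0],1]
    - [[-0.009,0.002,0.006],[0,0,0],1]
    - [[-0.009,0,0.008],[0,0,0],1]
    - [[-0.008,0,0.008],[0,0,0],1]
    - [[0,0,0],[0,0,0],1]
    - [[0,0,0],[0,0,0],1]

```text
clock: 30.0
tool_pos: [0.554, 0.2553, 0.2301]
orientation: [-178.9, -48.7, 68.0]
force: [0.6, 0.1, -0.6]
opening: 0.026
```

Run:
```python
from h import *
w=well(4,.25);goT(w,70,50)
im=look("side","s24",175,175,75,85,8)
print((proj("side",[w*[1,1,0]+[0,0,.14],S2W(-.0475,.0325,.14),S2W(-.0075,.0325,.14),S2W(-.0075,-.0075,.14),S2W(-.0475,-.0075,.14)])-[175,175])*8)
```

```text
tip now [0.5438 0.2282 0.2555] want rep [0.5539 0.2484 0.2253] world d [-0.0001 -0.0069 -0.0049]
t 30.0 pos [0.554  0.2553 0.2301] rpy [-178.87  -48.69   68.01] F [ 0.6  0.1 -0.6] op 0.026 q [ 10.4   3.9 -15.  -52.2 -54.7 173.6]
turn units [ 0.06  0.22 -0.22] rows>= 0.3
shift [-0.0079  0.0023 -0.0019] rows>= 0.2
[[423.77164509 586.04017989]
 [447.65828052 658.77044221]
 [337.86700527 609.53486142]
 [400.7409918  515.91622042]
 [508.60253167 562.8391669 ]]
```

servo_tool:
  rows:
    - [[0,0,0],[-0.5,0.1,0.42],1]
    - [[0,0,0],[-0.5,0.1,0.42],1]
    - [[0,0,0],[0,0,0],1]

```text
clock: 30.3
tool_pos: [0.553, 0.2551, 0.2314]
orientation: [-179.0, -49.9, 60.1]
force: [-1.1, 0.4, -2.3]
opening: 0.0257
```

Run:
```python
from h import *
w=well(4,.25)+[0,.001,0];goT(w,60,50)
```

```text
tip now [0.5388 0.2292 0.2562] want rep [0.5585 0.2473 0.2253] world d [ 0.0055 -0.0078 -0.0061]
t 30.3 pos [0.553  0.2551 0.2314] rpy [-179.05  -49.94   60.06] F [-1.1  0.4 -2.3] op 0.0257 q [ 1.330e+01 -1.000e-01 -1.990e+01 -5.280e+01 -4.560e+01  1.674e+02]
turn units [-0.17  0.01  0.01] rows>= 0.2
shift [-0.0073  0.0087  0.0009] rows>= 0.3
```

servo_tool:
  rows:
    - [[-0.004,0.0045,0.0005],[-0.17,0,0],1]
    - [[-0.003,0.0043,0.0005],[0,0,0],1]
    - [[0,0,0],[0,0,0],1]
    - [[-0.0077,0,0.0064],[0,0,0],1]
    - [[-0.0077,0,0.0064],[0,0,0],1]
    - [[0,0,0],[0,0,0],1]
    - [[0,0,0],[0,0,0],1]

```text
clock: 30.88
tool_pos: [0.5605, 0.2466, 0.2037]
orientation: [-179.9, -49.8, 60.1]
force: [0.2, -0.4, -0.5]
opening: 0.0257
```

Run:
```python
from h import *
w=well(4,.16)+[0,.001,0];goT(w,60,50)
im=look("side","s25",175,175,75,85,8)
```

```text
tip now [0.5458 0.2211 0.2286] want rep [0.5585 0.2473 0.1353] world d [-0.0019  0.0007 -0.0685]
t 30.88 pos [0.5605 0.2466 0.2037] rpy [-179.93  -49.77   60.09] F [ 0.2 -0.4 -0.5] op 0.0257 q [ 11.5   2.2 -20.8 -55.3 -44.2 172.3]
turn units [-0.02  0.04  0.01] rows>= 0.0
shift [-0.0527 -0.002   0.0437] rows>= 1.6
```

servo_tool:
  rows:
    - [[-0.0072,-0.001,0.006],[-0.15,0,0.13],1]
    - [[-0.0072,-0.001,0.006],[-0.15,0,0.13],1]
    - [[-0.0072,0,0.006],[-0.15,0,0.13],1]
    - [[-0.0072,0,0.006],[-0.15,0,0.13],1]
    - [[0,0,0],[0,0,0],1]
    - [[0,0,0],[0,0,0],1]

```text
clock: 31.43
tool_pos: [0.5588, 0.2483, 0.1686]
orientation: [180.0, -49.7, 55.4]
force: [1.8, -0.9, -1.7]
opening: 0.0259
```

Run:
```python
from h import *
w=well(4,.16)+[0,.001,0];goT(w,56,50)
im=look("side","s26",175,175,75,85,8)
```

```text
tip now [0.5421 0.2241 0.1935] want rep [0.5603 0.2462 0.1353] world d [ 0.0015 -0.0021 -0.0334]
t 31.43 pos [0.5588 0.2483 0.1686] rpy [179.96 -49.75  55.42] F [ 1.8 -0.9 -1.7] op 0.0259 q [ 13.1   3.  -24.8 -59.  -36.8 173.6]
turn units [ 0.08  0.04 -0.06] rows>= 0.1
shift [-0.0262  0.0024  0.0207] rows>= 0.8
```

servo_tool:
  rows:
    - [[0,0,0],[0,0,0],0.5]
    - [[0,0,0],[0,0,0],0.5]
    - [[0,0,0],[0,0,0],0.5]
    - [[0,0,0],[0,0,0],0.5]
    - [[0,0,0],[0,0,0],0.5]

```text
clock: 31.9
tool_pos: [0.558, 0.2484, 0.1681]
orientation: [-179.9, -49.7, 55.3]
force: [0.2, 0.4, -0.2]
opening: 0.0433
```

Run:
```python
from h import *
go();im=look("side","s27",175,175,75,85,8)
```

```text
t 31.9 pos [0.558  0.2484 0.1681] rpy [-179.92  -49.74   55.31] F [ 0.2  0.4 -0.2] op 0.0433 q [ 13.1   3.  -24.8 -59.1 -36.8 173.6]
```

servo_tool:
  rows:
    - [[0.015,0,-0.0128],[0,0,0],0.5]
    - [[0.015,0,-0.0128],[0,0,0],0.5]
    - [[0.015,0,-0.0128],[0,0,0],0.5]
    - [[0.015,0,-0.0128],[0,0,0],0.5]
    - [[0.015,0,-0.0128],[0,0,0],0.5]
    - [[0.015,0,-0.0128],[0,0,0],0.5]
    - [[0,0,0],[0,-1,0],0.4]
    - [[0,0,0],[0,-1,0],0.4]
    - [[0,0,0],[0,-1,0],0.4]
    - [[0,0,0],[0,-1,0],0.4]
    - [[0,0,0],[0,-1,0],0.4]
    - [[0,0,0],[0,-1,0],0.4]
    - [[0,0,0],[0,-1,0],0.4]
    - [[0,0,0],[0,-1,0],0.4]
    - [[0,0,0],[0,-0.3,0],0.4]

```text
clock: 33.2
tool_pos: [0.5575, 0.249, 0.2836]
orientation: [-179.8, -1.0, 55.5]
force: [0.2, -0.3, -0.7]
opening: 0.0527
```

Run:
```python
from h import *
go([.47,-.2,.26])
```

```text
t 33.2 pos [0.5575 0.249  0.2836] rpy [-179.78   -1.01   55.54] F [ 0.2 -0.3 -0.7] op 0.0527 q [ 42.1  11.4   0.6  -0.5 -78.3 103.6]
shift [-0.4201  0.182   0.0155] rows>= 11.0
```

servo_tool:
  rows:
    - [[-0.03,0.013,0.001],[0,0,0],0.4]
    - [[-0.03,0.013,0.001],[0,0,0],0.4]
    - [[-0.03,0.013,0.001],[0,0,0],0.4]
    - [[-0.03,0.013,0.001],[0,0,0],0.4]
    - [[-0.03,0.013,0.001],[0,0,0],0.4]
    - [[-0.03,0.013,0.001],[0,0,0],0.4]
    - [[-0.03,0.013,0.001],[0,0,0],0.4]
    - [[-0.03,0.013,0.001],[0,0,0],0.4]
    - [[-0.03,0.013,0.001],[0,0,0],0.4]
    - [[-0.03,0.013,0.001],[0,0,0],0.4]
    - [[-0.03,0.013,0.001],[0,0,0],0.4]
    - [[-0.03,0.013,0.001],[0,0,0],0.4]
    - [[-0.03,0.013,0.001],[0,0,0],0.4]
    - [[-0.03,0.013,0.001],[0,0,0],0.4]
    - [[0,0,0],[0,0,1],0.4]
    - [[0,0,0],[0,0,1],0.4]
    - [[0,0,0],[0,0,1],0.4]
    - [[0,0,0],[0,0,1],0.4]
    - [[0,0,0],[0,0,1],0.4]
    - [[0,0,0],[0,0,1],0.4]

```text
clock: 34.87
tool_pos: [0.4688, -0.2012, 0.2593]
orientation: [-178.9, -1.0, 19.1]
force: [0.1, 0.1, -0.7]
opening: 0.0531
```

servo_tool:
  rows:
    - [[0,0,0],[0,0,1],0.4]
    - [[0,0,0],[0,0,1],0.4]
    - [[0,0,0],[0,0,1],0.4]
    - [[0,0,0],[0,0,1],0.4]
    - [[0,0,0],[0,0,1],0.4]
    - [[0,0,0],[0,0,1],0.4]
    - [[0,0,0],[0,0,1],0.4]
    - [[0,0,0],[0,0,1],0.4]
    - [[0,0,0],[0,0,1],0.4]
    - [[0,0,0],[0,0,1],0.4]
    - [[0,0,0],[0,0,1],0.4]
    - [[0,0,0],[0,0,1],0.4]
    - [[0,0,0],[0,0,1],0.4]
    - [[0,0,0],[0,0,1],0.4]
    - [[0,0,0],[0,0,1],0.4]
    - [[0,0,0],[0,0,1],0.4]
    - [[0,0,0],[0,0,1],0.4]
    - [[0,0,0],[0,0,1],0.4]
    - [[0,0,0],[0,0,1],0.4]
    - [[0,0,0],[0,0,1],0.4]

```text
clock: 36.53
tool_pos: [0.4688, -0.2011, 0.2593]
orientation: [-179.6, 1.4, -100.8]
force: [-0.4, -0.9, 1.2]
opening: 0.0526
```

servo_tool:
  rows:
    - [[0,0,0],[0,0,1],0.4]
    - [[0,0,0],[0,0,1],0.4]
    - [[0,0,0],[0,0,1],0.4]
    - [[0,0,0],[0,0,1],0.4]
    - [[0,0,0],[0,0,1],0.4]
    - [[0,0,0],[0,0,1],0.4]
    - [[0,0,0],[0,0,1],0.4]
    - [[0,0,0],[0,0,1],0.4]
    - [[0,0,0],[0,0,1],0.4]
    - [[0,0,0],[0,0,1],0.4]
    - [[0,0,0],[0,0,1],0.4]
    - [[0,0,0],[0,0,1],0.4]
    - [[0,0,0],[0,0,1],0.4]
    - [[0,0,0],[0,0,0.7],0.4]

```text
clock: 37.7
tool_pos: [0.4688, -0.2011, 0.2593]
orientation: [178.6, 0.6, 176.9]
force: [-0.1, -0.1, -0.5]
opening: 0.0527
```

Run:
```python
from h import *
goT([.522,-.3265,.09],177.2,40)
im=look("top","t30",240,130,150,120,5)
for a,r,m in sticks(im,"top"): 
  if 250<a<400: print(a,np.round(r[0],1),r[1],r[2])
look("side","s30",180,80,170,150,4.5)
```

```text
tip now [ 0.4684 -0.202   0.2978] want rep [ 0.4973 -0.3253  0.0605] world d [ 0.0285 -0.1242 -0.1988]
t 37.7 pos [ 0.4688 -0.2011  0.2593] rpy [178.62   0.56 176.93] F [-0.1 -0.1 -0.5] op 0.0527 q [ -2.3   2.4 -12.4  -1.4 -74.5 -90.3]
turn units [0.24 6.76 0.04] rows>= 6.8
shift [-0.1542 -0.1227  0.1301] rows>= 5.7
```

servo_tool:
  rows:
    - [[0,0,0],[0.035,0.966,0],0.3]
    - [[0,0,0],[0.035,0.966,0],0.3]
    - [[0,0,0],[0.035,0.966,0],0.3]
    - [[0,0,0],[0.035,0.966,0],0.3]
    - [[0,0,0],[0.035,0.966,0],0.3]
    - [[0,0,0],[0.035,0.966,0],0.3]
    - [[0,0,0],[0.035,0.966,0],0.3]
    - [[-0.0193,-0.016,0.0163],[0,0,0],0.3]
    - [[-0.0193,-0.016,0.0163],[0,0,0],0.3]
    - [[-0.0193,-0.016,0.0163],[0,0,0],0.3]
    - [[-0.0193,-0.016,0.0163],[0,0,0],0.3]
    - [[-0.0193,-0.016,0.0163],[0,0,0],0.3]
    - [[-0.0193,-0.016,0.0163],[0,0,0],0.3]
    - [[-0.0193,-0.016,0.0163],[0,0,0],0.3]
    - [[-0.0193,-0.016,0.0163],[0,0,0],0.3]
    - [[0,0,0],[0,0,0],0.3]
    - [[0,0,0],[0,0,0],0.3]

```text
clock: 39.22
tool_pos: [0.497, -0.3307, 0.0582]
orientation: [179.8, -40.2, 177.9]
force: [0.4, -0.1, -0.2]
opening: 0.0613
```

Run:
```python
from h import *
goT([.522,-.331,.0135],177.2,40)
look("side","s31",240,90,110,90,7)
```

```text
tip now [ 0.5218 -0.3318  0.0876] want rep [ 0.4973 -0.3298 -0.016 ] world d [ 0.0003  0.0009 -0.0742]
t 39.22 pos [ 0.497  -0.3307  0.0582] rpy [179.81 -40.25 177.89] F [ 0.4 -0.1 -0.2] op 0.0613 q [-10.9  44.9  10.3   5.5 -95.3 -82.8]
turn units [-0.04 -0.04  0.09] rows>= 0.1
shift [-0.0479  0.0009  0.0567] rows>= 1.8
```

servo_tool:
  rows:
    - [[-0.008,0,0.0094],[0,0,0.08],0.3]
    - [[-0.008,0,0.0094],[0,0,0],0.3]
    - [[-0.008,0,0.0094],[0,0,0],0.3]
    - [[-0.008,0,0.0094],[0,0,0],0.3]
    - [[-0.008,0,0.0094],[0,0,0],0.3]
    - [[-0.008,0,0.0094],[0,0,0],0.3]
    - [[0,0,0],[0,0,0],0.3]
    - [[0,0,0],[0,0,0],1]
    - [[0,0,0],[0,0,0],1]
    - [[0,0,0],[0,0,0],1]
    - [[0,0,0],[0,0,0],1]
    - [[0,0,0],[0,0,0],1]
    - [[0,0,0],[0,0,0],1]
    - [[0,0,0],[0,0,0],1]
    - [[0,0,0],[0,0,0],1]
    - [[0,0,0],[0,0,0],1]

```text
clock: 40.6
tool_pos: [0.4991, -0.3308, -0.0134]
orientation: [-179.6, -40.0, 177.1]
force: [0.3, -0.3, 3.9]
opening: 0.026
```

servo_tool:
  rows:
    - [[0.013,0,-0.0153],[0,0,0],1]
    - [[0.013,0,-0.0153],[0,0,0],1]
    - [[0.013,0,-0.0153],[0,0,0],1]
    - [[0.013,0,-0.0153],[0,0,0],1]
    - [[0.013,0,-0.0153],[0,0,0],1]
    - [[0.013,0,-0.0153],[0,0,0],1]
    - [[0,0,0],[0,0,0],1]

```text
clock: 41.18
tool_pos: [0.5, -0.331, 0.1105]
orientation: [-179.5, -39.7, 177.1]
force: [1.4, -0.4, 1.2]
opening: 0.0259
```

Run:
```python
from h import *
goT([.50,-.1,.32],177.2,40)
look("side","s32",240,70,110,110,6)
```

```text
tip now [ 0.5245 -0.3319  0.1402] want rep [ 0.4753 -0.0988  0.2905] world d [-0.0247  0.2322  0.18  ]
t 41.18 pos [ 0.5    -0.331   0.1105] rpy [-179.46  -39.65  177.08] F [ 1.4 -0.4  1.2] op 0.0259 q [-10.8  42.2  12.5   5.6 -99.6 -83. ]
turn units [-0.08  0.06 -0.02] rows>= 0.1
shift [ 0.1433  0.2307 -0.1147] rows>= 7.1
```

servo_tool:
  rows:
    - [[0.012,0.0192,-0.0096],[0,0,0],1]
    - [[0.012,0.0192,-0.0096],[0,0,0],1]
    - [[0.012,0.0192,-0.0096],[0,0,0],1]
    - [[0.012,0.0192,-0.0096],[0,0,0],1]
    - [[0.012,0.0192,-0.0096],[0,0,0],1]
    - [[0.012,0.0192,-0.0096],[0,0,0],1]
    - [[0.012,0.0192,-0.0096],[0,0,0],1]
    - [[0.012,0.0192,-0.0096],[0,0,0],1]
    - [[0.012,0.0192,-0.0096],[0,0,0],1]
    - [[0.012,0.0192,-0.0096],[0,0,0],1]
    - [[0.012,0.0192,-0.0096],[0,0,0],1]
    - [[0.012,0.0192,-0.0096],[0,0,0],1]
    - [[0,0,0],[0,-0.95,0],1]
    - [[0,0,0],[0,-0.95,0],1]
    - [[0,0,0],[0,-0.95,0],1]
    - [[0,0,0],[0,-0.95,0],1]
    - [[0,0,0],[0,-0.95,0],1]
    - [[0,0,0],[0,-0.95,0],1]
    - [[0,0,0],[0,-0.95,0],1]

```text
clock: 42.82
tool_pos: [0.4725, -0.0967, 0.2872]
orientation: [-179.8, 0.3, 177.4]
force: [-1.1, 0.4, -0.1]
opening: 0.0257
```

servo_tool:
  rows:
    - [[0,0,0],[0,0,-1],1]
    - [[0,0,0],[0,0,-1],1]
    - [[0,0,0],[0,0,-1],1]
    - [[0,0,0],[0,0,-1],1]
    - [[0,0,0],[0,0,-1],1]
    - [[0,0,0],[0,0,-1],1]
    - [[0,0,0],[0,0,-1],1]
    - [[0,0,0],[0,0,-1],1]
    - [[0,0,0],[0,0,-1],1]
    - [[0,0,0],[0,0,-1],1]
    - [[0,0,0],[0,0,-1],1]
    - [[0,0,0],[0,0,-1],1]
    - [[0,0,0],[0,0,-1],1]
    - [[0,0,0],[0,0,-1],1]

```text
clock: 43.98
tool_pos: [0.4718, -0.0967, 0.2863]
orientation: [179.9, -0.3, -98.3]
force: [-0.2, 0.5, -0.4]
opening: 0.0257
```

Run:
```python
from h import *
goT([.53,.02,.32],-97.2,-50)
```

```text
tip now [ 0.4719 -0.0965  0.3248] want rep [0.5337 0.0493 0.2953] world d [0.0619 0.1459 0.0089]
t 43.98 pos [ 0.4718 -0.0967  0.2863] rpy [179.92  -0.27 -98.3 ] F [-0.2  0.5 -0.4] op 0.0257 q [ 12.1  -1.1 -13.2   0.2 -78.  -20.4]
turn units [-0.07 -8.38 -0.18] rows>= 8.4
shift [-0.1049 -0.0431  0.1111] rows>= 3.8
```

servo_tool:
  rows:
    - [[0,0,0],[0,-0.93,-0.02],1]
    - [[0,0,0],[0,-0.93,-0.02],1]
    - [[0,0,0],[0,-0.93,-0.02],1]
    - [[0,0,0],[0,-0.93,-0.02],1]
    - [[0,0,0],[0,-0.93,-0.02],1]
    - [[0,0,0],[0,-0.93,-0.02],1]
    - [[0,0,0],[0,-0.93,-0.02],1]
    - [[0,0,0],[0,-0.93,-0.02],1]
    - [[0,0,0],[0,-0.93,-0.02],1]
    - [[0,0,0],[0,0,0],1]

```text
clock: 44.82
tool_pos: [0.4713, -0.0981, 0.2831]
orientation: [179.9, 50.5, -97.9]
force: [-0.1, 1.1, -1.6]
opening: 0.0256
```

Run:
```python
from h import *
goT(well(3,.28),-97.2,-50)
```

```text
tip now [ 0.4673 -0.1275  0.3076] want rep [0.5415 0.2024 0.2553] world d [ 0.0702  0.3004 -0.0278]
t 44.82 pos [ 0.4713 -0.0981  0.2831] rpy [179.91  50.45 -97.92] F [-0.1  1.1 -1.6] op 0.0256 q [-31.3  15.1   3.1 -45.8 -99.7  24.4]
turn units [-0.08  0.08 -0.08] rows>= 0.1
shift [-0.1759 -0.032   0.253 ] rows>= 7.4
```

servo_tool:
  rows:
    - [[-0.0147,-0.0027,0.0211],[0,0,0],1]
    - [[-0.0147,-0.0027,0.0211],[0,0,0],1]
    - [[-0.0147,-0.0027,0.0211],[0,0,0],1]
    - [[-0.0147,-0.0027,0.0211],[0,0,0],1]
    - [[-0.0147,-0.0027,0.0211],[0,0,0],1]
    - [[-0.0147,-0.0027,0.0211],[0,0,0],1]
    - [[-0.0147,-0.0027,0.0211],[0,0,0],1]
    - [[-0.0147,-0.0027,0.0211],[0,0,0],1]
    - [[-0.0147,-0.0027,0.0211],[0,0,0],1]
    - [[-0.0147,-0.0027,0.0211],[0,0,0],1]
    - [[-0.0147,-0.0027,0.0211],[0,0,0],1]
    - [[-0.0147,-0.0027,0.0211],[0,0,0],1]
    - [[0,0,0],[0,0,0],1]
    - [[0,0,0],[0,0,0],1]

```text
clock: 45.98
tool_pos: [0.5446, 0.205, 0.259]
orientation: [-179.3, 49.9, -96.9]
force: [-0.7, 0.1, -0.2]
opening: 0.0256
```

Run:
```python
from h import *
goT(well(3,.245)+[0,.002,0],-97.2,-50)
look("side","s33",180,130,100,110,6)
```

```text
tip now [0.5406 0.1758 0.2838] want rep [0.5415 0.2044 0.2203] world d [-0.0031 -0.0007 -0.0388]
t 45.98 pos [0.5446 0.205  0.259 ] rpy [-179.33   49.88  -96.94] F [-0.7  0.1 -0.2] op 0.0256 q [  0.8   8.7  -6.3 -51.9 -73.9   6.8]
turn units [-0.08 -0.02  0.03] rows>= 0.1
shift [0.0304 0.003  0.0241] rows>= 0.9
```

servo_tool:
  rows:
    - [[0.0076,0.001,0.006],[-0.08,0,0],1]
    - [[0.0076,0.001,0.006],[0,0,0],1]
    - [[0.0076,0.001,0.006],[0,0,0],1]
    - [[0.0076,0,0.006],[0,0,0],1]
    - [[0,0,0],[0,0,0],1]
    - [[0,0,0],[0,0,0],1]

```text
clock: 46.53
tool_pos: [0.5424, 0.2016, 0.2184]
orientation: [179.9, 49.9, -97.4]
force: [0.8, -1.3, -0.1]
opening: 0.0256
```

Run:
```python
from h import *
goT(well(3,.165)+[0,.002,0],-97.2,-50)
look("side","s34",190,150,75,85,8)
print((proj("side",[well(3,.14),S2W(-.0475,-.0155,.14),S2W(-.0075,-.0155,.14),S2W(-.0075,-.0555,.14),S2W(-.0475,-.0555,.14)])-[190,150])*8)
```

```text
tip now [0.5387 0.1724 0.2432] want rep [0.5415 0.2044 0.1403] world d [-0.001   0.0028 -0.0781]
t 46.53 pos [0.5424 0.2016 0.2184] rpy [179.91  49.9  -97.41] F [ 0.8 -1.3 -0.1] op 0.0256 q [  0.1  11.3  -8.6 -53.  -71.9  11. ]
turn units [-0.01 -0.02 -0.02] rows>= 0.0
shift [0.0582 0.0013 0.0522] rows>= 1.9
[[375.9431641  675.59149708]
 [400.43651303 744.2115047 ]
 [292.95396162 697.73124917]
 [352.30287477 609.36140177]
 [457.92453963 653.72061175]]
```

servo_tool:
  rows:
    - [[0.0073,0.0003,0.0065],[0,0,0],1]
    - [[0.0073,0.0003,0.0065],[0,0,0],1]
    - [[0.0073,0.0003,0.0065],[0,0,0],1]
    - [[0.0073,0.0003,0.0065],[0,0,0],1]
    - [[0,0,0],[0,0,0],1]

```text
clock: 47.0
tool_pos: [0.5404, 0.2035, 0.1777]
orientation: [179.7, 49.9, -97.5]
force: [-0.2, 0.0, -0.3]
opening: 0.0258
```

Run:
```python
from h import *
goT(well(3,.165)+[0,.002,0],-97.2,-50)
look("side","s35",190,170,75,85,8)
```

```text
tip now [0.5368 0.1742 0.2025] want rep [0.5415 0.2044 0.1403] world d [ 0.0011  0.0009 -0.0375]
t 47.0 pos [0.5404 0.2035 0.1777] rpy [179.75  49.9  -97.49] F [-0.2  0.  -0.3] op 0.0258 q [ -0.1  14.  -10.8 -54.3 -69.2  15.3]
turn units [ 0.   -0.02 -0.03] rows>= 0.0
shift [ 0.0281 -0.0009  0.0249] rows>= 0.9
```

servo_tool:
  rows:
    - [[0.007,-0.0003,0.0062],[0,0,0],1]
    - [[0.007,-0.0003,0.0062],[0,0,0],1]
    - [[0.007,0,0.0062],[0,0,0],1]
    - [[0.006,0,0.0052],[0,0,0],1]
    - [[0,0,0],[0,0,0],1]
    - [[0,0,0],[0,0,0],0.45]
    - [[0,0,0],[0,0,0],0.45]
    - [[0,0,0],[0,0,0],0.45]
    - [[0,0,0],[0,0,0],0.45]
    - [[0,0,0],[0,0,0],0.45]

```text
clock: 47.88
tool_pos: [0.5426, 0.204, 0.1451]
orientation: [-179.8, 49.9, -97.1]
force: [-0.3, 0.2, 0.2]
opening: 0.0471
```

Run:
```python
from h import *
go()
look("side","s36",190,170,75,85,8)
```

```text
t 47.88 pos [0.5426 0.204  0.1451] rpy [-179.8    49.92  -97.14] F [-0.3  0.2  0.2] op 0.0471 q [ -0.5  16.6 -12.1 -55.6 -67.   19.2]
```

servo_tool:
  rows:
    - [[-0.012,0,-0.0101],[0,0,0],0.45]
    - [[-0.012,0,-0.0101],[0,0,0],0.45]
    - [[-0.012,0,-0.0101],[0,0,0],0.45]
    - [[-0.012,0,-0.0101],[0,0,0],0.45]
    - [[-0.012,0,-0.0101],[0,0,0],0.45]
    - [[-0.012,0,-0.0101],[0,0,0],0.45]
    - [[-0.012,0,-0.0101],[0,0,0],0.45]
    - [[0,0,0],[0,0.92,0],0.45]
    - [[0,0,0],[0,0.92,0],0.45]
    - [[0,0,0],[0,0.92,0],0.45]
    - [[0,0,0],[0,0.92,0],0.45]
    - [[0,0,0],[0,0.92,0],0.45]
    - [[0,0,0],[0,0.92,0],0.45]
    - [[0,0,0],[0,0.92,0],0.45]
    - [[0,0,0],[0,0.92,0],0.45]
    - [[0,0,0],[0,0.92,0],0.45]

```text
clock: 49.27
tool_pos: [0.5425, 0.2045, 0.2561]
orientation: [-179.7, 0.1, -97.3]
force: [0.4, -0.0, -0.3]
opening: 0.0484
```

servo_tool:
  rows:
    - [[0,0,0],[0,0,1],0.45]
    - [[0,0,0],[0,0,1],0.45]
    - [[0,0,0],[0,0,1],0.45]
    - [[0,0,0],[0,0,1],0.45]
    - [[0,0,0],[0,0,1],0.45]
    - [[0,0,0],[0,0,1],0.45]
    - [[0,0,0],[0,0,1],0.45]
    - [[0,0,0],[0,0,1],0.45]
    - [[0,0,0],[0,0,1],0.45]
    - [[0,0,0],[0,0,1],0.45]
    - [[0,0,0],[0,0,1],0.45]

```text
clock: 50.18
tool_pos: [0.5421, 0.2041, 0.2545]
orientation: [179.8, 0.2, -163.6]
force: [0.5, -0.2, -0.2]
opening: 0.048
```

Run:
```python
from h import *
goT([.511,-.0895,.10],-162.8,0)
look("side","s37",180,100,170,150,4.5)
```

```text
tip now [0.542  0.2039 0.293 ] want rep [ 0.511  -0.0895  0.0615] world d [-0.0311 -0.2936 -0.193 ]
t 50.18 pos [0.5421 0.2041 0.2545] rpy [ 1.7980e+02  1.7000e-01 -1.6359e+02] F [ 0.5 -0.2 -0.2] op 0.048 q [ 3.990e+01  9.300e+00 -5.700e+00 -1.000e-01 -7.470e+01 -1.134e+02]
turn units [ 0.03  0.03 -0.13] rows>= 0.1
shift [ 0.1165 -0.2713  0.193 ] rows>= 8.5
```

servo_tool:
  rows:
    - [[0.0117,-0.0271,0],[0,0,0],0.45]
    - [[0.0117,-0.0271,0],[0,0,0],0.45]
    - [[0.0117,-0.0271,0],[0,0,0],0.45]
    - [[0.0117,-0.0271,0],[0,0,0],0.45]
    - [[0.0117,-0.0271,0],[0,0,0],0.45]
    - [[0.0117,-0.0271,0],[0,0,0],0.45]
    - [[0.0117,-0.0271,0],[0,0,0],0.45]
    - [[0.0117,-0.0271,0],[0,0,0],0.45]
    - [[0.0117,-0.0271,0],[0,0,0],0.45]
    - [[0.0117,-0.0271,0],[0,0,0],0.45]
    - [[0,0,0.03],[0,0,-0.13],0.45]
    - [[0,0,0.03],[0,0,0],0.45]
    - [[0,0,0.03],[0,0,0],0.45]
    - [[0,0,0.03],[0,0,0],0.45]
    - [[0,0,0.03],[0,0,0],0.45]
    - [[0,0,0.03],[0,0,0],0.45]
    - [[0,0,0],[0,0,0],0.45]
    - [[0,0,0],[0,0,0],0.45]

```text
clock: 51.73
tool_pos: [0.5076, -0.0887, 0.0727]
orientation: [179.8, -0.0, -162.4]
force: [-0.2, -1.2, 0.5]
opening: 0.0482
```

Run:
```python
from h import *
goT([.511,-.0895,.012],-162.8,0)
look("side","s38",200,100,140,120,5.5)
```

```text
tip now [ 0.5076 -0.0888  0.1112] want rep [ 0.511  -0.0895 -0.0265] world d [ 0.0034 -0.0008 -0.0992]
t 51.73 pos [ 0.5076 -0.0887  0.0727] rpy [ 1.7981e+02 -1.0000e-02 -1.6241e+02] F [-0.2 -1.2  0.5] op 0.0482 q [ 11.8  11.9 -28.   -0.2 -50.2 -84. ]
turn units [ 0.03 -0.    0.06] rows>= 0.1
shift [-0.003  -0.0018  0.0992] rows>= 2.4
```

servo_tool:
  rows:
    - [[-0.003,-0.0018,0.02],[0,0,0.06],0.45]
    - [[0,0,0.02],[0,0,0],0.45]
    - [[0,0,0.02],[0,0,0],0.45]
    - [[0,0,0.02],[0,0,0],0.45]
    - [[0,0,0.012],[0,0,0],0.45]
    - [[0,0,0.006],[0,0,0],0.45]
    - [[0,0,0],[0,0,0],0.45]
    - [[0,0,0],[0,0,0],1]
    - [[0,0,0],[0,0,0],1]
    - [[0,0,0],[0,0,0],1]
    - [[0,0,0],[0,0,0],1]
    - [[0,0,0],[0,0,0],1]
    - [[0,0,0],[0,0,0],1]
    - [[0,0,0],[0,0,0],1]

```text
clock: 52.95
tool_pos: [0.5127, -0.0887, -0.0239]
orientation: [179.8, 0.2, -162.8]
force: [-2.0, 2.2, 7.7]
opening: 0.0256
```

servo_tool:
  rows:
    - [[0,0,-0.02],[0,0,0],1]
    - [[0,0,-0.02],[0,0,0],1]
    - [[0,0,-0.02],[0,0,0],1]
    - [[0,0,-0.01],[0,0,0],1]
    - [[0,0,0],[0,0,0],1]
    - [[0,0,0],[0,0,0],1]

```text
clock: 53.45
tool_pos: [0.512, -0.089, 0.0452]
orientation: [179.8, 0.2, -162.9]
force: [0.1, 0.5, -1.4]
opening: 0.0255
```

Run:
```python
from h import *
goT([.50,-.225,.05],180,0)
look("side","s39",200,100,140,120,5.5)
```

```text
tip now [ 0.5119 -0.0892  0.0837] want rep [ 0.5    -0.225   0.0115] world d [-0.012  -0.136  -0.0337]
t 53.45 pos [ 0.512  -0.089   0.0452] rpy [ 179.81    0.23 -162.89] F [ 0.1  0.5 -1.4] op 0.0255 q [ 11.6  14.1 -29.4  -0.3 -46.3 -84.3]
turn units [0.04 0.03 2.85] rows>= 2.9
shift [ 0.012  -0.136   0.0337] rows>= 3.4
```

servo_tool:
  rows:
    - [[0,0,0],[0,0,0.95],1]
    - [[0,0,0],[0,0,0.95],1]
    - [[0,0,0],[0,0,0.95],1]
    - [[0.0015,-0.017,0],[0,0,0],1]
    - [[0.0015,-0.017,0],[0,0,0],1]
    - [[0.0015,-0.017,0],[0,0,0],1]
    - [[0.0015,-0.017,0],[0,0,0],1]
    - [[0.0015,-0.017,0],[0,0,0],1]
    - [[0.0015,-0.017,0],[0,0,0],1]
    - [[0.0015,-0.017,0],[0,0,0],1]
    - [[0.0015,-0.017,0],[0,0,0],1]
    - [[0,0,0.02],[0,0,0],1]
    - [[0,0,0.02],[0,0,0],1]
    - [[0,0,0.015],[0,0,0],1]
    - [[0,0,0.009],[0,0,0],1]
    - [[0,0,0],[0,0,0],1]
    - [[0,0,0],[0,0,0],1]

```text
clock: 54.92
tool_pos: [0.4995, -0.2249, -0.0202]
orientation: [179.8, -0.0, -180.0]
force: [-0.2, 1.0, 0.2]
opening: 0.0255
```

Run:
```python
from h import *
goT([.50,-.225,.016],180,0)
look("side","s40",200,100,140,120,5.5)
```

```text
tip now [ 0.4995 -0.225   0.0183] want rep [ 0.5    -0.225  -0.0225] world d [ 0.0005 -0.0001 -0.0023]
t 54.92 pos [ 0.4995 -0.2249 -0.0202] rpy [ 1.7977e+02 -2.0000e-02 -1.7996e+02] F [-0.2  1.   0.2] op 0.0255 q [ -3.9  21.7 -29.2  -0.4 -39.1 -85.8]
turn units [ 0.04 -0.    0.01] rows>= 0.0
shift [-0.0005 -0.0001  0.0023] rows>= 0.1
```

servo_tool:
  rows:
    - [[0,0,0.002],[0,0,0],0.4]
    - [[0,0,0],[0,0,0],0.4]
    - [[0,0,0],[0,0,0],0.4]
    - [[0,0,0],[0,0,0],0.4]
    - [[0,0,0],[0,0,0],0.4]
    - [[0,0,-0.02],[0,0,0],0.4]
    - [[0,0,-0.03],[0,0,0],0.4]
    - [[0,0,-0.03],[0,0,0],0.4]
    - [[0,0,-0.03],[0,0,0],0.4]
    - [[-0.02,0,-0.02],[0,0.95,0],0.4]
    - [[-0.02,0,0],[0,0.95,0],0.4]
    - [[-0.02,0,0],[0,0.95,0],0.4]
    - [[0,0,0],[0,0.95,0],0.4]
    - [[0,0,0],[0,0.95,0],0.4]
    - [[0,0,0],[0,0.95,0],0.4]
    - [[0,0,0],[0,0.95,0],0.4]
    - [[0,0,0],[0,0,0],0.4]

```text
clock: 56.38
tool_pos: [0.5579, -0.2243, 0.0947]
orientation: [179.6, -40.9, -179.7]
force: [-2.7, 1.5, -4.9]
opening: 0.0525
```

Run:
```python
from h import *
im=look("side","s41",200,80,140,120,5.5)
for a,r,m in sticks(im,"side"):
    c=(m["m10"]/m["m00"],m["m01"]/m["m00"])
    if 150<a<400: print(a,np.round(c,1),r[1],r[2],plane("side",c,.025))
goT([.538,-.225,.09],180,40)
```

```text
399.0 [308.3 245.5] (12.051612854003906, 37.648414611816406) 78.11134338378906 [0.35889253 0.06579731 0.025     ]
235.0 [338.8 195.9] (11.067972183227539, 25.61444664001465) 71.56505584716797 [ 0.31274567 -0.15554007  0.025     ]
286.0 [143.9 196.1] (16.994115829467773, 21.913463592529297) 63.43495178222656 [0.91243568 0.06210769 0.025     ]
269.5 [249.9 176.6] (32.16022491455078, 9.749932289123535) 22.833654403686523 [ 0.61766563 -0.13819972  0.025     ]
300.5 [147.4 175.3] (17.0, 23.0) 90.0 [ 0.95018327 -0.02435802  0.025     ]
271.0 [290.4 169.4] (32.01470184326172, 9.701424598693848) 14.03624439239502 [ 0.49690997 -0.21891324  0.025     ]
253.5 [385.1  76.3] (20.210308074951172, 35.56768798828125) 47.48955535888672 [ 0.25820448 -0.93749634  0.025     ]
383.0 [255.7  29.2] (33.407283782958984, 21.042251586914062) 12.52880859375 [ 0.96400536 -1.1627525   0.025     ]
tip now [ 0.5833 -0.2247  0.1256] want rep [ 0.5133 -0.225   0.0605] world d [-0.0451 -0.0005 -0.0358]
t 56.43 pos [ 0.5583 -0.2245  0.0964] rpy [ 179.59  -40.47 -179.71] F [ 0.5 -0.5 -0.1] op 0.0527 q [  -2.4   44.9   17.3    1.3 -102.8  -87.7]
turn units [ 0.04 -0.08  0.04] rows>= 0.1
shift [ 0.0115 -0.0005  0.0564] rows>= 1.4
```

servo_tool:
  rows:
    - [[0.0035,0,0.018],[0,-0.08,0],0.4]
    - [[0.0035,0,0.018],[0,0,0],0.4]
    - [[0.0045,0,0.0204],[0,0,0],0.4]
    - [[-0.008,0,0.0096],[0,0,0],0.4]
    - [[-0.008,0,0.0096],[0,0,0],0.4]
    - [[-0.008,0,0.0096],[0,0,0],0.4]
    - [[-0.008,0,0.0096],[0,0,0],0.4]
    - [[-0.008,0,0.0096],[0,0,0],0.4]
    - [[-0.008,0,0.0096],[0,0,0],0.4]
    - [[0,0,0],[0,0,0],0.4]
    - [[0,0,0],[0,0,0],0.4]

```text
clock: 57.35
tool_pos: [0.5148, -0.2249, -0.0095]
orientation: [179.7, -39.4, -179.8]
force: [1.3, -0.2, 0.8]
opening: 0.0524
```

Run:
```python
from h import *
im=look("side","s42",200,80,140,120,5.5)
goT([.536,-.2255,.0135],180,40)
```

```text
tip now [ 0.5398 -0.2252  0.0211] want rep [ 0.5113 -0.2255 -0.016 ] world d [-0.0041 -0.0004 -0.0073]
t 57.4 pos [ 0.5154 -0.2251 -0.0087] rpy [ 179.73  -39.36 -179.79] F [0.9 0.4 1.4] op 0.0524 q [ -2.5  46.4   5.5   1.5 -88.4 -87.9]
turn units [0.02 0.11 0.03] rows>= 0.1
shift [-0.0016 -0.0004  0.0082] rows>= 0.2
```

servo_tool:
  rows:
    - [[-0.001,0,0.004],[0,0.1,0],0.4]
    - [[-0.001,0,0.004],[0,0,0],0.4]
    - [[0,0,0],[0,0,0],1]
    - [[0,0,0],[0,0,0],1]
    - [[0,0,0],[0,0,0],1]
    - [[0,0,0],[0,0,0],1]
    - [[0,0,0],[0,0,0],1]
    - [[0,0,0],[0,0,0],1]
    - [[0,0,0],[0,0,0],1]
    - [[0,0,0],[0,0,0],1]
    - [[0.013,0,-0.0153],[0,0,0],1]
    - [[0.013,0,-0.0153],[0,0,0],1]
    - [[0.013,0,-0.0153],[0,0,0],1]
    - [[0.013,0,-0.0153],[0,0,0],1]
    - [[0.013,0,-0.0153],[0,0,0],1]
    - [[0.013,0,-0.0153],[0,0,0],1]
    - [[0,0,0],[0,0,0],1]

```text
clock: 58.82
tool_pos: [0.5127, -0.2261, 0.1084]
orientation: [179.8, -39.6, -179.8]
force: [0.2, 0.1, -1.0]
opening: 0.026
```

Run:
```python
from h import *
im=look("side","s43",200,80,140,120,5.5)
goT([.49,-.12,.325],180,40)
```

```text
tip now [ 0.5366 -0.2257  0.1362] want rep [ 0.4653 -0.12    0.2955] world d [-0.0468  0.1057  0.189 ]
t 58.87 pos [ 0.5121 -0.2257  0.1065] rpy [ 179.76  -39.66 -179.8 ] F [ 0.2 -0.2 -1.1] op 0.0255 q [ -2.5  40.    9.2   1.5 -98.9 -87.7]
turn units [0.02 0.06 0.03] rows>= 0.1
shift [ 0.1573  0.1057 -0.1147] rows>= 5.3
```

servo_tool:
  rows:
    - [[0.0157,0.0106,-0.0115],[0,0,0],1]
    - [[0.0157,0.0106,-0.0115],[0,0,0],1]
    - [[0.0157,0.0106,-0.0115],[0,0,0],1]
    - [[0.0157,0.0106,-0.0115],[0,0,0],1]
    - [[0.0157,0.0106,-0.0115],[0,0,0],1]
    - [[0.0157,0.0106,-0.0115],[0,0,0],1]
    - [[0.0157,0.0106,-0.0115],[0,0,0],1]
    - [[0.0157,0.0106,-0.0115],[0,0,0],1]
    - [[0.0157,0.0106,-0.0115],[0,0,0],1]
    - [[0.0157,0.0106,-0.0115],[0,0,0],1]
    - [[0,0,0],[0,-0.95,0],1]
    - [[0,0,0],[0,-0.95,0],1]
    - [[0,0,0],[0,-0.95,0],1]
    - [[0,0,0],[0,-0.95,0],1]
    - [[0,0,0],[0,-0.95,0],1]
    - [[0,0,0],[0,-0.95,0],1]
    - [[0,0,0],[0,-0.95,0],1]

```text
clock: 60.28
tool_pos: [0.4643, -0.1201, 0.2939]
orientation: [179.8, 0.3, -180.0]
force: [0.5, 0.8, 0.2]
opening: 0.0258
```

servo_tool:
  rows:
    - [[0,0,0],[0,0,-1],1]
    - [[0,0,0],[0,0,-1],1]
    - [[0,0,0],[0,0,-1],1]
    - [[0,0,0],[0,0,-1],1]
    - [[0,0,0],[0,0,-1],1]
    - [[0,0,0],[0,0,-1],1]
    - [[0,0,0],[0,0,-1],1]
    - [[0,0,0],[0,0,-1],1]
    - [[0,0,0],[0,0,-1],1]
    - [[0,0,0],[0,0,-1],1]
    - [[0,0,0],[0,0,-1],1]
    - [[0,0,0],[0,0,-1],1]
    - [[0,0,0],[0,0,-1],1]
    - [[0,0,0],[0,0,-0.8],1]

```text
clock: 61.45
tool_pos: [0.4637, -0.12, 0.293]
orientation: [179.9, 0.2, -96.9]
force: [-0.2, -0.8, -0.2]
opening: 0.0259
```

servo_tool:
  rows:
    - [[0,0,0],[0,-0.93,0],1]
    - [[0,0,0],[0,-0.93,0],1]
    - [[0,0,0],[0,-0.93,0],1]
    - [[0,0,0],[0,-0.93,0],1]
    - [[0,0,0],[0,-0.93,0],1]
    - [[0,0,0],[0,-0.93,0],1]
    - [[0,0,0],[0,-0.93,0],1]
    - [[0,0,0],[0,-0.93,0],1]
    - [[0,0,0],[0,-0.93,0],1]
    - [[0,0,0],[0,0,0],1]

```text
clock: 62.28
tool_pos: [0.463, -0.1214, 0.2896]
orientation: [179.1, 51.0, -98.1]
force: [0.1, 0.6, -1.3]
opening: 0.0256
```

Run:
```python
from h import *
goT(well(2,.28)+[0,.002,0],-97.2,-50)
im=look("side","s44",190,40,140,120,5.5)
```

```text
tip now [ 0.4594 -0.1511  0.3138] want rep [0.5355 0.1567 0.2553] world d [ 0.0725  0.2781 -0.0344]
t 62.28 pos [ 0.463  -0.1214  0.2896] rpy [179.12  51.02 -98.12] F [ 0.1  0.6 -1.3] op 0.0256 q [ -33.6   16.4    5.2  -45.4 -102.7   25.3]
turn units [ 0.03  0.17 -0.1 ] rows>= 0.2
shift [-0.1569 -0.037   0.2404] rows>= 6.9
```

Move over well 2 (12 rows).

servo_tool:
  rows:
    - [[-0.0131,-0.0031,0.02],[0,0.1,0],1]
    - [[-0.0131,-0.0031,0.02],[0,0.07,-0.1],1]
    - [[-0.0131,-0.0031,0.02],[0,0,0],1]
    - [[-0.0131,-0.0031,0.02],[0,0,0],1]
    - [[-0.0131,-0.0031,0.02],[0,0,0],1]
    - [[-0.0131,-0.0031,0.02],[0,0,0],1]
    - [[-0.0131,-0.0031,0.02],[0,0,0],1]
    - [[-0.0131,-0.0031,0.02],[0,0,0],1]
    - [[-0.0131,-0.0031,0.02],[0,0,0],1]
    - [[-0.0131,-0.0031,0.02],[0,0,0],1]
    - [[-0.0131,-0.0031,0.02],[0,0,0],1]
    - [[-0.0131,-0.0031,0.02],[0,0,0],1]
    - [[0,0,0],[0,0,0],1]
    - [[0,0,0],[0,0,0],1]

```text
clock: 63.5
tool_pos: [0.5345, 0.1598, 0.2587]
orientation: [-179.2, 49.3, -96.0]
force: [-0.4, 0.4, -0.8]
opening: 0.0259
```

Run:
```python
from h import *
goT(well(2,.22)+[0,.002,0],-97.2,-50)
im=look("side","s45",190,130,100,110,6)
```

```text
tip now [0.5309 0.1308 0.2838] want rep [0.5355 0.1567 0.1953] world d [ 0.001  -0.0031 -0.0635]
t 63.5 pos [0.5345 0.1598 0.2587] rpy [-179.19   49.33  -95.97] F [-0.4  0.4 -0.8] op 0.0259 q [ -3.8   9.1  -5.8 -50.8 -77.9  10. ]
turn units [ 0.02 -0.11  0.13] rows>= 0.2
shift [ 0.0505 -0.0014  0.0386] rows>= 1.5
```

servo_tool:
  rows:
    - [[0.0084,-0.0007,0.0064],[0,-0.1,0.13],1]
    - [[0.0084,-0.0007,0.0064],[0,0,0],1]
    - [[0.0084,0,0.0064],[0,0,0],1]
    - [[0.0084,0,0.0064],[0,0,0],1]
    - [[0.0042,0,0.0032],[0,0,0],1]
    - [[0,0,0],[0,0,0],1]
    - [[0,0,0],[0,0,0],1]

```text
clock: 64.13
tool_pos: [0.5363, 0.1552, 0.2099]
orientation: [179.6, 50.0, -97.6]
force: [0.2, 0.4, 0.2]
opening: 0.0259
```

Run:
```python
from h import *
goT(well(2,.165)+[0,.002,0],-97.2,-50)
im=look("side","s46",200,165,75,85,8)
```

```text
tip now [0.5326 0.1259 0.2347] want rep [0.5355 0.1567 0.1403] world d [-0.0008  0.0015 -0.0697]
t 64.13 pos [0.5363 0.1552 0.2099] rpy [179.61  50.01 -97.62] F [0.2 0.4 0.2] op 0.0259 q [ -5.1  12.6  -8.4 -52.4 -75.2  14.9]
turn units [ 0.01  0.   -0.04] rows>= 0.0
shift [0.0525 0.001  0.0459] rows>= 1.7
```

servo_tool:
  rows:
    - [[0.0058,0,0.0051],[0,0,0],1]
    - [[0.0058,0,0.0051],[0,0,0],1]
    - [[0.0058,0,0.0051],[0,0,0],1]
    - [[0.0058,0,0.0051],[0,0,0],1]
    - [[0.0058,0,0.0051],[0,0,0],1]
    - [[0.0058,0,0.0051],[0,0,0],1]
    - [[0.0058,0,0.0051],[0,0,0],1]
    - [[0.0058,0,0.0051],[0,0,0],1]
    - [[0,0,0],[0,0,0],1]
    - [[0,0,0],[0,0,0],0.45]
    - [[0,0,0],[0,0,0],0.45]
    - [[0,0,0],[0,0,0],0.45]
    - [[0,0,0],[0,0,0],0.45]
    - [[0,0,0],[0,0,0],0.45]

```text
clock: 65.35
tool_pos: [0.5364, 0.157, 0.1493]
orientation: [179.8, 50.0, -97.4]
force: [-0.3, -0.5, 0.1]
opening: 0.0475
```

Run:
```python
from h import *
goT(well(2,.165)+[0,.002,0],-97.2,-50)
im=look("side","s47",190,130,100,110,6)
```

```text
tip now [0.5328 0.1277 0.174 ] want rep [0.5355 0.1567 0.1403] world d [-0.0009 -0.0002 -0.009 ]
t 65.35 pos [0.5364 0.157  0.1493] rpy [179.8   50.02 -97.44] F [-0.3 -0.5  0.1] op 0.0475 q [ -5.4  16.9 -11.4 -54.1 -71.   21.4]
turn units [ 0.    0.   -0.03] rows>= 0.0
shift [0.0071 0.0009 0.0055] rows>= 0.2
```

servo_tool:
  rows:
    - [[-0.012,0,-0.0101],[0,0,0],0.45]
    - [[-0.012,0,-0.0101],[0,0,0],0.45]
    - [[-0.012,0,-0.0101],[0,0,0],0.45]
    - [[-0.012,0,-0.0101],[0,0,0],0.45]
    - [[-0.012,0,-0.0101],[0,0,0],0.45]
    - [[-0.012,0,-0.0101],[0,0,0],0.45]
    - [[-0.012,0,-0.0101],[0,0,0],0.45]
    - [[0,0,0],[0,0.92,0],0.45]
    - [[0,0,0],[0,0.92,0],0.45]
    - [[0,0,0],[0,0.92,0],0.45]
    - [[0,0,0],[0,0.92,0],0.45]
    - [[0,0,0],[0,0.92,0],0.45]
    - [[0,0,0],[0,0.92,0],0.45]
    - [[0,0,0],[0,0.92,0],0.45]
    - [[0,0,0],[0,0.92,0],0.45]
    - [[0,0,0],[0,0.92,0],0.45]

```text
clock: 66.73
tool_pos: [0.5369, 0.1572, 0.2603]
orientation: [-180.0, 0.2, -97.3]
force: [0.1, -0.4, 0.0]
opening: 0.0482
```

servo_tool:
  rows:
    - [[0,0,0],[0,0,1],0.45]
    - [[0,0,0],[0,0,1],0.45]
    - [[0,0,0],[0,0,1],0.45]
    - [[0,0,0],[0,0,1],0.45]
    - [[0,0,0],[0,0,1],0.45]
    - [[0,0,0],[0,0,1],0.45]
    - [[0,0,0],[0,0,1],0.45]
    - [[0,0,0],[0,0,1],0.45]
    - [[0,0,0],[0,0,1],0.45]
    - [[0,0,0],[0,0,1],0.45]
    - [[0,0,0],[0,0,1],0.45]
    - [[0,0,0],[0,0,1],0.45]
    - [[0,0,0],[0,0,1],0.45]
    - [[0,0,0],[0,0,1],0.45]
    - [[0,0,0],[0,0,1],0.45]
    - [[0,0,0],[0,0,0.5],0.45]

```text
clock: 68.07
tool_pos: [0.5364, 0.1568, 0.2587]
orientation: [179.7, -0.2, 169.4]
force: [-0.1, 1.1, 0.2]
opening: 0.0482
```

Run:
```python
from h import *
goT([.602,-.1425,.10],169.8,0)
im=look("side","s48",190,130,100,110,6)
for a,r,m in sticks(im,"side"):
    c=(m["m10"]/m["m00"],m["m01"]/m["m00"])
    if 150<a<400: print(a,np.round(c,1))
```

```text
tip now [0.5365 0.1565 0.2972] want rep [ 0.602  -0.1425  0.0615] world d [ 0.0656 -0.2993 -0.1972]
t 68.07 pos [0.5364 0.1568 0.2587] rpy [179.65  -0.2  169.37] F [-0.1  1.1  0.2] op 0.0482 q [  36.1    7.4   -7.4   -0.4  -75.1 -136.6]
turn units [ 0.06 -0.03 -0.07] rows>= 0.1
shift [-0.1175 -0.2829  0.1972] rows>= 8.7
287.0 [143.9 196.2]
310.0 [342.5 194.6]
301.5 [147.4 175.3]
```

servo_tool:
  rows:
    - [[-0.0118,-0.0283,0],[0,0,0],0.45]
    - [[-0.0118,-0.0283,0],[0,0,0],0.45]
    - [[-0.0118,-0.0283,0],[0,0,0],0.45]
    - [[-0.0118,-0.0283,0],[0,0,0],0.45]
    - [[-0.0118,-0.0283,0],[0,0,0],0.45]
    - [[-0.0118,-0.0283,0],[0,0,0],0.45]
    - [[-0.0118,-0.0283,0],[0,0,0],0.45]
    - [[-0.0118,-0.0283,0],[0,0,0],0.45]
    - [[-0.0118,-0.0283,0],[0,0,0],0.45]
    - [[-0.0118,-0.0283,0],[0,0,0],0.45]
    - [[0,0,0.03],[0,0,0],0.45]
    - [[0,0,0.03],[0,0,0],0.45]
    - [[0,0,0.03],[0,0,0],0.45]
    - [[0,0,0.03],[0,0,0],0.45]
    - [[0,0,0.03],[0,0,0],0.45]
    - [[0,0,0.03],[0,0,0],0.45]
    - [[0,0,0],[0,0,0],0.45]
    - [[0,0,0],[0,0,0],0.45]

```text
clock: 69.62
tool_pos: [0.6007, -0.1418, 0.0757]
orientation: [179.7, -0.4, 169.8]
force: [-0.2, -0.5, 1.3]
opening: 0.0483
```

Run:
```python
from h import *
goT([.602,-.1425,.014],169.8,0)
im=look("side","s49",190,90,130,120,5.5)
```

```text
tip now [ 0.601  -0.1421  0.1142] want rep [ 0.602  -0.1425 -0.0245] world d [ 0.0013 -0.0007 -0.1002]
t 69.62 pos [ 0.6007 -0.1418  0.0757] rpy [179.73  -0.38 169.78] F [-0.2 -0.5  1.3] op 0.0483 q [   4.6   20.6  -14.6   -0.4  -55.  -104.5]
turn units [ 0.04 -0.06 -0.  ] rows>= 0.1
shift [-0.0014 -0.0004  0.1002] rows>= 2.4
```

servo_tool:
  rows:
    - [[-0.0014,0,0.02],[0,0,0],0.45]
    - [[0,0,0.02],[0,0,0],0.45]
    - [[0,0,0.02],[0,0,0],0.45]
    - [[0,0,0.02],[0,0,0],0.45]
    - [[0,0,0.013],[0,0,0],0.45]
    - [[0,0,0.006],[0,0,0],0.45]
    - [[0,0,0],[0,0,0],0.45]
    - [[0,0,0],[0,0,0],1]
    - [[0,0,0],[0,0,0],1]
    - [[0,0,0],[0,0,0],1]
    - [[0,0,0],[0,0,0],1]
    - [[0,0,0],[0,0,0],1]
    - [[0,0,0],[0,0,0],1]
    - [[0,0,0],[0,0,0],1]

```text
clock: 70.83
tool_pos: [0.6036, -0.1413, -0.0214]
orientation: [179.7, -0.1, 169.7]
force: [-1.4, 1.3, 6.4]
opening: 0.0261
```

servo_tool:
  rows:
    - [[0,0,-0.02],[0,0,0],1]
    - [[0,0,-0.02],[0,0,0],1]
    - [[0,0,-0.01],[0,0,0],1]
    - [[0,0,0],[0,0,0],1]

```text
clock: 71.17
tool_pos: [0.6048, -0.1417, 0.0302]
orientation: [179.6, 0.1, 169.7]
force: [-0.2, -1.0, -0.4]
opening: 0.026
```

Run:
```python
from h import *
goT([.48,-.225,.06],180,0)
im=look("side","s50",190,90,130,120,5.5)
```

```text
tip now [ 0.6047 -0.1419  0.0687] want rep [ 0.48   -0.225   0.0215] world d [-0.1248 -0.0833 -0.0087]
t 71.17 pos [ 0.6048 -0.1417  0.0302] rpy [1.7963e+02 6.0000e-02 1.6973e+02] F [-0.2 -1.  -0.4] op 0.026 q [   4.6   23.5  -17.2   -0.5  -49.2 -104.5]
turn units [ 0.06  0.01 -1.71] rows>= 1.7
shift [ 0.1248 -0.0833  0.0087] rows>= 3.6
```

servo_tool:
  rows:
    - [[0,0,0],[0,0,-0.85],1]
    - [[0,0,0],[0,0,-0.85],1]
    - [[0.0156,-0.0104,0],[0,0,0],1]
    - [[0.0156,-0.0104,0],[0,0,0],1]
    - [[0.0156,-0.0104,0],[0,0,0],1]
    - [[0.0156,-0.0104,0],[0,0,0],1]
    - [[0.0156,-0.0104,0],[0,0,0],1]
    - [[0.0156,-0.0104,0],[0,0,0],1]
    - [[0.0156,-0.0104,0],[0,0,0],1]
    - [[0.0156,-0.0104,0],[0,0,0],1]
    - [[0,0,0.02],[0,0,0],1]
    - [[0,0,0.02],[0,0,0],1]
    - [[0,0,0.009],[0,0,0],1]
    - [[0,0,0],[0,0,0],1]
    - [[0,0,0],[0,0,0],1]

```text
clock: 72.47
tool_pos: [0.4773, -0.2246, -0.022]
orientation: [179.6, -0.2, 179.9]
force: [0.2, -0.1, 0.1]
opening: 0.0257
```

Run:
```python
from h import *
go()
im=look("side","s51",190,90,130,120,5.5)
```

```text
t 72.47 pos [ 0.4773 -0.2246 -0.022 ] rpy [179.64  -0.2  179.92] F [ 0.2 -0.1  0.1] op 0.0257 q [ -4.2  20.5 -31.6  -0.6 -38.1 -85.5]
```

Release, raise and tilt as before, then look.

servo_tool:
  rows:
    - [[0,0,0],[0,0,0],0.4]
    - [[0,0,0],[0,0,0],0.4]
    - [[0,0,0],[0,0,0],0.4]
    - [[0,0,0],[0,0,0],0.4]
    - [[0,0,0],[0,0,0],0.4]
    - [[0,0,-0.02],[0,0,0],0.4]
    - [[0,0,-0.03],[0,0,0],0.4]
    - [[0,0,-0.03],[0,0,0],0.4]
    - [[0,0,-0.03],[0,0,0],0.4]
    - [[-0.025,0,-0.02],[0,0.95,0],0.4]
    - [[-0.025,0,0],[0,0.95,0],0.4]
    - [[-0.025,0,0],[0,0.95,0],0.4]
    - [[-0.01,0,0],[0,0.95,0],0.4]
    - [[0,0,0],[0,0.95,0],0.4]
    - [[0,0,0],[0,0.95,0],0.4]
    - [[0,0,0],[0,0.95,0],0.4]
    - [[0,0,0],[0,0,0],0.4]

```text
clock: 73.93
tool_pos: [0.5606, -0.2241, 0.0893]
orientation: [179.4, -41.2, -179.7]
force: [-2.9, 1.2, -5.5]
opening: 0.0522
```

Run:
```python
from h import *
im=look("side","s52",200,80,140,120,5.5)
for a,r,m in sticks(im,"side"):
    c=(m["m10"]/m["m00"],m["m01"]/m["m00"])
    if 200<a<400 and c[0]<340 and c[0]>200: print(a,np.round(c,1),r[1],r[2],plane("side",c,.025))
goT([.534,-.2255,.0135],180,40)
```

```text
220.0 [338.1 196.2] (11.300902366638184, 23.9471492767334) 70.34617614746094 [ 0.31475032 -0.15355949  0.025     ]
269.5 [291.2 169.7] (31.529630661010742, 9.943960189819336) 14.03624439239502 [ 0.49359863 -0.21833665  0.025     ]
326.0 [254.2  30.2] (29.683290481567383, 20.18463706970215) 12.094757080078125 [ 0.96750249 -1.14901609  0.025     ]
tip now [ 0.5861 -0.2246  0.1202] want rep [ 0.5093 -0.2255 -0.016 ] world d [-0.0518 -0.0012 -0.107 ]
t 73.98 pos [ 0.561  -0.2243  0.091 ] rpy [ 179.41  -40.73 -179.7 ] F [-0.2 -0.  -0.1] op 0.0526 q [  -2.4   45.6   17.8    1.2 -102.9  -87.7]
turn units [ 0.07 -0.12  0.04] rows>= 0.1
shift [-0.0291 -0.0012  0.1153] rows>= 2.9
```

servo_tool:
  rows:
    - [[0.0035,0,0.018],[0.03,-0.1,0],0.4]
    - [[0.0035,0,0.018],[0,0,0],0.4]
    - [[0.0035,0,0.018],[0,0,0],0.4]
    - [[-0.0067,0,0.0103],[0,0,0],0.4]
    - [[-0.0067,0,0.0103],[0,0,0],0.4]
    - [[-0.0067,0,0.0103],[0,0,0],0.4]
    - [[-0.0067,0,0.0103],[0,0,0],0.4]
    - [[-0.0067,0,0.0103],[0,0,0],0.4]
    - [[-0.0067,0,0.0102],[0,0,0],0.4]
    - [[0,0,0],[0,0,0],0.4]
    - [[0,0,0],[0,0,0],0.4]

```text
clock: 74.9
tool_pos: [0.511, -0.2248, -0.0112]
orientation: [179.7, -39.6, -179.8]
force: [-0.5, -0.1, 0.5]
opening: 0.0527
```

Run:
```python
from h import *
im=look("side","s53",200,80,140,120,5.5)
goT([.5325,-.2255,.0135],180,40)
```

```text
tip now [ 0.5361 -0.225   0.0192] want rep [ 0.5078 -0.2255 -0.016 ] world d [-0.0039 -0.0006 -0.0055]
t 74.95 pos [ 0.5116 -0.2249 -0.0105] rpy [ 179.73  -39.47 -179.79] F [-0.5  0.5  0.2] op 0.0527 q [ -2.5  46.3   4.9   1.5 -88.  -88. ]
turn units [0.02 0.09 0.03] rows>= 0.1
shift [-0.0006 -0.0006  0.0067] rows>= 0.2
```

servo_tool:
  rows:
    - [[-0.0005,0,0.0035],[0,0.09,0],0.4]
    - [[-0.0005,0,0.0035],[0,0,0],0.4]
    - [[0,0,0],[0,0,0],1]
    - [[0,0,0],[0,0,0],1]
    - [[0,0,0],[0,0,0],1]
    - [[0,0,0],[0,0,0],1]
    - [[0,0,0],[0,0,0],1]
    - [[0,0,0],[0,0,0],1]
    - [[0,0,0],[0,0,0],1]
    - [[0,0,0],[0,0,0],1]
    - [[0.013,0,-0.0153],[0,0,0],1]
    - [[0.013,0,-0.0153],[0,0,0],1]
    - [[0.013,0,-0.0153],[0,0,0],1]
    - [[0.013,0,-0.0153],[0,0,0],1]
    - [[0.013,0,-0.0153],[0,0,0],1]
    - [[0.013,0,-0.0153],[0,0,0],1]
    - [[0,0,0],[0,0,0],1]

```text
clock: 76.37
tool_pos: [0.5088, -0.2259, 0.1079]
orientation: [179.8, -39.6, -179.8]
force: [0.4, -0.2, 0.0]
opening: 0.0259
```

Run:
```python
from h import *
im=look("side","s54",200,80,140,120,5.5)
goT([.49,-.12,.325],180,40)
```

```text
tip now [ 0.5328 -0.2255  0.1357] want rep [ 0.4653 -0.12    0.2955] world d [-0.043   0.1055  0.1894]
t 76.42 pos [ 0.5082 -0.2255  0.1061] rpy [ 179.76  -39.72 -179.8 ] F [ 0.   0.4 -1. ] op 0.0256 q [ -2.5  39.7   8.6   1.5 -98.6 -87.7]
turn units [0.02 0.05 0.03] rows>= 0.1
shift [ 0.1547  0.1055 -0.1175] rows>= 5.3
```

servo_tool:
  rows:
    - [[0.0155,0.0106,-0.0118],[0,0,0],1]
    - [[0.0155,0.0106,-0.0118],[0,0,0],1]
    - [[0.0155,0.0106,-0.0118],[0,0,0],1]
    - [[0.0155,0.0106,-0.0118],[0,0,0],1]
    - [[0.0155,0.0106,-0.0118],[0,0,0],1]
    - [[0.0155,0.0106,-0.0118],[0,0,0],1]
    - [[0.0155,0.0106,-0.0118],[0,0,0],1]
    - [[0.0155,0.0106,-0.0118],[0,0,0],1]
    - [[0.0155,0.0106,-0.0118],[0,0,0],1]
    - [[0.0155,0.0106,-0.0118],[0,0,0],1]
    - [[0,0,0],[0,-0.95,0],1]
    - [[0,0,0],[0,-0.95,0],1]
    - [[0,0,0],[0,-0.95,0],1]
    - [[0,0,0],[0,-0.95,0],1]
    - [[0,0,0],[0,-0.95,0],1]
    - [[0,0,0],[0,-0.95,0],1]
    - [[0,0,0],[0,-0.95,0],1]
    - [[0,0,0],[0,0,0],1]

```text
clock: 77.92
tool_pos: [0.4611, -0.1201, 0.296]
orientation: [179.7, 0.4, -180.0]
force: [-0.7, -0.2, -0.8]
opening: 0.0258
```

servo_tool:
  rows:
    - [[0,0,0],[0,0,-1],1]
    - [[0,0,0],[0,0,-1],1]
    - [[0,0,0],[0,0,-1],1]
    - [[0,0,0],[0,0,-1],1]
    - [[0,0,0],[0,0,-1],1]
    - [[0,0,0],[0,0,-1],1]
    - [[0,0,0],[0,0,-1],1]
    - [[0,0,0],[0,0,-1],1]
    - [[0,0,0],[0,0,-1],1]
    - [[0,0,0],[0,0,-1],1]
    - [[0,0,0],[0,0,-1],1]
    - [[0,0,0],[0,0,-1],1]
    - [[0,0,0],[0,0,-1],1]
    - [[0,0,0],[0,0,-0.8],1]
    - [[0,0,0],[0,0,0],1]

```text
clock: 79.17
tool_pos: [0.4636, -0.1198, 0.2937]
orientation: [179.8, 0.2, -97.0]
force: [0.4, -0.3, -1.2]
opening: 0.0259
```

servo_tool:
  rows:
    - [[0,0,0],[0,-0.93,0],1]
    - [[0,0,0],[0,-0.93,0],1]
    - [[0,0,0],[0,-0.93,0],1]
    - [[0,0,0],[0,-0.93,0],1]
    - [[0,0,0],[0,-0.93,0],1]
    - [[0,0,0],[0,-0.93,0],1]
    - [[0,0,0],[0,-0.93,0],1]
    - [[0,0,0],[0,-0.93,0],1]
    - [[0,0,0],[0,-0.93,0],1]
    - [[0,0,0],[0,0,0],1]

```text
clock: 80.0
tool_pos: [0.463, -0.1214, 0.2904]
orientation: [178.8, 51.0, -98.4]
force: [-0.6, 0.3, -1.2]
opening: 0.0258
```

Run:
```python
from h import *
import numpy as np
print(goT(well(1,.28)+np.array([0,.002,0]),-97.2,-50))
print(look("side","s55",150,80,200,200,4))
```

```text
tip now [ 0.4594 -0.1511  0.3147] want rep [0.5295 0.1091 0.2553] world d [ 0.0666  0.2305 -0.0352]
t 80.0 pos [ 0.463  -0.1214  0.2904] rpy [178.82  51.   -98.45] F [-0.6  0.3 -1.2] op 0.0258 q [ -33.6   16.4    5.3  -45.4 -102.8   25. ]
turn units [ 0.04  0.17 -0.13] rows>= 0.2
shift [-0.1254 -0.0372  0.2042] rows>= 5.8
None
[[[ 58  81 105]
  [ 58  80 104]
  [ 57  79 103]
  ...
  [ 26  30  37]
  [ 18  21  26]
  [  7   7  10]]

 [[ 57  79 103]
  [ 56  78 102]
  [ 56  77 101]
  ...
  [ 27  31  38]
  [ 19  22  26]
  [  8  10  12]]

 [[ 55  76 100]
  [ 55  77 100]
  [ 55  76 100]
  ...
  [ 28  32  39]
  [ 20  22  27]
  [  7   9  10]]

 ...

 [[ 91  95  99]
  [ 93  97 102]
  [ 94  98 102]
  ...
  [101 105 110]
  [101 105 110]
  [100 105 109]]

 [[ 89  93  96]
  [ 91  95  99]
  [ 93  98 102]
  ...
  [101 105 109]
  [100 105 109]
  [101 105 109]]

 [[ 86  89  93]
  [ 89  92  96]
  [ 92  96 100]
  ...
  [101 105 109]
  [101 105 109]
  [100 105 109]]]
```

servo_tool:
  rows:
    - [[0,0,0],[0.04,0.17,-0.13],1]
    - [[-0.0125,-0.0037,0.0204],[0,0,0],1]
    - [[-0.0125,-0.0037,0.0204],[0,0,0],1]
    - [[-0.0125,-0.0037,0.0204],[0,0,0],1]
    - [[-0.0125,-0.0037,0.0204],[0,0,0],1]
    - [[-0.0125,-0.0037,0.0204],[0,0,0],1]
    - [[-0.0125,-0.0037,0.0204],[0,0,0],1]
    - [[-0.0125,-0.0037,0.0204],[0,0,0],1]
    - [[-0.0125,-0.0037,0.0204],[0,0,0],1]
    - [[-0.0125,-0.0037,0.0204],[0,0,0],1]
    - [[-0.0125,-0.0037,0.0204],[0,0,0],1]
    - [[0,0,0],[0,0,0],1]
    - [[0,0,0],[0,0,0],1]

```text
clock: 81.13
tool_pos: [0.5287, 0.1122, 0.2588]
orientation: [-178.7, 49.3, -95.6]
force: [1.0, -0.4, 0.0]
opening: 0.026
```

Run:
```python
from h import *
import numpy as np
goT(well(1,.235),-97.2,-50)
look("side","s56",190,100,130,120,6);
```

```text
tip now [0.525  0.0833 0.284 ] want rep [0.5295 0.1071 0.2103] world d [ 0.0008 -0.0051 -0.0486]
t 81.13 pos [0.5287 0.1122 0.2588] rpy [-178.67   49.28  -95.62] F [ 1.  -0.4  0. ] op 0.026 q [ -8.9   9.9  -5.  -50.  -81.5  13.5]
turn units [-0.02 -0.12  0.17] rows>= 0.2
shift [ 0.0404 -0.0014  0.0274] rows>= 1.2
```

View pics/s56c.png

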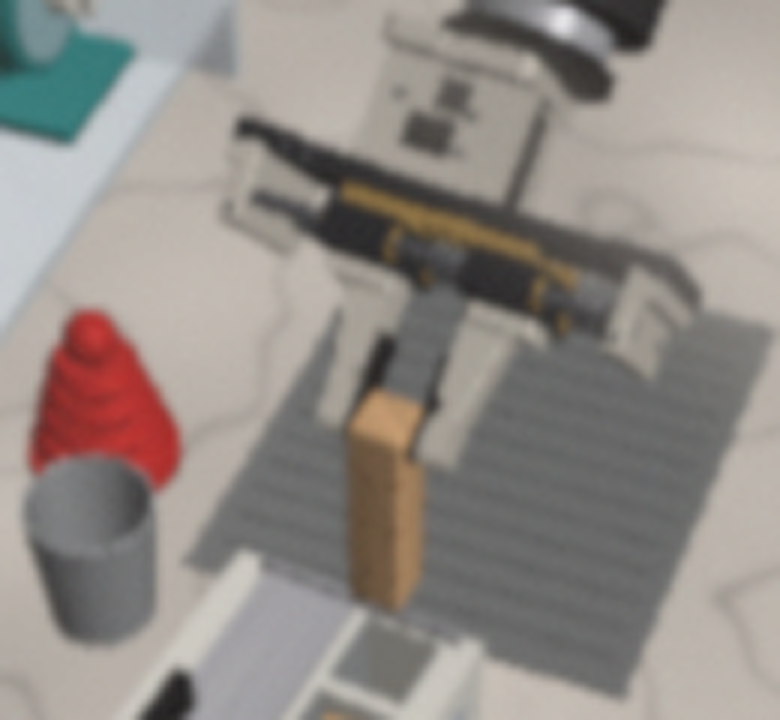

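The stick hangs upright, its lower end at crop (385,600), just above and beside the mouth of well 1 (crop (385,655)).

servo_tool:
  rows:
    - [[0,0,0],[-0.02,-0.12,0.17],1]
    - [[0.0101,-0.0003,0.0068],[0,0,0],1]
    - [[0.0101,-0.0003,0.0068],[0,0,0],1]
    - [[0.0101,-0.0003,0.0068],[0,0,0],1]
    - [[0.0101,-0.0003,0.0068],[0,0,0],1]
    - [[0,0,0],[0,0,0],1]
    - [[0,0,0],[0,0,0],1]
    - [[0,0,0],[0,0,0],1]

```text
clock: 81.85
tool_pos: [0.5297, 0.1046, 0.2079]
orientation: [179.6, 50.1, -97.8]
force: [0.5, -0.1, 0.3]
opening: 0.026
```

Run:
```python
from h import *
import numpy as np
goT(well(1,.235),-97.2,-50)
look("side","s57",190,130,100,110,6);
look("top","s57t",0,0,512,384,1.5);
print([proj("top",well(n,.14)) for n in (1,2,5)], [proj("side",well(n,.14)) for n in (1,2)])
```

```text
tip now [0.526  0.0753 0.2326] want rep [0.5295 0.1071 0.2103] world d [-0.0001  0.0025  0.0023]
t 81.85 pos [0.5297 0.1046 0.2079] rpy [179.57  50.11 -97.78] F [ 0.5 -0.1  0.3] op 0.026 q [-10.5  13.7  -7.6 -51.3 -78.9  18.2]
turn units [-0.    0.02 -0.06] rows>= 0.1
shift [-0.0034  0.0004  0.0004] rows>= 0.1
[array([[225.12993921, 194.52774154]]), array([[207.21652411, 192.09119728]]), array([[153.34948958, 184.76431892]])] [array([[253.57154067, 209.0775781 ]]), array([[245.5126871 , 221.41055619]])]
```

View pics/s57c.png

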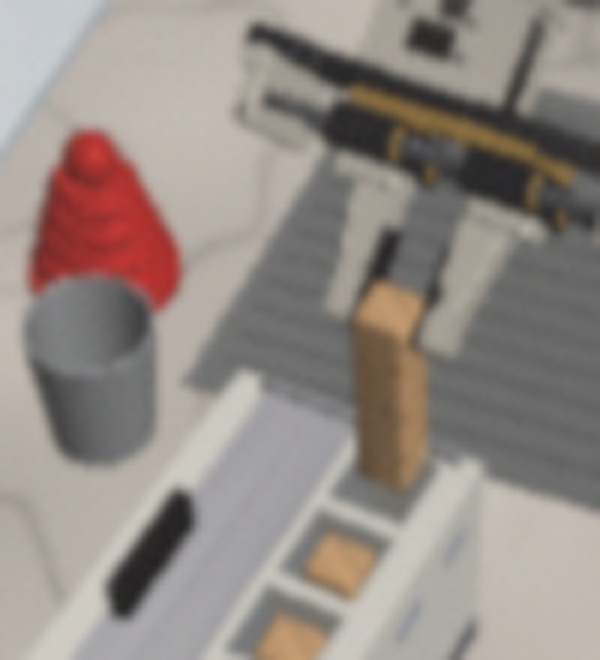

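View pics/s57tc.png

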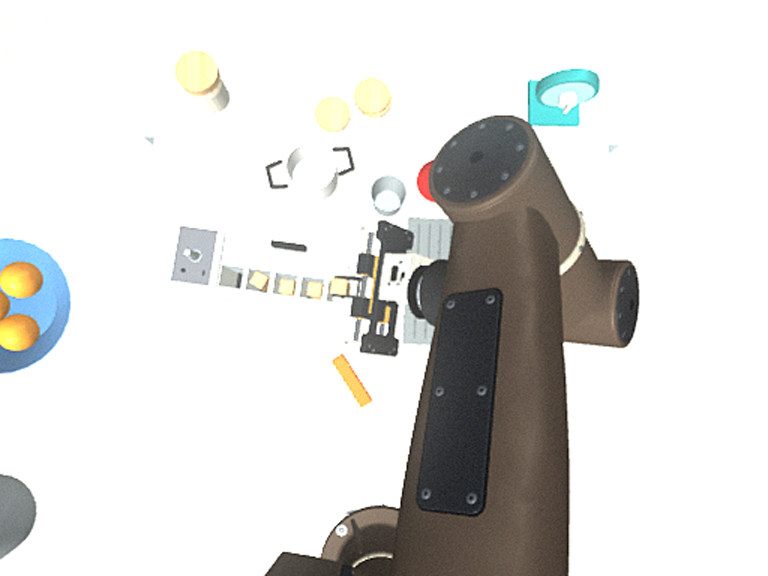

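Side: the stick is over well 1, with its lower end (crop (392,480)) just above the mouth and only 2–3 mm off centre. Correcting and lowering halfway.

servo_tool:
  rows:
    - [[-0.0017,0.0002,0.0018],[0,0,0],1]
    - [[0,0,0],[0,0,0],1]
    - [[0.0039,0,0.0032],[0,0,0],1]
    - [[0.0039,0,0.0032],[0,0,0],1]
    - [[0.0039,0,0.0032],[0,0,0],1]
    - [[0.0039,0,0.0032],[0,0,0],1]
    - [[0.0039,0,0.0032],[0,0,0],1]
    - [[0,0,0],[0,0,0],1]
    - [[0,0,0],[0,0,0],1]

```text
clock: 82.7
tool_pos: [0.5295, 0.1073, 0.1831]
orientation: [179.6, 50.1, -97.7]
force: [0.1, 0.5, -0.2]
opening: 0.0261
```

Run:
```python
from h import *
goT(well(1,.17),-97.2,-50)
look("side","s58",200,165,75,85,8);
```

```text
tip now [0.5258 0.078  0.2078] want rep [0.5295 0.1071 0.1453] world d [ 0.     -0.0002 -0.0378]
t 82.7 pos [0.5295 0.1073 0.1831] rpy [179.57  50.13 -97.75] F [ 0.1  0.5 -0.2] op 0.0261 q [-10.4  15.3  -9.  -51.9 -77.   20.6]
turn units [ 0.    0.02 -0.06] rows>= 0.1
shift [ 0.0291 -0.      0.0242] rows>= 0.9
```

View pics/s58c.png

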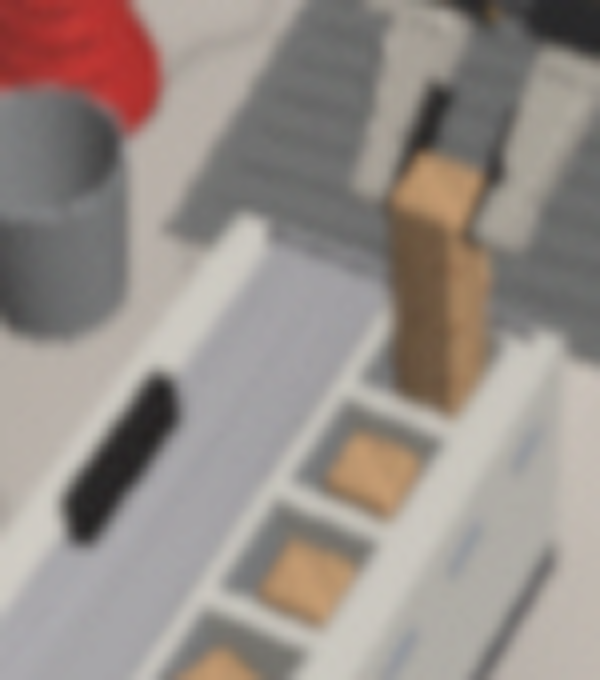

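The stick has entered well 1 (crop (440,380)) and no force shows. Lowering further and releasing.

servo_tool:
  rows:
    - [[0.0041,0,0.0034],[0,0,0],1]
    - [[0.0041,0,0.0034],[0,0,0],1]
    - [[0.0041,0,0.0034],[0,0,0],1]
    - [[0.0041,0,0.0034],[0,0,0],1]
    - [[0.0041,0,0.0034],[0,0,0],1]
    - [[0.0041,0,0.0034],[0,0,0],1]
    - [[0.0041,0,0.0034],[0,0,0],1]
    - [[0,0,0],[0,0,0],1]
    - [[0,0,0],[0,0,0],0.45]
    - [[0,0,0],[0,0,0],0.45]
    - [[0,0,0],[0,0,0],0.45]
    - [[0,0,0],[0,0,0],0.45]
    - [[0,0,0],[0,0,0],0.45]

```text
clock: 83.83
tool_pos: [0.5297, 0.1072, 0.1467]
orientation: [179.7, 50.1, -97.6]
force: [0.0, 0.3, -0.8]
opening: 0.0472
```

Run:
```python
from h import *
look("side","s59",200,165,75,85,8);
```

```text
(no output)
```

View pics/s59c.png

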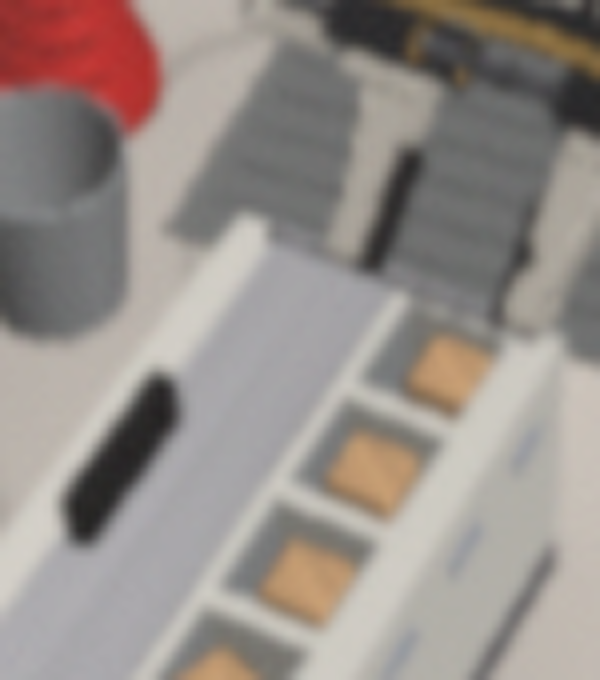

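All four sticks now stand down in wells 1–4 (tops at crop (450,370), (375,470), (305,580), (225,665)). Raising.

servo_tool:
  rows:
    - [[-0.012,0,-0.0101],[0,0,0],0.45]
    - [[-0.012,0,-0.0101],[0,0,0],0.45]
    - [[-0.012,0,-0.0101],[0,0,0],0.45]
    - [[-0.012,0,-0.0101],[0,0,0],0.45]
    - [[-0.012,0,-0.0101],[0,0,0],0.45]
    - [[-0.012,0,-0.0101],[0,0,0],0.45]
    - [[-0.012,0,-0.0101],[0,0,0],0.45]
    - [[-0.012,0,-0.0101],[0,0,0],1]
    - [[0,0,0],[0,0.92,0],1]
    - [[0,0,0],[0,0.92,0],1]
    - [[0,0,0],[0,0.92,0],1]
    - [[0,0,0],[0,0.92,0],1]
    - [[0,0,0],[0,0.92,0],1]
    - [[0,0,0],[0,0.92,0],1]
    - [[0,0,0],[0,0.92,0],1]
    - [[0,0,0],[0,0.92,0],1]
    - [[0,0,0],[0,0.92,0],1]
    - [[0,0,0],[0,0,0],1]

```text
clock: 85.38
tool_pos: [0.5299, 0.109, 0.2713]
orientation: [179.8, 0.1, -97.2]
force: [0.0, -1.0, -0.4]
opening: 0.0008
```

Run:
```python
from h import *
import numpy as np
for y in (-97.2,-7.15,172.85):
  print(y); goT(S2W(.078,-.038,.25),y,0)
```

```text
-97.2
tip now [0.53   0.1089 0.3098] want rep [0.6422 0.1575 0.2115] world d [ 0.1123  0.0485 -0.0598]
t 85.38 pos [0.5299 0.109  0.2713] rpy [ 1.7979e+02  8.0000e-02 -9.7180e+01] F [ 0.  -1.  -0.4] op 0.0008 q [ 32.2   5.4  -8.2  -0.2 -76.6 -39.4]
turn units [0.04 0.01 0.  ] rows>= 0.0
shift [-0.0622 -0.1053  0.0598] rows>= 3.3
-7.15
tip now [0.53   0.1089 0.3098] want rep [0.6422 0.1575 0.2115] world d [ 0.1123  0.0485 -0.0598]
t 85.38 pos [0.5299 0.109  0.2713] rpy [ 1.7979e+02  8.0000e-02 -9.7180e+01] F [ 0.  -1.  -0.4] op 0.0008 q [ 32.2   5.4  -8.2  -0.2 -76.6 -39.4]
turn units [  0.02   0.04 -15.01] rows>= 15.0
shift [ 0.1054 -0.0621  0.0598] rows>= 3.3
172.85
tip now [0.53   0.1089 0.3098] want rep [0.6422 0.1575 0.2115] world d [ 0.1123  0.0485 -0.0598]
t 85.38 pos [0.5299 0.109  0.2713] rpy [ 1.7979e+02  8.0000e-02 -9.7180e+01] F [ 0.  -1.  -0.4] op 0.0008 q [ 32.2   5.4  -8.2  -0.2 -76.6 -39.4]
turn units [ 0.04 -0.02 14.99] rows>= 15.0
shift [-0.1054  0.0621  0.0598] rows>= 3.3
```

Run:
```python
from h import *
import numpy as np
goT(S2W(.09,-.038,.25),-97.15,0)
```

```text
tip now [0.53   0.1089 0.3098] want rep [0.6541 0.156  0.2115] world d [ 0.1242  0.047  -0.0598]
t 85.38 pos [0.5299 0.109  0.2713] rpy [ 1.7979e+02  8.0000e-02 -9.7180e+01] F [ 0.  -1.  -0.4] op 0.0008 q [ 32.2   5.4  -8.2  -0.2 -76.6 -39.4]
turn units [ 0.04  0.01 -0.01] rows>= 0.0
shift [-0.0621 -0.1174  0.0598] rows>= 3.5
```

servo_tool:
  rows:
    - [[-0.0062,-0.0117,0],[0,0,0],1]
    - [[-0.0062,-0.0117,0],[0,0,0],1]
    - [[-0.0062,-0.0117,0],[0,0,0],1]
    - [[-0.0062,-0.0117,0],[0,0,0],1]
    - [[-0.0062,-0.0117,0],[0,0,0],1]
    - [[-0.0062,-0.0117,0],[0,0,0],1]
    - [[-0.0062,-0.0117,0],[0,0,0],1]
    - [[-0.0062,-0.0117,0],[0,0,0],1]
    - [[-0.0062,-0.0117,0],[0,0,0],1]
    - [[-0.0062,-0.0117,0],[0,0,0],1]
    - [[0,0,0.02],[0,0,0],1]
    - [[0,0,0.02],[0,0,0],1]
    - [[0,0,0.02],[0,0,0],1]
    - [[0,0,0.02],[0,0,0],1]
    - [[0,0,0.02],[0,0,0],1]
    - [[0,0,0.02],[0,0,0],1]
    - [[0,0,0.02],[0,0,0],1]
    - [[0,0,0],[0,0,0],1]
    - [[0,0,0],[0,0,0],1]

```text
clock: 86.97
tool_pos: [0.653, 0.1537, 0.1312]
orientation: [179.7, 0.4, -97.4]
force: [-0.4, 0.4, 1.0]
opening: 0.0002
```

Run:
```python
from h import *
import numpy as np
goT(S2W(.09,-.038,.156),-97.15,0)
look("side","s60",170,130,120,110,6);
```

```text
tip now [0.6532 0.1534 0.1697] want rep [0.6541 0.156  0.1175] world d [ 0.0011  0.0023 -0.0137]
t 86.97 pos [0.653  0.1537 0.1312] rpy [179.68   0.39 -97.44] F [-0.4  0.4  1. ] op 0.0002 q [ 29.5  22.4  -3.9  -0.6 -63.8 -36.7]
turn units [ 0.05  0.07 -0.05] rows>= 0.1
shift [-0.0024 -0.0008  0.0137] rows>= 0.3
```

View pics/s60c.png

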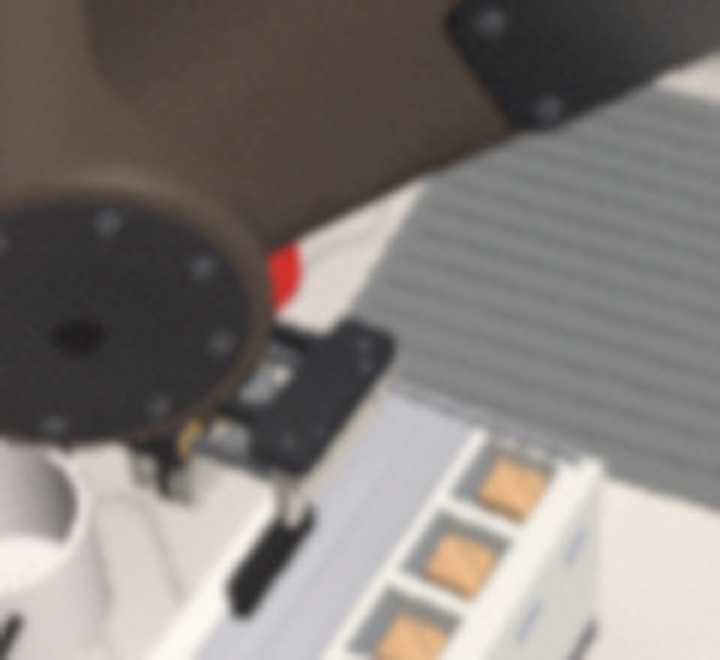

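Run:
```python
from h import *
import numpy as np
f=lambda p:(proj("side",np.array(p)).ravel()-[170,130])*6
print(f([.6532,.1534,.1697]),f([.6532,.1534,.22]),f(S2W(.038,-.037,.171)),f(S2W(.038,-.067,.171)),f(S2W(.038,-.007,.171)))
look("side","s60w",0,0,512,384,1.5);
```

```text
[174.89405816 481.7478471 ] [161.86635302 408.74293549] [269.7974929  527.57164477] [304.5327574  479.72588179] [233.79304757 577.16562893]
```

View pics/s60wc.png

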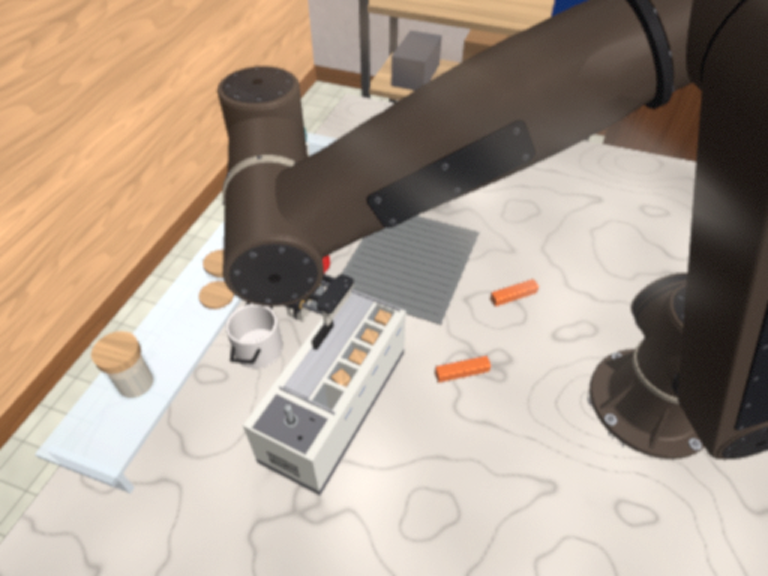

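Fingertips are at crop (175,482), about 50 mm behind the bar (centre (270,540)), as projected. Lowering and pulling.

servo_tool:
  rows:
    - [[-0.0024,0,0.007],[0,0,0],1]
    - [[0,0,0.007],[0,0,0],1]
    - [[0,0,0],[0,0,0],1]
    - [[0,0,0],[0,0,0],1]
    - [[0,0.005,0],[0,0,0],1]
    - [[0,0.005,0],[0,0,0],1]
    - [[0,0.005,0],[0,0,0],1]
    - [[0,0.005,0],[0,0,0],1]
    - [[0,0.005,0],[0,0,0],1]
    - [[0,0.005,0],[0,0,0],1]
    - [[0,0,0],[0,0,0],1]

```text
clock: 87.98
tool_pos: [0.6233, 0.1608, 0.1184]
orientation: [179.8, 0.5, -97.4]
force: [0.3, -1.5, -0.2]
opening: 0.0001
```

Run:
```python
from h import *
import numpy as np
goT(S2W(.02,-.038,.155),-97.15,0)
```

```text
tip now [0.6234 0.1604 0.1569] want rep [0.5846 0.1647 0.1165] world d [-0.0387  0.0039 -0.0019]
t 87.98 pos [0.6233 0.1608 0.1184] rpy [179.81   0.47 -97.4 ] F [ 0.3 -1.5 -0.2] op 0.0001 q [ 31.5  20.5  -8.6  -0.6 -60.8 -38.6]
turn units [ 0.03  0.08 -0.04] rows>= 0.1
shift [0.0009 0.0389 0.0019] rows>= 0.9
```

servo_tool:
  rows:
    - [[0,0.004,0.001],[0,0,0],1]
    - [[0,0.004,0],[0,0,0],1]
    - [[0,0.004,0],[0,0,0],1]
    - [[0,0.004,0],[0,0,0],1]
    - [[0,0.004,0],[0,0,0],1]
    - [[0,0.004,0],[0,0,0],1]
    - [[0,0.004,0],[0,0,0],1]
    - [[0,0,0],[0,0,0],1]

```text
clock: 88.65
tool_pos: [0.5953, 0.1644, 0.1171]
orientation: [179.8, 0.5, -97.4]
force: [0.7, -1.0, 0.5]
opening: 0.0007
```

Run:
```python
from h import *
import numpy as np
goT(S2W(.02,-.038,.155),-97.15,0)
look("side","s61",170,130,120,110,6);
```

```text
tip now [0.5955 0.164  0.1556] want rep [0.5846 0.1647 0.1165] world d [-0.0107  0.0004 -0.0006]
t 88.65 pos [0.5953 0.1644 0.1171] rpy [179.76   0.46 -97.41] F [ 0.7 -1.   0.5] op 0.0007 q [ 33.2  18.3 -12.1  -0.6 -59.5 -40.3]
turn units [ 0.04  0.08 -0.04] rows>= 0.1
shift [0.001  0.0107 0.0006] rows>= 0.3
```

View pics/s61c.png

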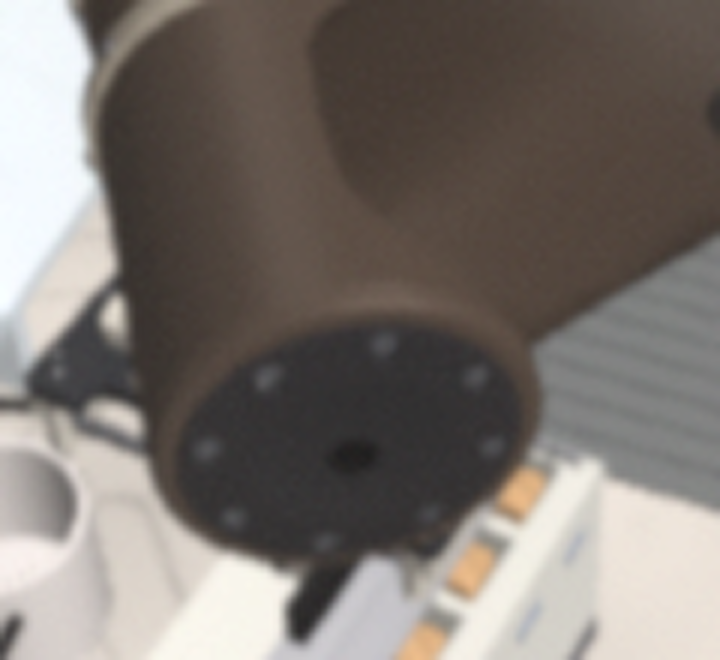

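The shutter is moving: the wells are partly covered (plate edge past crop (460,530)). Continue to the stop.

servo_tool:
  rows:
    - [[0,0.004,0.0005],[0,0,0],1]
    - [[0,0.004,0],[0,0,0],1]
    - [[0,0.004,0],[0,0,0],1]
    - [[0,0.003,0],[0,0,0],1]
    - [[0,0,0],[0,0,0],1]
    - [[0,0,0],[0,0,0],1]

```text
clock: 89.2
tool_pos: [0.5805, 0.1659, 0.1163]
orientation: [179.7, 0.4, -97.4]
force: [-0.3, 0.1, -1.5]
opening: 0.0007
```

servo_tool:
  rows:
    - [[0,0.003,0],[0,0,0],1]
    - [[0,0.003,0],[0,0,0],1]
    - [[0,0,0],[0,0,0],1]

```text
clock: 89.45
tool_pos: [0.5748, 0.1668, 0.1164]
orientation: [179.8, 0.4, -97.4]
force: [0.1, -0.4, 0.4]
opening: 0.0003
```

Run:
```python
from h import *
import numpy as np
goT(S2W(.01,-.038,.155),-97.15,0)
look("side","s62",170,130,120,110,6);
```

```text
tip now [0.575  0.1665 0.1549] want rep [0.5747 0.166  0.1165] world d [-0.0001 -0.0009  0.0001]
t 89.45 pos [0.5748 0.1668 0.1164] rpy [179.75   0.44 -97.43] F [ 0.1 -0.4  0.4] op 0.0003 q [ 34.5  16.6 -14.6  -0.6 -58.7 -41.6]
turn units [ 0.04  0.07 -0.05] rows>= 0.1
shift [ 0.0009  0.     -0.0001] rows>= 0.0
```

View pics/s62c.png

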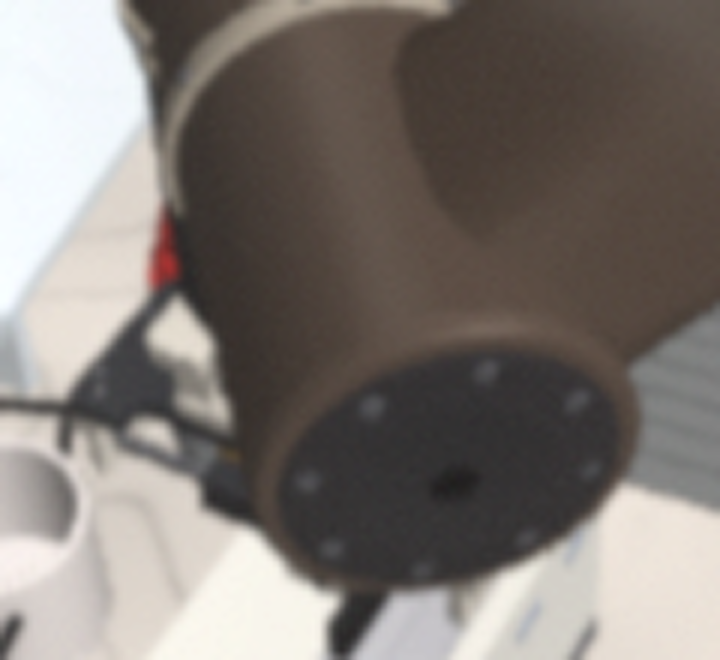

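servo_tool:
  rows:
    - [[0,0.002,0],[0,0,0],1]
    - [[0,0.002,0],[0,0,0],1]
    - [[0,0,0],[0,0,0],1]

```text
clock: 89.75
tool_pos: [0.5745, 0.1671, 0.1169]
orientation: [-179.9, 0.5, -97.4]
force: [14.7, -5.1, -11.9]
opening: 0.0003
```

servo_tool:
  rows:
    - [[0,0.002,0],[0,0,0],1]
    - [[0,0.002,0],[0,0,0],1]
    - [[0,0,0],[0,0,0],1]

```text
clock: 90.0
tool_pos: [0.5745, 0.1673, 0.1171]
orientation: [-179.6, 0.5, -97.4]
force: [31.8, -12.1, -20.5]
opening: 0.0004
```

servo_tool:
  rows:
    - [[0,0.002,0],[0,0,0],1]
    - [[0,0.002,0],[0,0,0],1]
    - [[0,0,0],[0,0,0],1]

```text
clock: 90.25
tool_pos: [0.5745, 0.1674, 0.1173]
orientation: [-179.2, 0.6, -97.4]
force: [49.7, -17.0, -31.6]
opening: 0.0002
```

Stop reached (the pull rose firmly to ~50 N, harder than intended). Backing off at once.

servo_tool:
  rows:
    - [[0,-0.008,0],[0,0,0],1]
    - [[0,-0.008,0],[0,0,0],1]
    - [[0,0,-0.01],[0,0,0],1]
    - [[0,0,-0.02],[0,0,0],1]
    - [[0,0,-0.02],[0,0,0],1]
    - [[0,0,-0.02],[0,0,0],1]
    - [[0,0,-0.02],[0,0,0],1]
    - [[0,0,0],[0,0,0],1]

```text
clock: 90.92
tool_pos: [0.5812, 0.1667, 0.2123]
orientation: [-179.9, 0.7, -97.4]
force: [0.8, -0.4, 0.3]
opening: 0.0005
```

Run:
```python
from h import *
import numpy as np
goT(S2W(.0,.085,.25),-97.15,0)
goT(S2W(.0,.03,.30),-97.15,0)
```

```text
tip now [0.5811 0.1663 0.2508] want rep [0.5801 0.2892 0.2115] world d [-0.0011  0.1226 -0.0008]
t 90.92 pos [0.5812 0.1667 0.2123] rpy [-179.88    0.66  -97.36] F [ 0.8 -0.4  0.3] op 0.0005 q [ 34.2  12.9  -6.6  -0.4 -70.  -41.4]
turn units [-0.02  0.11 -0.03] rows>= 0.1
shift [-0.1215  0.0164  0.0008] rows>= 2.9
tip now [0.5811 0.1663 0.2508] want rep [0.5732 0.2347 0.2615] world d [-0.008   0.068   0.0492]
t 90.92 pos [0.5812 0.1667 0.2123] rpy [-179.88    0.66  -97.36] F [ 0.8 -0.4  0.3] op 0.0005 q [ 34.2  12.9  -6.6  -0.4 -70.  -41.4]
turn units [-0.02  0.11 -0.03] rows>= 0.1
shift [-0.0665  0.0164 -0.0492] rows>= 2.0
```

servo_tool:
  rows:
    - [[0,0.025,-0.01],[0,0.11,0],1]
    - [[0,0.025,-0.01],[0,0,0],1]
    - [[0,0.025,-0.01],[0,0,0],1]
    - [[0,0.025,-0.01],[0,0,0],1]
    - [[0,0.025,-0.01],[0,0,0],1]
    - [[0,0.025,-0.01],[0,0,0],1]
    - [[0,0,0],[0,0,0],1]

```text
clock: 91.5
tool_pos: [0.4284, 0.1855, 0.2705]
orientation: [179.9, 0.0, -97.3]
force: [-0.6, -0.1, -0.7]
opening: 0.0002
```

Run:
```python
from h import *
import numpy as np
look("side","s63",150,130,140,150,5);
look("top","s63t",100,110,180,130,4);
c=lambda p:(proj("top",p).ravel()-[100,110])*4
print([c(S2W(-.012,y,.171)) for y in (-.067,-.007)],[c(S2W(x,y,.145)) for x in(-.0515,-.0035) for y in(-.153,.079)])
```

```text
[array([401.48570523, 296.67140687]), array([308.88780669, 284.05517561])] [array([527.22524628, 377.74480874]), array([177.6878895 , 330.30491298]), array([537.30959875, 306.10062212]), array([189.33504794, 258.66400256])]
```

View pics/s63c.png

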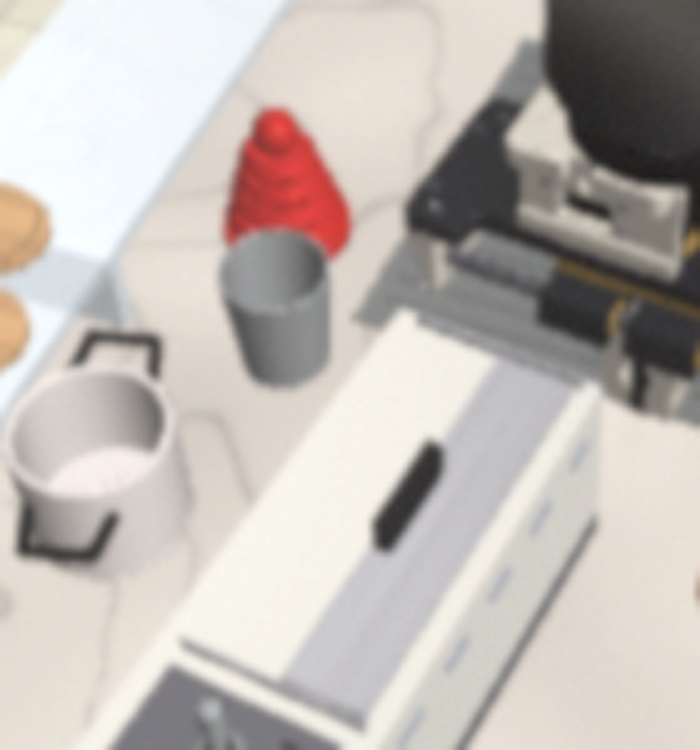

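View pics/s63tc.png

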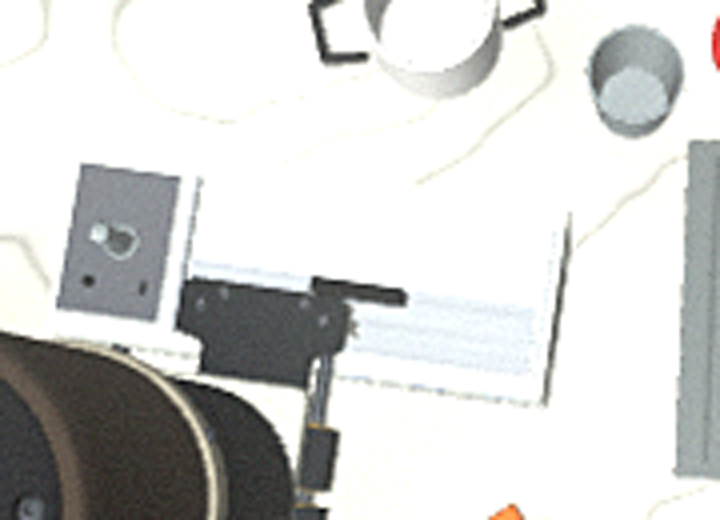

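The bar lies at top crop (313,284)–(405,297), against the predicted shut position (309,284)–(401,297); the plate covers all wells. The shutter is shut. Now the toggle (top crop base (122,238), side crop (210,720)).

Run:
```python
from h import *
import numpy as np
look("top","s64t",110,140,60,60,10);
c=lambda p:(proj("top",p).ravel()-[110,140])*10
print(c(S2W(0,.124,.14)),c(S2W(0,.124,.19)))
goT(S2W(.001,.098,.25),-97.15,0)
```

```text
[212.32132793 313.42956612] [147.98421471 283.5278707 ]
tip now [0.4309 0.1855 0.3063] want rep [0.5827 0.302  0.2115] world d [ 0.1519  0.1166 -0.0563]
t 91.65 pos [0.4308 0.1854 0.2678] rpy [ 1.7982e+02 -1.3000e-01 -9.7350e+01] F [ 1.1 -0.3 -1.7] op 0.0004 q [ 47.4  -1.8 -16.2  -0.1 -75.9 -54.7]
turn units [ 0.03 -0.02 -0.03] rows>= 0.0
shift [-0.1346 -0.1362  0.0563] rows>= 4.8
```

View pics/s64tc.png

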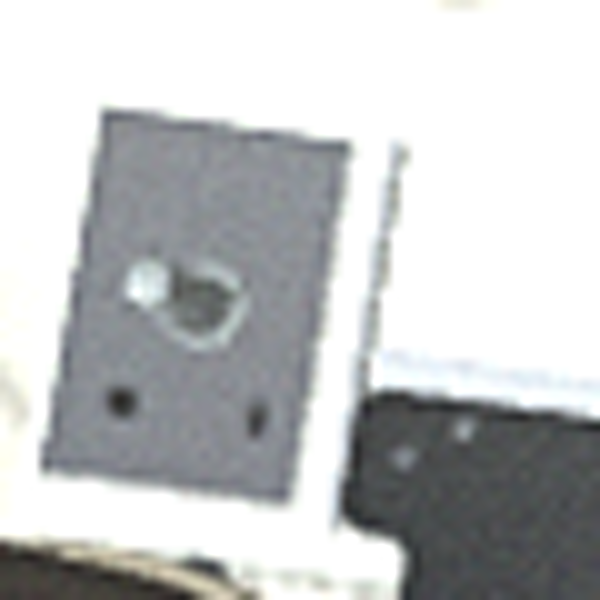

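The lever tip is at top crop (148,283), exactly where local (0, .124) projects. Moving to its right side.

servo_tool:
  rows:
    - [[-0.0135,-0.0136,0],[0,0,0],1]
    - [[-0.0135,-0.0136,0],[0,0,0],1]
    - [[-0.0135,-0.0136,0],[0,0,0],1]
    - [[-0.0135,-0.0136,0],[0,0,0],1]
    - [[-0.0135,-0.0136,0],[0,0,0],1]
    - [[-0.0135,-0.0136,0],[0,0,0],1]
    - [[-0.0135,-0.0136,0],[0,0,0],1]
    - [[-0.0135,-0.0136,0],[0,0,0],1]
    - [[-0.0135,-0.0136,0],[0,0,0],1]
    - [[-0.0135,-0.0136,0],[0,0,0],1]
    - [[0,0,0.014],[0,0,0],1]
    - [[0,0,0.014],[0,0,0],1]
    - [[0,0,0.014],[0,0,0],1]
    - [[0,0,0.014],[0,0,0],1]
    - [[0,0,0],[0,0,0],1]
    - [[0,0,0],[0,0,0],1]

```text
clock: 92.98
tool_pos: [0.5833, 0.3005, 0.2086]
orientation: [179.7, -0.4, -97.5]
force: [-0.0, -0.1, 0.9]
opening: 0.0008
```

Run:
```python
from h import *
import numpy as np
goT(S2W(.001,.098,.172),-97.15,0)
look("side","s65",150,170,120,150,5);
```

```text
tip now [0.5836 0.3007 0.2471] want rep [0.5827 0.302  0.1335] world d [-0.0006  0.0015 -0.0751]
t 92.98 pos [0.5833 0.3005 0.2086] rpy [179.67  -0.37 -97.46] F [-0.  -0.1  0.9] op 0.0008 q [ 44.2  18.5   0.4  -0.  -72.4 -51.7]
turn units [ 0.06 -0.06 -0.05] rows>= 0.1
shift [-0.0015  0.0008  0.0751] rows>= 1.8
```

View pics/s65c.png

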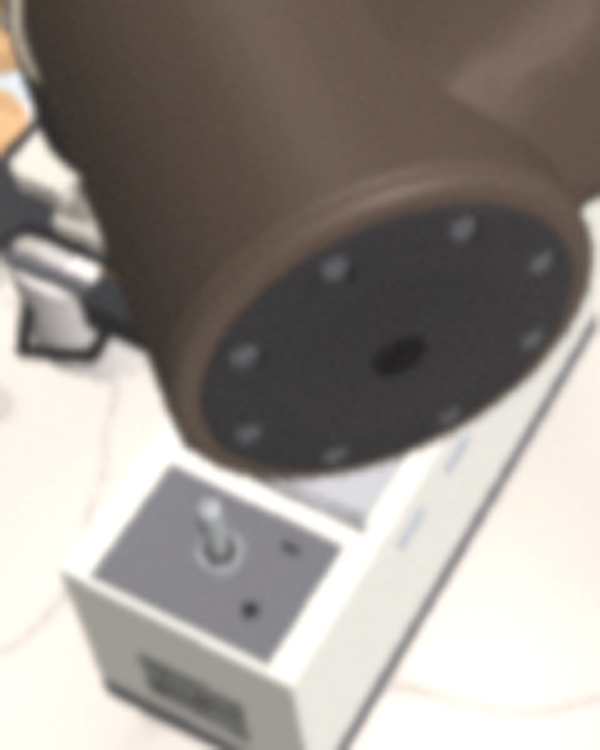

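servo_tool:
  rows:
    - [[0,0,0.0125],[0,0,0],1]
    - [[0,0,0.0125],[0,0,0],1]
    - [[0,0,0.0125],[0,0,0],1]
    - [[0,0,0.0125],[0,0,0],1]
    - [[0,0,0.0125],[0,0,0],1]
    - [[0,0,0.0125],[0,0,0],1]
    - [[0,0,0],[0,0,0],1]
    - [[0,0,0],[0,0,0],1]

```text
clock: 93.7
tool_pos: [0.5833, 0.3009, 0.1357]
orientation: [179.8, -0.2, -97.4]
force: [-0.3, 0.2, 1.3]
opening: 0.0009
```

Run:
```python
from h import *
import numpy as np
goT(S2W(.001,.098,.172),-97.15,0)
look("side","s66",150,170,120,150,5);
```

```text
tip now [0.5835 0.3011 0.1742] want rep [0.5827 0.302  0.1335] world d [-0.0006  0.0011 -0.0022]
t 93.7 pos [0.5833 0.3009 0.1357] rpy [179.8   -0.23 -97.42] F [-0.3  0.2  1.3] op 0.0009 q [ 44.3  21.   -5.6  -0.  -63.7 -51.7]
turn units [ 0.03 -0.04 -0.04] rows>= 0.1
shift [-0.001   0.0008  0.0022] rows>= 0.1
```

View pics/s66c.png

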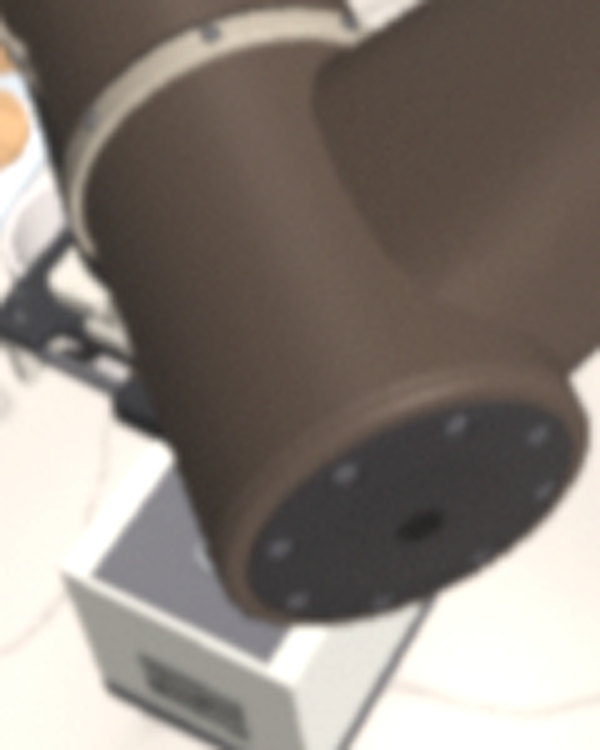

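servo_tool:
  rows:
    - [[-0.003,0,0],[0,0,0],1]
    - [[-0.003,0,0],[0,0,0],1]
    - [[-0.003,0,0],[0,0,0],1]
    - [[-0.003,0,0],[0,0,0],1]
    - [[-0.003,0,0],[0,0,0],1]
    - [[-0.003,0,0],[0,0,0],1]
    - [[-0.002,0,0],[0,0,0],1]
    - [[0,0,0],[0,0,0],1]

```text
clock: 94.42
tool_pos: [0.5856, 0.3211, 0.1352]
orientation: [179.8, -0.2, -97.4]
force: [0.4, -1.3, 0.2]
opening: 0.0005
```

Run:
```python
from h import *
goT(S2W(.001,.124,.173),-97.15,0)
look("top","s67t",100,120,90,70,7);
```

```text
tip now [0.5858 0.3212 0.1737] want rep [0.5859 0.3278 0.1345] world d [ 0.0003  0.0067 -0.0007]
t 94.42 pos [0.5856 0.3211 0.1352] rpy [179.79  -0.23 -97.4 ] F [ 0.4 -1.3  0.2] op 0.0005 q [ 45.4  22.   -4.1  -0.  -64.2 -52.8]
turn units [ 0.03 -0.04 -0.04] rows>= 0.1
shift [-0.0067  0.0005  0.0007] rows>= 0.2
```

View pics/s67tc.png

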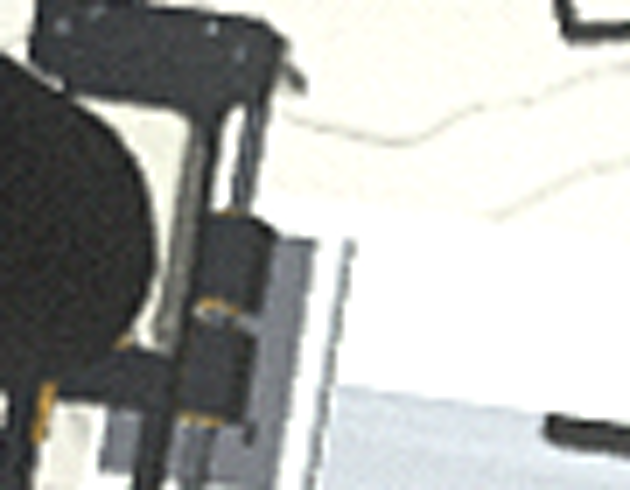

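The top view hides the lever; the slight -y reaction suggests contact. Continue by force.

servo_tool:
  rows:
    - [[-0.002,0,0],[0,0,0],1]
    - [[-0.002,0,0],[0,0,0],1]
    - [[-0.002,0,0],[0,0,0],1]
    - [[0,0,0],[0,0,0],1]
    - [[0,0,0],[0,0,0],1]

```text
clock: 94.88
tool_pos: [0.5863, 0.3267, 0.1351]
orientation: [179.8, -0.2, -97.4]
force: [-0.1, -2.0, 2.1]
opening: 0.0007
```

Run:
```python
from h import *
goT(S2W(.001,.128,.173),-97.15,0)
```

```text
tip now [0.5865 0.3268 0.1736] want rep [0.5864 0.3318 0.1345] world d [ 0.0001  0.0051 -0.0006]
t 94.88 pos [0.5863 0.3267 0.1351] rpy [179.79  -0.22 -97.42] F [-0.1 -2.   2.1] op 0.0007 q [ 45.7  22.4  -3.6  -0.  -64.3 -53.1]
turn units [ 0.04 -0.04 -0.04] rows>= 0.1
shift [-0.005   0.0005  0.0006] rows>= 0.1
```

servo_tool:
  rows:
    - [[-0.0015,0,0],[0,0,0],1]
    - [[-0.0015,0,0],[0,0,0],1]
    - [[0,0,0],[0,0,0],1]

```text
clock: 95.13
tool_pos: [0.5866, 0.3297, 0.1349]
orientation: [179.8, -0.2, -97.4]
force: [-0.5, -2.7, 0.3]
opening: 0.0005
```

servo_tool:
  rows:
    - [[-0.002,0,0],[0,0,0],1]
    - [[0,0,0],[0,0,0],1]
    - [[0,0,0],[0,0,0],1]

```text
clock: 95.38
tool_pos: [0.5868, 0.3315, 0.1348]
orientation: [179.8, -0.2, -97.4]
force: [-0.4, -3.8, -1.0]
opening: 0.0004
```

servo_tool:
  rows:
    - [[-0.002,0,0],[0,0,0],1]
    - [[0,0,0],[0,0,0],1]
    - [[0,0,0],[0,0,0],1]

```text
clock: 95.63
tool_pos: [0.587, 0.3334, 0.1348]
orientation: [179.8, -0.3, -97.4]
force: [-0.8, -5.2, 0.1]
opening: 0.0002
```

servo_tool:
  rows:
    - [[-0.0015,0,0],[0,0,0],1]
    - [[0,0,0],[0,0,0],1]
    - [[0,0,0],[0,0,0],1]

```text
clock: 95.88
tool_pos: [0.5869, 0.3336, 0.1347]
orientation: [179.7, -0.4, -97.4]
force: [0.9, -8.3, 0.1]
opening: 0.0002
```

The stop is felt: the commanded 1.5 mm gave only 0.2 mm of travel, and the force rose to 8 N. Holding for about 1.6 s.

servo_tool:
  rows:
    - [[0,0,0],[0,0,0],1]
    - [[0,0,0],[0,0,0],1]
    - [[0,0,0],[0,0,0],1]
    - [[0,0,0],[0,0,0],1]
    - [[0,0,0],[0,0,0],1]
    - [[0,0,0],[0,0,0],1]
    - [[0,0,0],[0,0,0],1]
    - [[0,0,0],[0,0,0],1]
    - [[0,0,0],[0,0,0],1]
    - [[0,0,0],[0,0,0],1]
    - [[0,0,0],[0,0,0],1]
    - [[0,0,0],[0,0,0],1]
    - [[0,0,0],[0,0,0],1]
    - [[0,0,0],[0,0,0],1]
    - [[0,0,0],[0,0,0],1]
    - [[0,0,0],[0,0,0],1]
    - [[0,0,0],[0,0,0],1]
    - [[0,0,0],[0,0,0],1]
    - [[0,0,0],[0,0,0],1]

```text
clock: 97.47
tool_pos: [0.587, 0.3336, 0.1348]
orientation: [179.7, -0.4, -97.4]
force: [-0.4, -8.7, -0.2]
opening: 0.0006
```

servo_tool:
  rows:
    - [[0.003,0,0],[0,0,0],1]
    - [[0.003,0,0],[0,0,0],1]
    - [[0.003,0,0],[0,0,0],1]
    - [[0.003,0,0],[0,0,0],1]
    - [[0.003,0,0],[0,0,0],1]
    - [[0.003,0,0],[0,0,0],1]
    - [[0.003,0,0],[0,0,0],1]
    - [[0.003,0,0],[0,0,0],1]
    - [[0.003,0,0],[0,0,0],1]
    - [[0.003,0,0],[0,0,0],1]
    - [[0.003,0,0],[0,0,0],1]
    - [[0,0,0],[0,0,0],1]
    - [[0,0,-0.02],[0,0,0],1]
    - [[0,0,-0.02],[0,0,0],1]
    - [[0,0,-0.02],[0,0,0],1]
    - [[0,0,-0.02],[0,0,0],1]
    - [[0,0,-0.02],[0,0,0],1]
    - [[0,0,0],[0,0,0],1]

```text
clock: 98.97
tool_pos: [0.5855, 0.3038, 0.2402]
orientation: [-179.9, 0.0, -97.4]
force: [0.0, 0.7, 1.1]
opening: 0.0003
```

servo_tool:
  rows:
    - [[0,0.025,-0.005],[0,0,0],1]
    - [[0,0.025,-0.005],[0,0,0],1]
    - [[0,0.025,-0.005],[0,0,0],1]
    - [[0,0.025,-0.005],[0,0,0],1]
    - [[0,0.025,-0.005],[0,0,0],1]
    - [[0,0.025,-0.005],[0,0,0],1]
    - [[0.02,0,0],[0,0,0],1]
    - [[0.02,0,0],[0,0,0],1]
    - [[0.02,0,0],[0,0,0],1]
    - [[0.02,0,0],[0,0,0],1]
    - [[0.02,0,0],[0,0,0],1]
    - [[0.02,0,0],[0,0,0],1]
    - [[0.02,0,0],[0,0,0],1]
    - [[0.02,0,0],[0,0,0],1]
    - [[0.02,0,0],[0,0,0],1]
    - [[0,0,0],[0,0,0],1]

```text
clock: 100.3
tool_pos: [0.411, 0.1401, 0.2667]
orientation: [179.8, -0.2, -97.5]
force: [-0.2, -0.2, -1.2]
opening: 0.0005
```

Run:
```python
from h import *
look("side","s68",100,100,240,200,3.3);
look("top","s68t",90,80,230,170,3.4);
c=lambda p:(proj("top",p).ravel()-[90,80])*3.4
print([c(S2W(-.012,y,.171)) for y in (-.067,-.007)],c(S2W(0,.124,.19)))
```

```text
[array([375.26284944, 354.17069584]), array([296.55463569, 343.44689927])] [118.314633   300.39947604]
```

View pics/s68c.png

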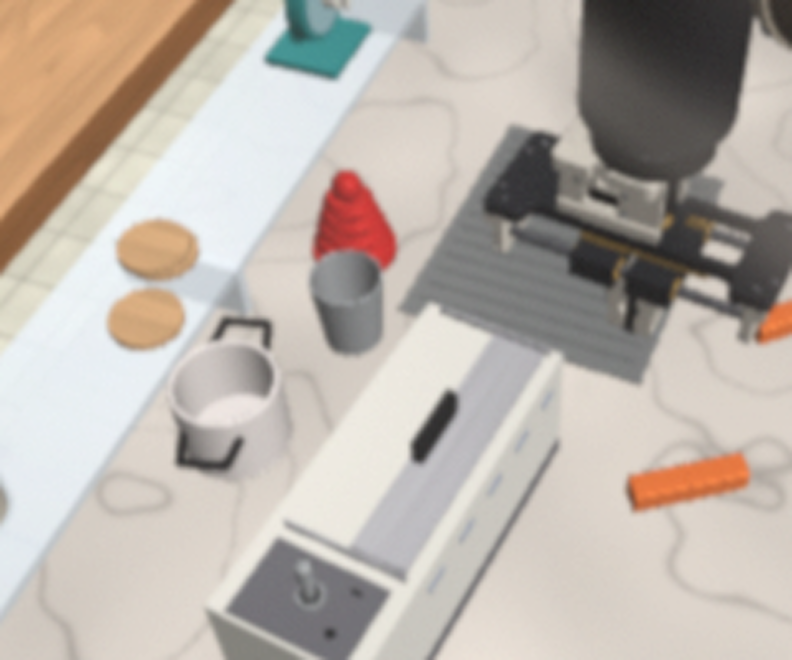

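View pics/s68tc.png

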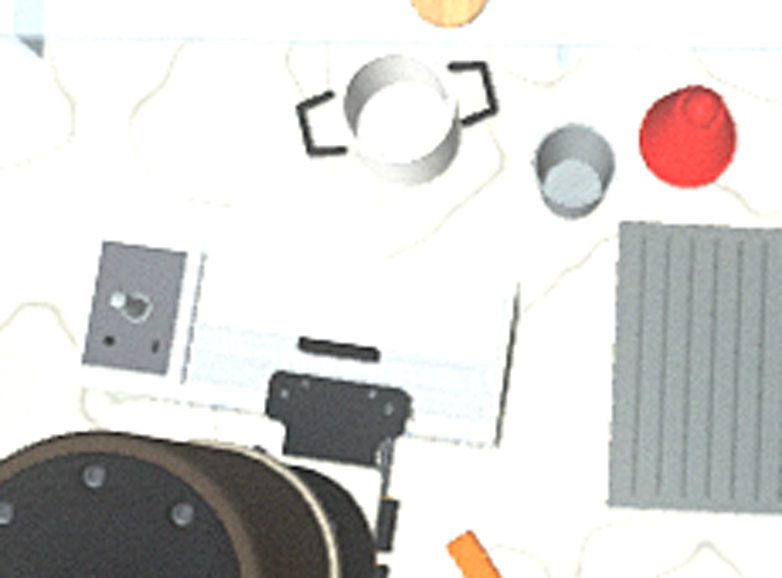

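The bar is at top crop (299,343)–(380,354), within about 4 px (mostly sideways) of the shut prediction. The toggle tip is centred at (118,300). The cup, pot and stacker stand as before, and no sticks show on the mat.

```bash
python3 -c "
from plant import ctrl
print(ctrl.close_job())"
```

```text
the job is handed in; nothing more can be done
None
```

I finished the job and handed it in at about 100 s. The shutter was slid fully back, and the four birch sticks on the mat went end-down into wells 1–4, leaving the two orange look-alikes. I then pulled the shutter shut to its stop. Last, I pushed the toggle left to its stop, held it there for about 1.6 s, and let it spring back; it was never pushed right.

**Last checks:** before shutting, the pictures showed all four sticks standing wholly inside their wells. Afterwards the bar lay within about 4 px of where a shut shutter should put it, and the lever tip was back at its centre pixel. The part of the mat in view was empty, and the cup, pot and stacker looked unmoved.

**What did not go cleanly:**
- **TCP offset:** the reported TCP lies 38.5 mm beyond the real fingertips. I found this by touching the counter and corrected for it.
- **Re-laid sticks:** two sticks were laid back on the mat before I could grip them by the end.
- **Brush early on:** the gripper's body touched the steriliser's right side lightly, at about 4 N.
- **Hard pull at the shut stop:** I kept pulling after the shutter stopped, so the fingertip force reached about 60 N in all (50 N of it along x). That is above the 40 N limit for the arm and gripper body, though by its geometry it was the fingertips on the bar. It stayed below the 120 N wrist limit.
- **Toggle hidden while held:** the arm blocked both cameras, so I know it was fully over only from the stop I felt: the force rose to 8 N with almost no further travel.

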